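# Wash a batch of fixture feet

### The arm

A 7-joint arm with a two-finger parallel gripper is mounted at the origin on the work surface. World frame = base frame: x ahead of the robot, y to its left, z up, the work surface at z = 0. Lengths are in mm, angles in rad, forces in N, time in s.
With the tool pointing down it reaches from about 350 to 900 mm from the base axis. Payload 19.9 kg.
Tool frame: the origin (TCP) lies between the finger pads; the fingertips stand 17 mm ahead of it and the grasp point (between the pads) lies 2 mm behind it; z points along the fingers, y is the direction in which the jaws open and shut (so a half turn about z gives the same grasp; the last joint's range is limited). The gripper opens to 85 mm and grips with 20 to 120 N. Pads are 22 mm wide; open, the fingers measure 114 mm over their backs; the gripper's body (76 mm by 85 mm) begins 54 mm behind the grasp point. The pads swing forward as they close: fully open they stand 13 mm farther back than shut.
Start: joints at [1.157, 0.417, -0.01, 1.614, 0.005, 1.111, -0.053], TCP at [227.635, -582.053, 248.26] pointing down, gripper open.
Joint ranges: [-2.81, 2.81], [-0.39, 2.02], [-1.27, 1.25], [0.06, 2.57], [-1.19, 4.33], [0.19, 2], [-2.82, 2.82]. Speed limits (rad/s): [1.89, 1.89, 2.39, 2.39, 3.01, 3.01, 3.01].

### API

Orientations are given as a unit quaternion [w, x, y, z].
In Python, from station import bot gives the robot as it stands. The module is installed in compiled form; this text tells all that it offers.
- The arm moves only by the tool play_rows, never from a script. Its argument "steps" is a list of rows, each an object of numbers: "rx", "ry", "rz": the turn, a rotation vector about the tool's x, y, z in degrees; "tx", "ty", "tz": the shift along the tool's x, y, z in m; "fingers": the finger opening in m, from 0 to 0.0854. In form: [{"rx": .., "ry": .., "rz": .., "tx": .., "ty": .., "tz": .., "fingers": ..}, ...]. A call has exactly 8 rows; each row is the pose to reach, as a shift and turn from the pose commanded when the call began, along the tool's axes at that moment; what a row does not reach only later rows make up. A row lasts 1/12 s, in which the tool goes at most 41.7 mm and 7.16 degrees, less where a joint would pass 70% of its speed; a pose out of reach is approached as far as the arm can. A call with a gripper value outside its range is refused whole. The fingers move at their own pace and stop on an object; "force" is the grip in N (left out, the last holds). Time passes only in rows, so rows that repeat a pose let the fingers close, or fill a call up. It gives the time, the measured TCP pose, the force and the opening at its end, in the units of the state.
- bot.state(): the state, without advancing time (a new reading comes with each control period).
- bot.camera(name): name is "scene" or "top" or "wrist"; returns a dict with "color" (384x512x3 uint8, red, green, blue), "depth" (384x512 float32, mm along the optical axis (not along the pixel's ray), 0 where there is no reading), "intrinsics" (3x3 intrinsics, pixels), "R" (3x3) and "t" (3): a world point X has camera coordinates R X + t. Camera axes: x right, y down, z forward; pixel columns grow to the right and rows downward; lengths in mm; the calibration is good to about 2 mm. The wrist camera is an equidistant fisheye: a pixel r from the principal point sees the ray r / f radians off the axis. A picture is of the moment at which its call begins.
- bot.finish_job(): hands the job in, once; it reports no verdict.
Trained networks look in the newest picture that a camera, given by its name, has taken for a name from the list of things; names that differ only in an ending like _2 or _b are one class to them, and where a whole thing is asked for, a point or a joint stands for the part that bears it (a point fixed in the world has none). Each returns a list of dicts, best first, with "p" (0 to 1); they miss things now and then, are a little off and sometimes report something else, mostly with a low value. They report only what shows in the picture. A call takes as long as a camera call. They do not tell look-alikes from the thing itself.
- bot.boxes_of(camera, thing): "rect" ([left, top, width, height] in pixels, round what is visible of it).
The state is a dict: "time": time; "joint_positions": joint angles; "joint_velocities": joint speeds; "joint_torque": joint torques, N m; "position": TCP position; "tool_rot": TCP orientation; "ft_force": force on the tool from outside, world axes, zero at the start; "torque": the same for the moment, N m; "finger_gap": finger opening in mm.
Only numpy, scipy, OpenCV 4.12 (cv2) and the standard library are available. Lean on these libraries where they do the work, as an engineer would, in place of code of your own. Each camera call takes 0.05 s, during which the arm holds its last target.

### The job

Leave the carrier at the loading station while you tip the cup of fixture feet out into its blue bin, put the stray feet from the table in too, and stand the empty cup upright back on the middle of its red mat. Then push the carrier along to the wash station until it clicks into its detent, press the pedal right down to its stop, hold it there for a good second and let it up again, and finally push the carrier on into the outfeed detent with every foot still in the bin. Do not disturb the tools lying about.

Things in the scene. Friction and masses are not known exactly. Their poses are not given: they have to be found in the camera images.
- cup: orange open plastic cup, a cone 58 mm wide at the base and 72 mm at the rim, 80 mm tall, wall 3.5 mm, slick inside, inner floor 5 mm up; origin at the centre of its underside, z up its axis. At the start it stands on the red mat and holds several such feet
- mat: fixed round red mat, 104 mm across, 3 mm thick: the cup's home; origin at the centre of its underside
- carrier (a joint): position of the carrier along its slide, m: near 0 (0 to 0.025) at the loading station (yellow mark), 0.16 in the detent of the wash station (blue mark), 0.32 in the detent of the outfeed station (green mark), end stop at 0.325. A spring ball clicks within about 4 mm of the wash and outfeed stations; moving it takes about 2 N, leaving or entering a detent up to 8 N
- bin_in (a point): centre of the inner floor of the blue open bin on the carrier: outside 120 mm (x) by 150 mm (y) and 55 mm tall, walls and floor 5 mm, so the rim lies 50 mm above this point; +y is the way along the slide from loading to wash to outfeed
- push_post (a point): centre of the top of the carrier's upright push post, black with a red band, 18 mm in diameter and 75 mm tall, on the robot's side of the bin: its axis is 28 mm from the bin's outer wall, its foot stands on the carrier plate; axes as bin_in; its top is 20 mm above the bin's rim
- station_wash (a point): fixed point of the slideway where bin_in lies when the carrier is at the wash station, in front of two air-nozzle posts that stand 125 mm beyond it (+x), 155 mm tall, with nozzles that lean in to 85 mm; +y along the slide
- pedal (a joint): angle of the air-wash pedal, rad: 0 released (its plate slopes up towards the robot by 0.28), grows as it is pressed, 0.28 at its stop (plate level); spring-loaded, about 7 N at the pad reaches the stop
- pedal_pad (a point): centre of the top of the black rubber pad (50 by 54 mm) near the free, robot-side end of the pedal's plate; about 52 mm above the table when released, about 30 mm at the stop; moves with the pedal
- pedal_hinge (a point): the pedal's hinge axis (along y), 83 mm further out (+x) than the pad, 20 mm above the table, on a fixed yellow base 140 by 85 mm; x and y axes of the base when the pedal is released
- foot1: a loose aluminium round fixture foot, a chunky disc-like cylinder 18 mm in diameter, 16 mm tall, dark dot on top; origin at the centre of its underside, z its axis; 14 g; in the cup at the start
- foot2: a loose aluminium round fixture foot, a chunky disc-like cylinder 18 mm in diameter, 16 mm tall, dark dot on top; origin at the centre of its underside, z its axis; 14 g; in the cup at the start
- foot3: a loose aluminium round fixture foot, a chunky disc-like cylinder 18 mm in diameter, 16 mm tall, dark dot on top; origin at the centre of its underside, z its axis; 14 g; in the cup at the start
- foot4: a loose aluminium round fixture foot, a chunky disc-like cylinder 18 mm in diameter, 16 mm tall, dark dot on top; origin at the centre of its underside, z its axis; 14 g; in the cup at the start
- foot5: a loose aluminium round fixture foot, a chunky disc-like cylinder 18 mm in diameter, 16 mm tall, dark dot on top; origin at the centre of its underside, z its axis; 14 g; absent in some starts; in the cup at the start
- foot6: a loose aluminium round fixture foot, a chunky disc-like cylinder 18 mm in diameter, 16 mm tall, dark dot on top; origin at the centre of its underside, z its axis; 14 g; absent in some starts; in the cup at the start
- foot7: a loose aluminium round fixture foot, a chunky disc-like cylinder 18 mm in diameter, 16 mm tall, dark dot on top; origin at the centre of its underside, z its axis; 14 g; absent in some starts; in the cup at the start
- foot8: a loose aluminium round fixture foot, a chunky disc-like cylinder 18 mm in diameter, 16 mm tall, dark dot on top; origin at the centre of its underside, z its axis; 14 g; absent in some starts; in the cup at the start
- stray1: a loose aluminium round fixture foot, a chunky disc-like cylinder 18 mm in diameter, 16 mm tall, dark dot on top; origin at the centre of its underside, z its axis; 14 g; absent in some starts; lies astray on the table at the start
- stray2: a loose aluminium round fixture foot, a chunky disc-like cylinder 18 mm in diameter, 16 mm tall, dark dot on top; origin at the centre of its underside, z its axis; 14 g; absent in some starts; lies astray on the table at the start
- stray3: a loose aluminium round fixture foot, a chunky disc-like cylinder 18 mm in diameter, 16 mm tall, dark dot on top; origin at the centre of its underside, z its axis; 14 g; absent in some starts; lies astray on the table at the start
- riser: bystander: loose black stepped support post, 48 mm wide foot, 95 mm tall, origin under its centre
- ring_gauge: bystander: loose aluminium ring 84 mm across and 22 mm tall, lying flat, origin under its centre
- driver: bystander: loose screwdriver 180 mm long, lying along its x axis
- gauge_block: bystander: loose steel block 50 by 35 by 30 mm, origin under its centre
There are look-alikes about, which are no part of the job. There is more than one size of the cup; the one meant has the size given above. Of the things that look like the part that bears pedal, the smaller one is meant.

How it is judged (in metres and radians):
On the way, in this order (a step that is already met when the one before it is completed fails the run):
1. the cup is tipped over the bin while the carrier is at the loading station (angle between cup's own z axis and vertical above 1.2 rad and horizontal distance between cup and bin_in below 0.14 m and z of cup in the frame of bin_in above 0.04 m and value of joint carrier below 0.05 m), for 0.2 s.
2. at the loading station all feet are in the bin and the cup stands released on its mat (x of foot1 in the frame of bin_in between -0.056 and 0.056 m and y of foot1 in the frame of bin_in between -0.071 and 0.071 m and z of foot1 in the frame of bin_in between -0.004 and 0.048 m and x of foot2 in the frame of bin_in between -0.056 and 0.056 m and y of foot2 in the frame of bin_in between -0.071 and 0.071 m and z of foot2 in the frame of bin_in between -0.004 and 0.048 m and x of foot3 in the frame of bin_in between -0.056 and 0.056 m and y of foot3 in the frame of bin_in between -0.071 and 0.071 m and z of foot3 in the frame of bin_in between -0.004 and 0.048 m and x of foot4 in the frame of bin_in between -0.056 and 0.056 m and y of foot4 in the frame of bin_in between -0.071 and 0.071 m and z of foot4 in the frame of bin_in between -0.004 and 0.048 m and x of foot5 in the frame of bin_in between -0.056 and 0.056 m and y of foot5 in the frame of bin_in between -0.071 and 0.071 m and z of foot5 in the frame of bin_in between -0.004 and 0.048 m and x of foot6 in the frame of bin_in between -0.056 and 0.056 m and y of foot6 in the frame of bin_in between -0.071 and 0.071 m and z of foot6 in the frame of bin_in between -0.004 and 0.048 m and x of foot7 in the frame of bin_in between -0.056 and 0.056 m and y of foot7 in the frame of bin_in between -0.071 and 0.071 m and z of foot7 in the frame of bin_in between -0.004 and 0.048 m and x of foot8 in the frame of bin_in between -0.056 and 0.056 m and y of foot8 in the frame of bin_in between -0.071 and 0.071 m and z of foot8 in the frame of bin_in between -0.004 and 0.048 m and x of stray1 in the frame of bin_in between -0.056 and 0.056 m and y of stray1 in the frame of bin_in between -0.071 and 0.071 m and z of stray1 in the frame of bin_in between -0.004 and 0.048 m and x of stray2 in the frame of bin_in between -0.056 and 0.056 m and y of stray2 in the frame of bin_in between -0.071 and 0.071 m and z of stray2 in the frame of bin_in between -0.004 and 0.048 m and x of stray3 in the frame of bin_in between -0.056 and 0.056 m and y of stray3 in the frame of bin_in between -0.071 and 0.071 m and z of stray3 in the frame of bin_in between -0.004 and 0.048 m and horizontal distance between cup and mat below 0.026 m and angle between cup's own z axis and vertical below 0.08 rad and height (world z) of cup below 0.008 m and linear speed of cup below 0.02 m/s and contact force between cup and the fingers below 0.05 N and value of joint carrier below 0.05 m), for 0.2 s.
3. the carrier is in the wash detent, the pedal still up (value of joint carrier between 0.153 and 0.167 m and value of joint pedal below 0.05 rad and velocity of joint carrier below 0.01 m/s), for 0.3 s.
4. the pedal is held at its stop while the carrier is at the wash station (value of joint carrier between 0.153 and 0.167 m and value of joint pedal above 0.24 rad), for 0.8 s.
5. the pedal is let up again, the carrier still at the wash station (value of joint carrier between 0.153 and 0.167 m and value of joint pedal below 0.05 rad), for 0.1 s.
At the end, for the whole second after the job is handed in: Carrier within 7 mm of the outfeed detent (0.32 m), every foot at rest inside the bin, the cup upright (within 0.08 rad) on the mat within 26 mm of its centre, the pedal up, everything released (x of foot1 in the frame of bin_in between -0.056 and 0.056 m and y of foot1 in the frame of bin_in between -0.071 and 0.071 m and z of foot1 in the frame of bin_in between -0.004 and 0.048 m and x of foot2 in the frame of bin_in between -0.056 and 0.056 m and y of foot2 in the frame of bin_in between -0.071 and 0.071 m and z of foot2 in the frame of bin_in between -0.004 and 0.048 m and x of foot3 in the frame of bin_in between -0.056 and 0.056 m and y of foot3 in the frame of bin_in between -0.071 and 0.071 m and z of foot3 in the frame of bin_in between -0.004 and 0.048 m and x of foot4 in the frame of bin_in between -0.056 and 0.056 m and y of foot4 in the frame of bin_in between -0.071 and 0.071 m and z of foot4 in the frame of bin_in between -0.004 and 0.048 m and x of foot5 in the frame of bin_in between -0.056 and 0.056 m and y of foot5 in the frame of bin_in between -0.071 and 0.071 m and z of foot5 in the frame of bin_in between -0.004 and 0.048 m and x of foot6 in the frame of bin_in between -0.056 and 0.056 m and y of foot6 in the frame of bin_in between -0.071 and 0.071 m and z of foot6 in the frame of bin_in between -0.004 and 0.048 m and x of foot7 in the frame of bin_in between -0.056 and 0.056 m and y of foot7 in the frame of bin_in between -0.071 and 0.071 m and z of foot7 in the frame of bin_in between -0.004 and 0.048 m and x of foot8 in the frame of bin_in between -0.056 and 0.056 m and y of foot8 in the frame of bin_in between -0.071 and 0.071 m and z of foot8 in the frame of bin_in between -0.004 and 0.048 m and x of stray1 in the frame of bin_in between -0.056 and 0.056 m and y of stray1 in the frame of bin_in between -0.071 and 0.071 m and z of stray1 in the frame of bin_in between -0.004 and 0.048 m and x of stray2 in the frame of bin_in between -0.056 and 0.056 m and y of stray2 in the frame of bin_in between -0.071 and 0.071 m and z of stray2 in the frame of bin_in between -0.004 and 0.048 m and x of stray3 in the frame of bin_in between -0.056 and 0.056 m and y of stray3 in the frame of bin_in between -0.071 and 0.071 m and z of stray3 in the frame of bin_in between -0.004 and 0.048 m and horizontal distance between cup and mat below 0.026 m and angle between cup's own z axis and vertical below 0.08 rad and height (world z) of cup below 0.008 m and linear speed of cup below 0.02 m/s and contact force between cup and the fingers below 0.05 N and value of joint carrier between 0.313 and 0.327 m and value of joint pedal below 0.05 rad and linear speed of each of foot1, foot2, foot3, foot4, foot5, foot6, foot7, foot8, stray1, stray2, stray3 below 0.03 m/s); the robot touches nothing.
It fails at once if the bystander riser is pushed more than 40 mm (distance of riser from where it was at the start of the episode above 0.04 m).
It fails at once if the bystander ring_gauge is pushed more than 40 mm (distance of ring_gauge from where it was at the start of the episode above 0.04 m).
It fails at once if the bystander driver is pushed more than 40 mm (distance of driver from where it was at the start of the episode above 0.04 m).
It fails at once if the bystander gauge_block is pushed more than 40 mm (distance of gauge_block from where it was at the start of the episode above 0.04 m).
Of foot5, foot6, foot7, foot8 only 1 to 4 are there at a start; the rules pass over those that are not, and their reading is None.
Of stray1, stray2, stray3 only 1 to 3 are there at a start; the rules pass over those that are not, and their reading is None.
At some moment in a run one of cup may be knocked a few centimetres aside while the robot is not near it.
It also fails if it takes over 210 s, if anything falls off the work surface, if the arm or the gripper's body presses on something with over 40 N, if the wrist force passes 120 N, or if a joint passes its speed limit or range.

## Working session

There is one attempt and no reset: what is moved stays moved. The work goes in short steps, Python scripts to look and compute and a tool call to move; the robot and the scene stay as the last step left them, time stands still between calls to the robot, and variables do not carry over. Pictures are saved under pics/ and viewed, and the job is handed in when it is done.

Besides the shell and the picture viewer there is one more tool, called after "Emit:" in YAML: its name, and indented under it one key for each argument. play_rows: Moves the arm, as the interface text tells. Its arguments: {"type":"object","properties":{"steps":{"type":"array"},"force":{"type":"number"}},"required":["steps"]}

```bash
mkdir -p pics; ls; python3 - <<'E'
from station import bot
import cv2
print(bot.state())
for n in ["scene","top","wrist"]:
    c=bot.camera(n); cv2.imwrite(f"pics/{n}0.png",cv2.cvtColor(c["color"],cv2.COLOR_RGB2BGR)); print(n,c["intrinsics"].tolist(),c["R"].tolist(),c["t"].tolist())
E
```

```text
pics
{'time': 0.0, 'joint_positions': array([ 1.15646386,  0.41794791, -0.01031426,  1.61415448,  0.00471305,
        1.11069637, -0.05301007]), 'joint_velocities': array([-0.00014102, -0.00165733,  0.00166027, -0.00017603,  0.00162257,
        0.0014755 ,  0.00030706]), 'joint_torque': array([ 3.63048903e-04, -8.64445710e+01,  6.79138619e-01, -4.34888935e+01,
        1.91879278e-02,  7.52377091e-03, -9.58847806e-06]), 'position': array([ 227.53915246, -581.7699307 ,  247.68475448]), 'tool_rot': array([-5.70104969e-04,  9.82673268e-01,  1.85345352e-01, -1.56721184e-04]), 'ft_force': array([-0.21219873,  0.14440429, -0.04230513]), 'torque': array([-0.02083695,  0.03497447,  0.00388419]), 'finger_gap': 85.28179664691118}
scene [[374.8720104670911, 0.0, 254.88819456271492], [0.0, 374.8720104670911, 192.9218012603355], [0.0, 0.0, 1.0]] [[-0.49981958386342734, 0.8660883559115117, -0.00844649874711405], [0.7293843968148923, 0.41562852834369707, -0.5433703415809773], [-0.46709611994702527, -0.2777478824065938, -0.8394506111434352]] [211.68040518458378, -316.95444009162736, 1328.838762527249]
top [[348.4081521056417, 0.0, 257.3172312272116], [0.0, 348.4081521056417, 194.39216637171882], [0.0, 0.0, 1.0]] [[-0.0039637821897672235, -0.9998914083082637, -0.014193661334179571], [-0.9947474160747453, 0.005394392720058631, -0.10221780050362651], [0.10228326668311631, 0.013713938839701704, -0.9946607769677719]] [36.367010340485585, 482.5138565956649, 1175.377877320321]
wrist [[297.3186396354542, 0.0, 258.17518810785015], [0.0, 297.3186396354542, 189.0984384286997], [0.0, 0.0, 1.0]] [[0.3636193948719534, -0.9315468914340418, -0.001150970256076109], [-0.8982755003503788, -0.3509589912364115, 0.26444075317658516], [-0.24674290495013987, -0.09512189826688816, -0.964401246021008]] [-623.45383711133, -34.08129174561022, 378.37077683385405]
```

View pics/scene0.png

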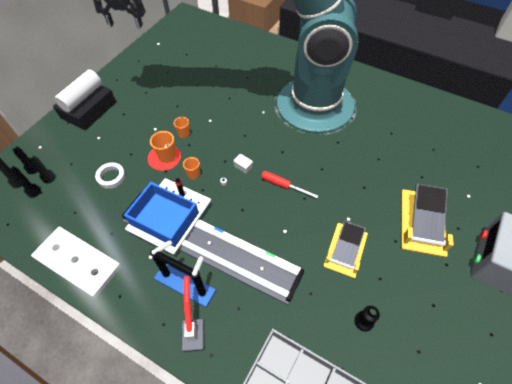

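View pics/top0.png

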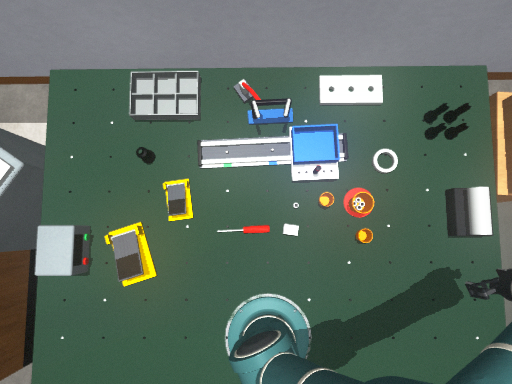

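View pics/wrist0.png

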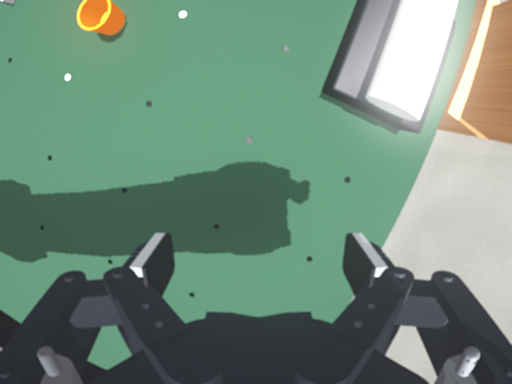

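```bash
cat > h.py <<'E'
from station import bot
import cv2, numpy as np
from scipy.spatial.transform import Rotation as Rn
def shot(n,name=None):
    c=bot.camera(n)
    if name: cv2.imwrite(f"pics/{name}.png",cv2.cvtColor(c["color"],cv2.COLOR_RGB2BGR))
    return c
def crop(c,x0,y0,x1,y1,s,name):
    im=cv2.cvtColor(c["color"],cv2.COLOR_RGB2BGR)[y0:y1,x0:x1]
    cv2.imwrite(f"pics/{name}.png",cv2.resize(im,None,fx=s,fy=s,interpolation=cv2.INTER_CUBIC))
def ray(c,u,v):
    K=c["intrinsics"]; d=np.array([(u-K[0,2])/K[0,0],(v-K[1,2])/K[1,1],1.])
    return d
def pz(c,u,v,z):  # intersect with height z
    d=c["R"].T@ray(c,u,v); o=-c["R"].T@c["t"]
    return o+d*(z-o[2])/d[2]
def pd(c,u,v):
    return c["R"].T@(ray(c,u,v)*c["depth"][int(round(v)),int(round(u))]-c["t"])
def cloud(c):
    K=c["intrinsics"];h,w=c["depth"].shape;u,v=np.meshgrid(np.arange(w),np.arange(h))
    D=c["depth"];P=np.stack([(u-K[0,2])/K[0,0]*D,(v-K[1,2])/K[1,1]*D,D],-1)
    P=(P-c["t"])@c["R"]; P[D==0]=np.nan
    return P
def proj(c,X):
    p=c["R"]@np.asarray(X,float)+c["t"]; q=c["intrinsics"]@p; return q[:2]/q[2]
E
python3 - <<'E'
from h import *
np.set_printoptions(precision=1,suppress=True)
c=shot("top"); 
for th in ["cup","mat","carrier","bin_in","push_post","pedal","pedal_pad","pedal_hinge","foot1","stray1","riser","ring_gauge","driver","gauge_block"]:
    for b in bot.boxes_of("top",th)[:8]:
        l,t,w,h=b["rect"]; u,v=l+w/2,t+h/2
        print(th,round(b["p"],2),[round(x) for x in b["rect"]],pd(c,u,v))
crop(c,280,110,440,260,5,"topz0")
s=shot("scene"); crop(s,90,90,270,250,4.4,"scz0")
for b in bot.boxes_of("scene","stray1")[:9]: print(b)
E
```

```text
cup 0.76 [351, 188, 24, 25] [ 459.5 -331.9    6.2]
cup 0.7 [356, 229, 17, 15] [ 336.8 -337.4    2.2]
cup 0.67 [320, 194, 14, 11] [ 467.3 -207.8   -0.8]
cup 0.4 [167, 182, 22, 31] [471.  302.8  42.4]
mat 0.48 [344, 186, 25, 33] [ 454.3 -307.5   23.4]
carrier 0.6 [289, 122, 52, 59] [ 630.1 -165.6   37.2]
bin_in 0.72 [288, 122, 49, 59] [ 627.5 -156.6   37.5]
push_post 0.82 [288, 121, 52, 64] [ 359.9   17.6 1218.9]
pedal 0.96 [110, 230, 37, 48] [281.9 463.3  56.6]
pedal 0.59 [166, 186, 24, 31] [456.5 301.2  46.4]
pedal_pad 0.66 [165, 183, 24, 37] [458.5 307.1  48.1]
pedal_hinge 0.74 [115, 231, 29, 54] [270.9 454.4  68.4]
pedal_hinge 0.72 [169, 180, 19, 33] [473.9 303.1  41.4]
riser 0.66 [139, 148, 16, 14] [614.3 407.3  65.9]
ring_gauge 0.72 [372, 149, 26, 24] [ 601.5 -416.4   -2. ]
driver 0.5 [244, 225, 28, 5] [368.9  33.   27.1]
driver 0.46 [166, 183, 24, 34] [461.9 302.3  43.9]
gauge_block 0.7 [287, 125, 53, 57] [ 620.1 -160.    44.4]
{'rect': [125.4, 177.3, 179.0, 127.0], 'p': 0.35}
{'rect': [124.5, 179.8, 84.7, 72.2], 'p': 0.23}
```

View pics/topz0.png

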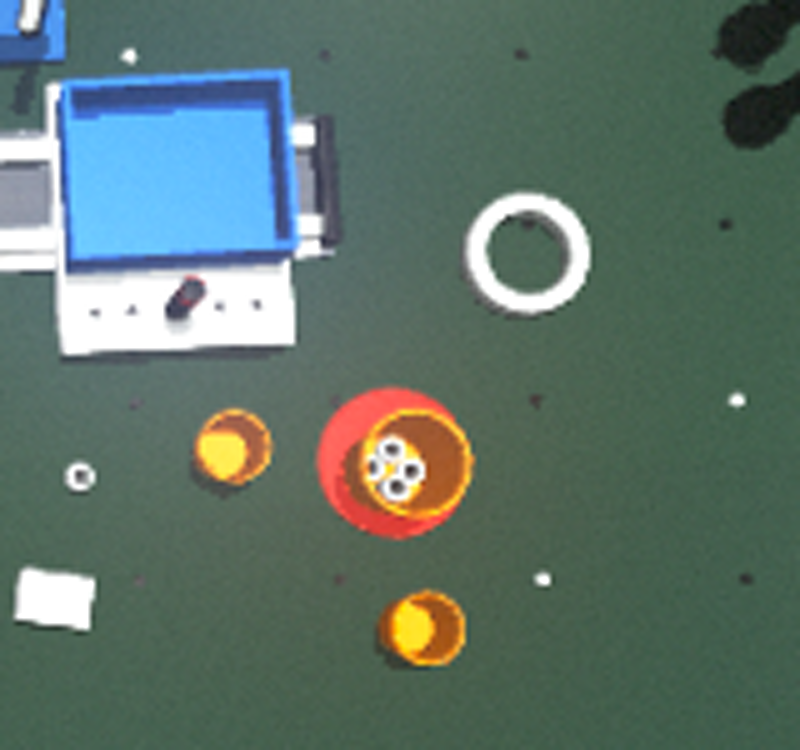

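View pics/scz0.png

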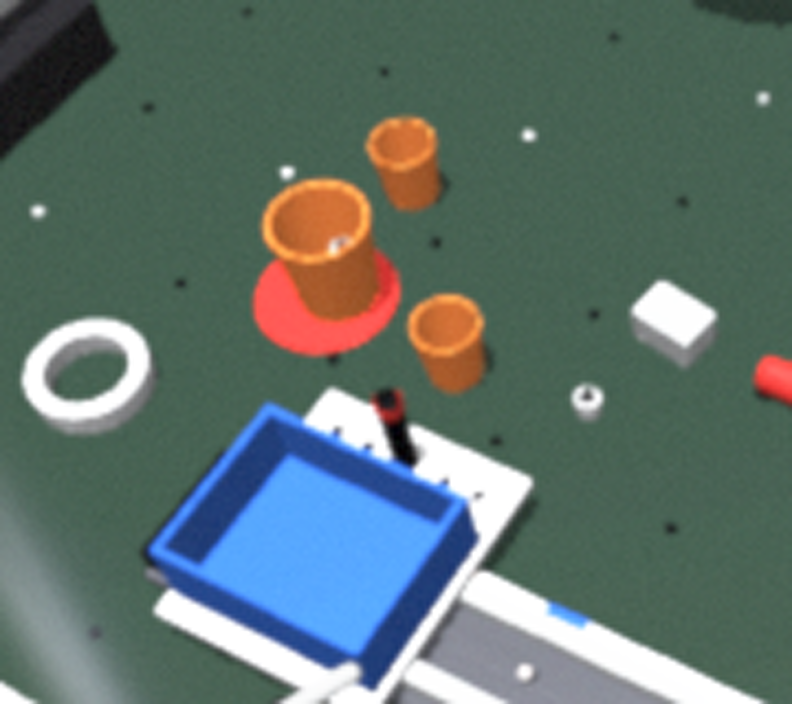

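```bash
python3 - <<'E'
from h import *
np.set_printoptions(precision=1,suppress=True)
for n in ["top","scene"]:
    c=shot(n); P=cloud(c); z=P[...,2]
    print(n,"table z noise",np.nanmedian(z),np.nanstd(z[(abs(z)<15)]))
    hsv=cv2.cvtColor(c["color"],cv2.COLOR_RGB2HSV)
    m=((z>7)&(z<30)&(hsv[...,1]<90)&(P[...,0]>200)&(P[...,0]<850)&(abs(P[...,1])<650)).astype(np.uint8)
    k,l,st,ce=cv2.connectedComponentsWithStats(m)
    for i in range(1,k):
        if 6<=st[i,4]<120 and max(st[i,2:4])<16:
            Q=P[l==i]; print(ce[i],st[i,4],np.nanmedian(Q,0),np.ptp(Q,0), np.median(c["color"][l==i],0))
    # white blobs
    m=((hsv[...,2]>170)&(hsv[...,1]<60)&(P[...,0]>150)&(P[...,0]<950)&(abs(P[...,1])<700)).astype(np.uint8)
    k,l,st,ce=cv2.connectedComponentsWithStats(m)
    print("white")
    for i in range(1,k):
        if 4<=st[i,4]<150 and max(st[i,2:4])<16:
            Q=P[l==i]; print(ce[i],st[i,4],np.nanmedian(Q,0),pz(c,*ce[i],0)[:2])
E
```

```text
top table z noise -1.2616001388183165 3.3820384039197577
[245.1  96.1] 92 [836.8  76.7  19.1] [32.4 50.5 21.5] [ 93.5  96.  100.5]
[184.3 101.9] 7 [820.3 297.    8.6] [18.8  3.8  3.6] [208. 216. 213.]
[429.3 116.9] 73 [ 751.3 -568.2   21.3] [39.2 38.9 22.4] [29. 34. 31.]
[448.2 116.2] 62 [ 754.7 -637.1   20.2] [39.  22.3 22.5] [24.5 29.5 26. ]
[430.  133.2] 77 [ 692.  -568.    22.2] [38.7 34.5 22.4] [27. 34. 30.]
[449.3 133. ] 57 [ 693.7 -637.7   20.7] [38.2 20.4 21. ] [24. 30. 25.]
[149.6 157. ] 72 [615.  410.7  13.3] [43.9 44.2 21.8] [32. 36. 32.]
[358.5 201.9] 62 [ 454.7 -312.4   23.4] [35.3 36.1 19.8] [225.  224.5 215.5]
[295.7 205.1] 22 [446.  -99.2  15.9] [13.9 16.9  9.3] [187.  197.5 194.5]
[ 87.7 229.7] 25 [363.  620.2  17.4] [24.1  5.4 21.7] [71. 75. 71.]
[ 85.8 267.7] 25 [234.5 620.9  20.3] [28.4  5.  21.5] [69. 73. 71.]
white
[174.5  71. ] 8 [918.  322.7  48.8] [941.3 336. ]
[132.9  72.9] 11 [914.9 473.2  49.5] [935.6 489. ]
[242.1  82.6] 27 [866.5  85.   68.3] [894.7  88.3]
[111.6 122.2] 5 [751.  559.4   0.7] [750.5 560.4]
[305.3 120.8] 6 [ 749.2 -139.6   -0.3] [ 749.6 -1
[... 1436 characters left out ...]
2] [138. 136. 146.]
[261.7 353.3] 16 [814.6 244.5  15. ] [32.9  1.1 21.8] [128.  130.5 132. ]
[327.6 376.6] 17 [784.2 396.1  17.2] [28.4  1.5 21.8] [116. 118. 119.]
white
[209.8 120.4] 5 [ 249.7 -279.1   -0.9] [ 251.3 -278.3]
[154.9 128.9] 8 [ 376.5 -418.5    0.3] [ 375.7 -418.7]
[ 98.  137.5] 6 [ 500.6 -560.     0.9] [ 500.2 -560.1]
[ 40.2 146.8] 4 [ 624.9 -695.9    1.4] [ 624.4 -697.9]
[223.  180.5] 28 [449.5 -97.3  13.1] [ 440.9 -103.2]
[348.  218.8] 10 [375.2 280.6  -0.9] [376.2 281. ]
[284.5 230.8] 10 [500.9 141.2   0.9] [500.6 140.8]
[208.6 242.4] 13 [643.3 -17.7  21.1] [636.6 -25. ]
[150. 257.] 9 [ 752.6 -138.9   -0.6] [ 751.8 -138.8]
[261.4 267.9] 15 [636.3 142.2  22. ] [629.  138.6]
```

```bash
cat > m.py <<'E'
from h import *
from scipy.optimize import least_squares
def fitc(xy):
    f=lambda p:np.hypot(xy[:,0]-p[0],xy[:,1]-p[1])-p[2]
    r=least_squares(f,[*xy.mean(0),30],loss="soft_l1"); return r.x
def masks(c):
    hsv=cv2.cvtColor(c["color"],cv2.COLOR_RGB2HSV); H,S,V=[hsv[...,i].astype(int) for i in range(3)]
    return H,S,V
def blob(m,minA=8):
    k,l,st,ce=cv2.connectedComponentsWithStats(m.astype(np.uint8))
    return [(st[i],ce[i],l==i) for i in range(1,k) if st[i,4]>=minA]
E
python3 - <<'E'
from m import *
np.set_printoptions(precision=1,suppress=True)
for n in ["top","scene"]:
    c=shot(n); P=cloud(c); H,S,V=masks(c)
    print(n)
    # cups: orange
    for st,ce,m in blob((H>8)&(H<30)&(S>150)&(V>60),30):
        Z=P[...,2][m]; 
        if not(np.nanmax(P[m][:,0])<600): continue
        if np.nanmedian(P[m][:,1])>0: continue
        top=np.nanpercentile(Z,97); hh=80 if top>65 else None
        q=m&(P[...,2]>top-6)
        print("orange",st,"top",top, "rimfit",fitc(P[q][:,:2]))
        # visual: outer contour hull for top cam
    for st,ce,m in blob(((H<6)|(H>174))&(S>150)&(V>100),60):
        print("red",st,np.nanmedian(P[m],0))
    for st,ce,m in blob((H>100)&(H<120)&(S>140)&(V>50),80):
        Q=P[m]; print("blue",st,np.nanmedian(Q,0),np.nanpercentile(Q,[2,98],axis=0).tolist())
        q=m&(abs(P[...,2]-np.nanpercentile(Q[:,2],95))<8); pts=P[q][:,:2].astype(np.float32)
        if len(pts)>20: print(np.nanpercentile(Q[:,2],95),cv2.minAreaRect(pts[np.isfinite(pts).all(1)]))
E
```

```text
top
orange [319 192  15  15 138] top 53.43455346317949 rimfit [ 463.7 -198.4   22.6]
orange [349 192  26  22 319] top 83.94804362059041 rimfit [ 449.5 -310.2   33.6]
orange [356 228  17  15 199] top 55.208788483346915 rimfit [ 341.5 -323.1   22.5]
red [242  83  19  17  89] [815.1  50.6 114.7]
red [344 188  27  30 255] [ 460.1 -295.1    2. ]
red [243 225  27   8 190] [364.1  35.8  22.3]
blue [248 108  45  16 487] [763.3 -15.5  11.1] [[742.2302249213592, -90.24400120427079, 5.7563700809061755], [791.1430640984395, 66.37350797523204, 16.283047008907417]]
14.809861493655927 ((766.4035034179688, -12.342430114746094), (51.374534606933594, 158.733642578125), 2.4360764026641846)
blue [ 292  124   47   38 1591] [ 658.1 -161.6   40.4] [[588.8189677684439, -231.9782985345751, 34.540162287602044], [707.0548312966075, -85.9296364795737, 91.41924291413939]]
90.0831971557507 ((647.6525268554688, -159.95570373535156), (121.16080474853516, 149.21530151367188), 2.3154103755950928)
scene
orange [174 117  16  20 251] top 53.74485750705545 rimfit [ 343.2 -323.9   22.4]
orange [150 131  26  32 582] top 83
[... 669 characters left out ...]
2467], [-914.2746845587717, 746.8763818877092, -361.6415203380765]]
blue [ 123  182   75   64 2737] [ 644.4 -170.4   46.3] [[591.1687424833408, -234.39853305811656, 36.48708299200539], [710.2838236683748, -84.64471600776851, 91.19395382284029]]
90.00535178862953 ((648.9608154296875, -161.21121215820312), (121.44306182861328, 152.0491943359375), 2.100480318069458)
blue [154 263  32  31 475] [777.  -47.1  11.5] [[747.1685787995883, -87.79296449278753, 7.091522037275599], [794.2153233732347, -5.608084794476522, 143.82580604397094]]
blue [191 277  25  30 361] [771.8  47.4  11.6] [[742.232575480325, 4.572466015253488, 1.9968592591357928], [789.6141013358565, 66.82279758257889, 98.20484277252795]]
```

Emit:
play_rows:
  steps:
    - {"ry": 7, "fingers": 0.085}
    - {"ry": 14, "fingers": 0.085}
    - {"ry": 21, "fingers": 0.085}
    - {"ry": 28, "fingers": 0.085}
    - {"ry": 35, "fingers": 0.085}
    - {"ry": 42, "fingers": 0.085}
    - {"ry": 49, "fingers": 0.085}
    - {"ry": 55, "fingers": 0.085}

```text
invalid input
```

```bash
cat > st.py <<'E'
from h import *
np.set_printoptions(precision=3,suppress=True)
s=bot.state(); q=s["tool_rot"]; R=Rn.from_quat([*q[1:],q[0]]).as_matrix()
print("t",s["time"],"p",s["position"],"j",s["joint_positions"],"f",s["ft_force"],"gap",s["finger_gap"])
print("tool x",R[:,0],"y",R[:,1],"z",R[:,2])
E
python3 st.py
```

```text
t 1.2 p [ 227.648 -582.043  248.24 ] j [ 1.157  0.417 -0.01   1.614  0.005  1.111 -0.053] f [-0.333 -0.613 -0.312] gap 85.18105097230617
tool x [ 0.931  0.364 -0.   ] y [ 0.364 -0.931 -0.   ] z [-0.  0. -1.]
```

Emit:
play_rows:
  steps:
    - {"rx": 0, "ry": 7, "rz": 0, "tx": 0, "ty": 0, "tz": 0, "fingers": 0.085}
    - {"rx": 0, "ry": 14, "rz": 0, "tx": 0, "ty": 0, "tz": 0, "fingers": 0.085}
    - {"rx": 0, "ry": 21, "rz": 0, "tx": 0, "ty": 0, "tz": 0, "fingers": 0.085}
    - {"rx": 0, "ry": 28, "rz": 0, "tx": 0, "ty": 0, "tz": 0, "fingers": 0.085}
    - {"rx": 0, "ry": 35, "rz": 0, "tx": 0, "ty": 0, "tz": 0, "fingers": 0.085}
    - {"rx": 0, "ry": 42, "rz": 0, "tx": 0, "ty": 0, "tz": 0, "fingers": 0.085}
    - {"rx": 0, "ry": 49, "rz": 0, "tx": 0, "ty": 0, "tz": 0, "fingers": 0.085}
    - {"rx": 0, "ry": 55, "rz": 0, "tx": 0, "ty": 0, "tz": 0, "fingers": 0.085}
  force: 40

```text
time: 1.87
position: [226.4, -582.9, 248.6]
tool_rot: [-0.085, 0.87, 0.163, 0.457]
ft_force: [0.3, 0.3, -0.2]
finger_gap: 84.7
```

```bash
python3 st.py
```

```text
t 1.8667 p [ 226.372 -582.87   248.557] j [ 1.697  0.638 -0.253  1.584 -0.791  1.355  0.619] f [ 0.285  0.317 -0.21 ] gap 84.73890699573163
tool x [0.53  0.207 0.823] y [ 0.362 -0.932  0.001] z [ 0.767  0.297 -0.569]
```

```bash
cat > pl.py <<'E'
from h import *
np.set_printoptions(precision=3,suppress=True)
def frame(z,y):  # tool z dir, jaw axis hint
    z=np.array(z,float);z/=np.linalg.norm(z); y=np.array(y,float); y-=z*(y@z); y/=np.linalg.norm(y)
    return np.stack([np.cross(y,z),y,z],1)
def cur():
    s=bot.state(); q=s["tool_rot"]; return s["position"],Rn.from_quat([*q[1:],q[0]]).as_matrix()
def rel(p,R,p0=None,R0=None,lab=""):
    if p0 is None: p0,R0=cur()
    d=R0.T@(np.array(p)-p0); r=Rn.from_matrix(R0.T@R).as_rotvec(degrees=True)
    n=max(np.linalg.norm(d)/41,np.linalg.norm(r)/7.1)
    print(lab,"t(m)",np.round(d/1000,4),"r(deg)",np.round(r,2),"rows>=%.1f"%n)
def dirz(yaw,a): # horizontal yaw deg, tilt from down deg
    a=np.radians(a);y=np.radians(yaw); return np.array([np.sin(a)*np.cos(y),np.sin(a)*np.sin(y),-np.cos(a)])
E
python3 - <<'E'
from pl import *
z=dirz(55.5,55); R=frame(z,[np.sin(np.radians(55.5)),-np.cos(np.radians(55.5)),0])
g=np.array([450.5,-310.3,46])-6*z; w=g-130*z
print("R",R,g,w)
rel(w,R,lab="W1"); rel(g,R,w,R,"W1->g")
E
```

```text
R [[ 0.325  0.824  0.464]
 [ 0.473 -0.566  0.675]
 [ 0.819 -0.    -0.574]] [ 447.716 -314.351   49.441] [ 387.4   -402.112  124.006]
W1 t(m) [ 0.02  -0.11   0.248] r(deg) [ 28.18  -0.31 -19.52] rows>=6.6
W1->g t(m) [ 0.   -0.    0.13] r(deg) [0. 0. 0.] rows>=3.2
```

Emit:
play_rows:
  steps:
    - {"rx": 3.5, "ry": 0, "rz": -2.5, "tx": 0.0025, "ty": -0.014, "tz": 0.031, "fingers": 0.085}
    - {"rx": 7, "ry": 0, "rz": -5, "tx": 0.005, "ty": -0.028, "tz": 0.062, "fingers": 0.085}
    - {"rx": 10.5, "ry": 0, "rz": -7.3, "tx": 0.0075, "ty": -0.041, "tz": 0.093, "fingers": 0.085}
    - {"rx": 14, "ry": 0, "rz": -9.8, "tx": 0.01, "ty": -0.055, "tz": 0.124, "fingers": 0.085}
    - {"rx": 18, "ry": 0, "rz": -12.2, "tx": 0.0125, "ty": -0.069, "tz": 0.155, "fingers": 0.085}
    - {"rx": 22, "ry": 0, "rz": -15, "tx": 0.015, "ty": -0.083, "tz": 0.186, "fingers": 0.085}
    - {"rx": 25, "ry": -0.2, "rz": -17.3, "tx": 0.018, "ty": -0.097, "tz": 0.217, "fingers": 0.085}
    - {"rx": 28.2, "ry": -0.3, "rz": -19.5, "tx": 0.02, "ty": -0.11, "tz": 0.248, "fingers": 0.085}

```text
time: 2.53
position: [388.2, -400.5, 121.7]
tool_rot: [-0.217, 0.785, 0.415, 0.405]
ft_force: [-0.2, 0.5, -1.1]
finger_gap: 85.2
```

```bash
python3 st.py; python3 - <<'E'
from pl import *
c=shot("wrist","w1")
E
```

```text
t 2.5333 p [ 388.173 -400.497  121.702] j [ 1.39   0.802 -0.38   1.669 -0.585  1.267  0.796] f [-0.164  0.495 -1.065] gap 85.15476540746084
tool x [0.327 0.475 0.817] y [ 0.827 -0.562 -0.004] z [ 0.457  0.677 -0.577]
```

View pics/w1.png

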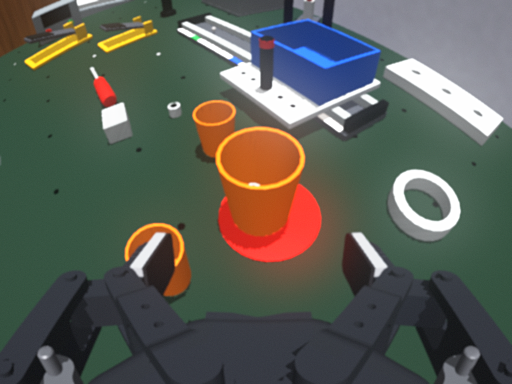

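```bash
python3 - <<'E'
from pl import *
z=dirz(55.5,55); R=frame(z,[np.sin(np.radians(55.5)),-np.cos(np.radians(55.5)),0])
g=np.array([450.5,-310.3,46])-6*z
rel(g,R)
E
```

```text
t(m) [-0.002  0.002  0.12 ] r(deg) [-1.02 -0.04  0.33] rows>=2.9
```

```bash
python3 st.py
```

```text
t 2.5833 p [ 392.654 -394.357  120.116] j [ 1.383  0.806 -0.385  1.671 -0.584  1.266  0.796] f [ 5.83   9.328 -2.623] gap 84.85660077718539
tool x [0.32  0.475 0.82 ] y [ 0.834 -0.552 -0.006] z [ 0.449  0.685 -0.573]
```

Emit:
play_rows:
  steps:
    - {"rx": 0, "ry": 0, "rz": 0, "tx": 0, "ty": 0, "tz": 0.005, "fingers": 0.085}
    - {"rx": 0, "ry": 0, "rz": 0, "tx": 0, "ty": 0, "tz": 0.01, "fingers": 0.085}
    - {"rx": 0, "ry": 0, "rz": 0, "tx": 0, "ty": 0, "tz": 0.01, "fingers": 0.085}
    - {"rx": 0, "ry": 0, "rz": 0, "tx": 0, "ty": 0, "tz": 0.01, "fingers": 0.085}
    - {"rx": 0, "ry": 0, "rz": 0, "tx": 0, "ty": 0, "tz": 0.01, "fingers": 0.085}
    - {"rx": 0, "ry": 0, "rz": 0, "tx": 0, "ty": 0, "tz": 0.01, "fingers": 0.085}
    - {"rx": 0, "ry": 0, "rz": 0, "tx": 0, "ty": 0, "tz": 0.01, "fingers": 0.085}
    - {"rx": 0, "ry": 0, "rz": 0, "tx": 0, "ty": 0, "tz": 0.01, "fingers": 0.085}

```text
time: 3.25
position: [391.8, -395.0, 116.8]
tool_rot: [-0.216, 0.786, 0.413, 0.406]
ft_force: [-0.1, 0.0, 0.3]
finger_gap: 84.7
```

```bash
python3 st.py;  python3 - <<'E'
from pl import *
z=dirz(55.5,55); R=frame(z,[np.sin(np.radians(55.5)),-np.cos(np.radians(55.5)),0])
g=np.array([450.5,-310.3,46])-6*z
rel(g,R)
E
```

```text
t 3.25 p [ 391.787 -395.037  116.799] j [ 1.385  0.805 -0.383  1.68  -0.591  1.249  0.798] f [-0.052  0.049  0.349] gap 84.72033791187543
tool x [0.329 0.474 0.817] y [ 0.825 -0.565 -0.005] z [ 0.459  0.675 -0.577]
 t(m) [0.002 0.001 0.119] r(deg) [-0.24  0.24 -0.16] rows>=2.9
```

Emit:
play_rows:
  steps:
    - {"rx": 0, "ry": 0, "rz": 0, "tx": 0.0, "ty": 0, "tz": 0.02, "fingers": 0.085}
    - {"rx": 0, "ry": 0, "rz": 0, "tx": 0.001, "ty": 0, "tz": 0.04, "fingers": 0.085}
    - {"rx": 0, "ry": 0, "rz": 0, "tx": 0.002, "ty": 0, "tz": 0.06, "fingers": 0.085}
    - {"rx": 0, "ry": 0, "rz": 0, "tx": 0.002, "ty": 0.001, "tz": 0.08, "fingers": 0.085}
    - {"rx": 0, "ry": 0, "rz": 0, "tx": 0.002, "ty": 0.001, "tz": 0.097, "fingers": 0.085}
    - {"rx": 0, "ry": 0, "rz": 0, "tx": 0.002, "ty": 0.001, "tz": 0.109, "fingers": 0.085}
    - {"rx": 0, "ry": 0, "rz": 0, "tx": 0.002, "ty": 0.001, "tz": 0.116, "fingers": 0.085}
    - {"rx": 0, "ry": 0, "rz": 0, "tx": 0.002, "ty": 0.001, "tz": 0.119, "fingers": 0.085}

```text
time: 3.92
position: [448.3, -313.3, 49.3]
tool_rot: [-0.217, 0.786, 0.414, 0.406]
ft_force: [-0.2, 0.2, -0.5]
finger_gap: 84.8
```

```bash
python3 st.py; python3 - <<'E'
from pl import *
c=shot("wrist","w2"); c=shot("scene"); crop(c,100,60,280,220,4.4,"s2")
E
```

```text
t 3.9167 p [ 448.319 -313.266   49.311] j [ 1.293  0.881 -0.433  1.791 -0.659  1.021  0.838] f [-0.167  0.226 -0.464] gap 84.78708517625545
tool x [0.329 0.474 0.817] y [ 0.826 -0.564 -0.005] z [ 0.458  0.677 -0.576]
```

View pics/w2.png

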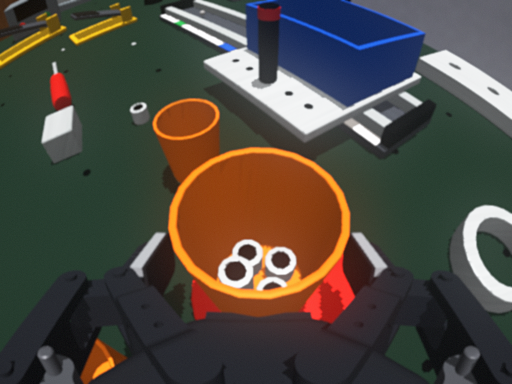

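View pics/s2.png

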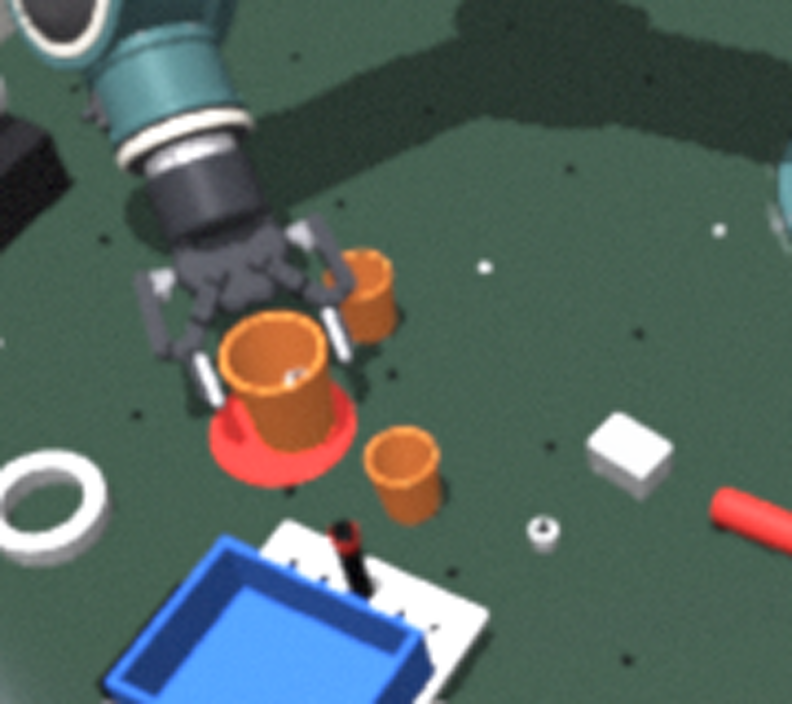

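Emit:
play_rows:
  steps:
    - {"rx": 0, "ry": 0, "rz": 0, "tx": 0, "ty": 0, "tz": 0, "fingers": 0.05}
    - {"rx": 0, "ry": 0, "rz": 0, "tx": 0, "ty": 0, "tz": 0, "fingers": 0.05}
    - {"rx": 0, "ry": 0, "rz": 0, "tx": 0, "ty": 0, "tz": 0, "fingers": 0.05}
    - {"rx": 0, "ry": 0, "rz": 0, "tx": 0, "ty": 0, "tz": 0, "fingers": 0.05}
    - {"rx": 0, "ry": 0, "rz": 0, "tx": 0, "ty": 0, "tz": 0, "fingers": 0.05}
    - {"rx": 0, "ry": 0, "rz": 0, "tx": 0, "ty": 0, "tz": 0, "fingers": 0.05}
    - {"rx": 0, "ry": 0, "rz": 0, "tx": 0, "ty": 0, "tz": 0, "fingers": 0.05}
    - {"rx": 0, "ry": 0, "rz": 0, "tx": 0, "ty": 0, "tz": 0, "fingers": 0.05}
  force: 45

```text
time: 4.68
position: [447.9, -314.9, 50.3]
tool_rot: [-0.216, 0.786, 0.413, 0.406]
ft_force: [-3.0, -1.5, 5.9]
finger_gap: 65.8
```

```bash
python3 st.py; python3 - <<'E'
from pl import *
c=shot("wrist","w3")
E
```

```text
t 4.6833 p [ 447.947 -314.877   50.306] j [ 1.295  0.879 -0.432  1.79  -0.659  1.022  0.838] f [-2.999 -1.523  5.947] gap 65.75898351165891
tool x [0.329 0.474 0.817] y [ 0.825 -0.565 -0.004] z [ 0.46   0.675 -0.577]
```

View pics/w3.png

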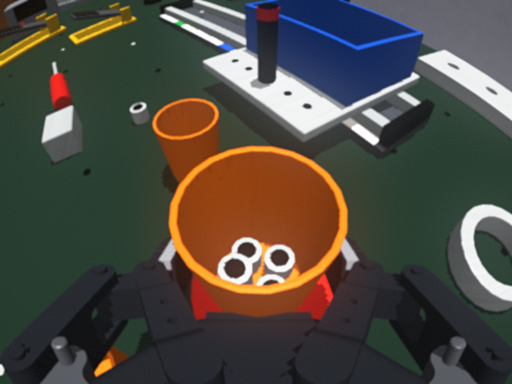

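Emit:
play_rows:
  steps:
    - {"rx": 0, "ry": 0, "rz": 0, "tx": 0.004, "ty": 0, "tz": -0.003, "fingers": 0.05}
    - {"rx": 0, "ry": 0, "rz": 0, "tx": 0.016, "ty": 0, "tz": -0.011, "fingers": 0.05}
    - {"rx": 0, "ry": 0, "rz": 0, "tx": 0.033, "ty": 0, "tz": -0.023, "fingers": 0.05}
    - {"rx": 0, "ry": 0, "rz": 0, "tx": 0.053, "ty": 0, "tz": -0.037, "fingers": 0.05}
    - {"rx": 0, "ry": 0, "rz": 0, "tx": 0.073, "ty": 0, "tz": -0.051, "fingers": 0.05}
    - {"rx": 0, "ry": 0, "rz": 0, "tx": 0.093, "ty": 0, "tz": -0.066, "fingers": 0.05}
    - {"rx": 0, "ry": 0, "rz": 0, "tx": 0.11, "ty": 0, "tz": -0.078, "fingers": 0.05}
    - {"rx": 0, "ry": 0, "rz": 0, "tx": 0.118, "ty": 0, "tz": -0.083, "fingers": 0.05}

```text
time: 5.4
position: [449.0, -314.9, 196.6]
tool_rot: [-0.215, 0.786, 0.414, 0.406]
ft_force: [-0.2, -0.1, -2.8]
finger_gap: 65.4
```

```bash
python3 st.py; python3 - <<'E'
from pl import *
psi=75
z=dirz(psi,55.2); R=frame(z,[np.sin(np.radians(psi)),-np.cos(np.radians(psi)),0])
rel(np.array([645,-122,205])-6*z,R)
E
```

```text
t 5.4 p [ 449.006 -314.876  196.573] j [ 1.317  0.634 -0.466  1.787 -0.683  1.204  0.683] f [-0.205 -0.054 -2.796] gap 65.37420222997483
tool x [0.328 0.476 0.816] y [ 0.825 -0.565 -0.002] z [ 0.46   0.674 -0.578]
 t(m) [0.163 0.054 0.209] r(deg) [ 15.8    0.51 -11.23] rows>=6.6
```

Emit:
play_rows:
  steps:
    - {"rx": 0.5, "ry": 0, "rz": -0.4, "tx": 0.005, "ty": 0.002, "tz": 0.006, "fingers": 0.05}
    - {"rx": 1.6, "ry": 0, "rz": -1.1, "tx": 0.015, "ty": 0.005, "tz": 0.02, "fingers": 0.05}
    - {"rx": 2.8, "ry": 0, "rz": -2, "tx": 0.029, "ty": 0.01, "tz": 0.037, "fingers": 0.05}
    - {"rx": 4, "ry": 0, "rz": -3, "tx": 0.043, "ty": 0.014, "tz": 0.055, "fingers": 0.05}
    - {"rx": 5.6, "ry": 0, "rz": -4, "tx": 0.057, "ty": 0.019, "tz": 0.073, "fingers": 0.05}
    - {"rx": 7, "ry": 0, "rz": -5, "tx": 0.071, "ty": 0.023, "tz": 0.091, "fingers": 0.05}
    - {"rx": 8.2, "ry": 0.2, "rz": -5.8, "tx": 0.085, "ty": 0.028, "tz": 0.109, "fingers": 0.05}
    - {"rx": 9.5, "ry": 0.3, "rz": -6.7, "tx": 0.099, "ty": 0.033, "tz": 0.127, "fingers": 0.05}

```text
time: 6.07
position: [567.5, -198.4, 200.0]
tool_rot: [-0.259, 0.738, 0.49, 0.384]
ft_force: [-0.3, -0.4, -2.3]
finger_gap: 65.5
```

Emit:
play_rows:
  steps:
    - {"rx": 1.3, "ry": 0, "rz": -0.8, "tx": 0.014, "ty": 0.004, "tz": 0.018, "fingers": 0.05}
    - {"rx": 2.6, "ry": 0, "rz": -1.8, "tx": 0.028, "ty": 0.008, "tz": 0.036, "fingers": 0.05}
    - {"rx": 3.9, "ry": 0, "rz": -2.8, "tx": 0.042, "ty": 0.012, "tz": 0.054, "fingers": 0.05}
    - {"rx": 5, "ry": 0, "rz": -3.6, "tx": 0.053, "ty": 0.016, "tz": 0.068, "fingers": 0.05}
    - {"rx": 5.8, "ry": 0, "rz": -4.2, "tx": 0.06, "ty": 0.018, "tz": 0.077, "fingers": 0.05}
    - {"rx": 6.3, "ry": 0, "rz": -4.5, "tx": 0.064, "ty": 0.02, "tz": 0.082, "fingers": 0.05}
    - {"rx": 6.3, "ry": 0, "rz": -4.5, "tx": 0.064, "ty": 0.02, "tz": 0.082, "fingers": 0.05}
    - {"rx": 6.3, "ry": 0, "rz": -4.5, "tx": 0.064, "ty": 0.02, "tz": 0.082, "fingers": 0.05}

```text
time: 6.73
position: [625.2, -112.5, 206.2]
tool_rot: [-0.283, 0.704, 0.539, 0.366]
ft_force: [-0.7, -0.2, -2.9]
finger_gap: 65.2
```

```bash
python3 st.py; python3 - <<'E'
from pl import *
c=shot("scene","s4"); c=shot("wrist","w4")
E
```

```text
t 6.7333 p [ 625.175 -112.457  206.186] j [ 0.903  0.74  -0.583  1.62  -0.63   1.141  0.5  ] f [-0.715 -0.221 -2.881] gap 65.2452634077824
tool x [0.151 0.551 0.821] y [ 0.966 -0.259 -0.004] z [ 0.211  0.793 -0.572]
```

View pics/s4.png

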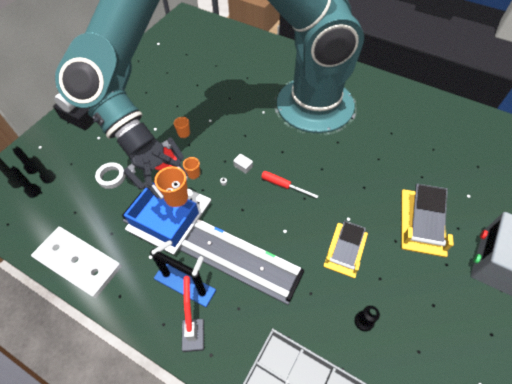

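View pics/w4.png

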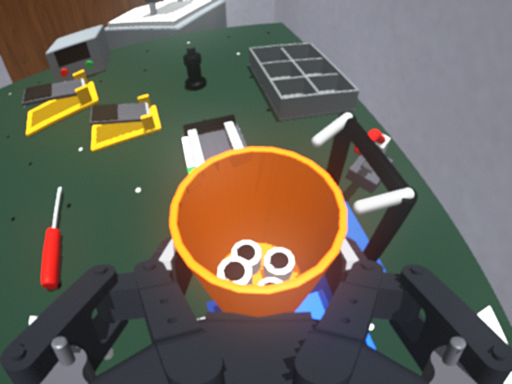

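Emit:
play_rows:
  steps:
    - {"rx": 0, "ry": 0, "rz": 5, "tx": 0, "ty": 0, "tz": 0, "fingers": 0.05}
    - {"rx": 0, "ry": 0, "rz": 10, "tx": 0, "ty": 0, "tz": 0, "fingers": 0.05}
    - {"rx": 0, "ry": 0, "rz": 14, "tx": 0, "ty": 0, "tz": 0, "fingers": 0.05}
    - {"rx": 0, "ry": 0, "rz": 14, "tx": 0, "ty": 0, "tz": 0, "fingers": 0.05}
    - {"rx": 0, "ry": 0, "rz": 14, "tx": 0, "ty": 0, "tz": 0, "fingers": 0.05}
    - {"rx": 0, "ry": 0, "rz": 14, "tx": 0, "ty": 0, "tz": 0, "fingers": 0.05}
    - {"rx": 0, "ry": 0, "rz": 14, "tx": 0, "ty": 0, "tz": 0, "fingers": 0.05}
    - {"rx": 0, "ry": 0, "rz": 14, "tx": 0, "ty": 0, "tz": 0, "fingers": 0.05}

```text
time: 7.5
position: [625.4, -112.0, 206.9]
tool_rot: [-0.325, 0.764, 0.45, 0.33]
ft_force: [-0.5, 0.0, -3.0]
finger_gap: 65.6
```

```bash
python3 st.py
```

```text
t 7.5 p [ 625.398 -112.038  206.861] j [ 0.869  0.726 -0.532  1.621 -0.666  1.157  0.282] f [-0.451  0.042 -2.969] gap 65.5691772804397
tool x [0.378 0.473 0.796] y [ 0.901 -0.384 -0.2  ] z [ 0.211  0.793 -0.571]
```

```bash
cat > tip.py <<'E'
from pl import *
ct=np.array([np.sin(np.radians(55.2)),0,-np.cos(np.radians(55.2))])
def Rf(psi,a,th):
    z=dirz(psi,a); return frame(z,[np.sin(np.radians(psi)),-np.cos(np.radians(psi)),0])@Rn.from_euler("z",th,degrees=True).as_matrix()
def info(p,R):
    c=R@ct; C=p+R[:,2]*6; M=C+37*c; B=C-43*c
    e=np.array([0,0,-1])+c*c[2]; e/=np.linalg.norm(e)
    return "tilt %.0f mouth %s lip z %.0f base %s baselow %.0f"%(np.degrees(np.arccos(c[2])),np.round(M),(M+36*e)[2],np.round(B),(B+29*e)[2])
E
python3 - <<'E'
from tip import *
p,R=cur(); print(info(p,R))
for th,a in [(60,60),(90,65),(120,65),(150,65),(172,67)]:
    RR=Rf(75,a,th); P=np.array([636,-128,180]); print(th,info(P,RR))
RR=Rf(75,65,70); rel([634,-125,205],RR,lab="A")
R2=Rf(75,66,122); rel([634,-125,190],R2,[634,-125,205],RR,"B")
R3=Rf(75,67,172); rel([634,-125,180],R3,[634,-125,190],R2,"C")
E
```

```text
tilt 12 mouth [ 634. -110.  240.] lip z 232 base [ 618. -104.  161.] baselow 155
60 tilt 50 mouth [ 660. -140.  201.] lip z 173 base [ 611. -103.  149.] baselow 127
90 tilt 76 mouth [ 662. -149.  186.] lip z 151 base [609. -92. 167.] baselow 139
120 tilt 98 mouth [ 656. -154.  173.] lip z 137 base [616. -86. 183.] baselow 154
150 tilt 114 mouth [ 644. -156.  163.] lip z 130 base [629. -84. 195.] baselow 168
172 tilt 122 mouth [ 633. -154.  158.] lip z 128 base [642. -86. 200.] baselow 176
A t(m) [-0.004  0.013 -0.007] r(deg) [ 6.79  7.66 55.78] rows>=8.0
B t(m) [-0.005  0.013  0.006] r(deg) [ 1.03 -0.11 52.  ] rows>=7.3
C t(m) [0.005 0.008 0.004] r(deg) [ 0.56 -0.87 50.  ] rows>=7.0
```

```bash
python3 - <<'E'
from tip import *
RA=Rf(75,65,70);pA=[618,-122,200]; rel(pA,RA,lab="A")
RB=Rf(75,65,90);pB=[618,-122,150]; rel(pB,RB,pA,RA,"B"); print(info(pB,RB))
RC=Rf(75,65,122);pC=[620,-122,150]; rel(pC,RC,pB,RB,"C"); print(info(pC,RC))
RD=Rf(75,67,172);pD=[640,-122,155]; rel(pD,RD,pC,RC,"D"); print(info(pD,RD))
E
```

```text
A t(m) [-0.013 -0.002 -0.005] r(deg) [ 6.79  7.66 55.78] rows>=8.0
B t(m) [-0.015  0.043  0.021] r(deg) [ 0. -0. 20.] rows>=2.8
tilt 76 mouth [ 644. -143.  156.] lip z 121 base [591. -86. 137.] baselow 109
C t(m) [ 0.002 -0.     0.001] r(deg) [ 0.  0. 32.] rows>=4.5
tilt 99 mouth [ 640. -148.  142.] lip z 106 base [600. -80. 154.] baselow 125
D t(m) [ 0.013 -0.016  0.003] r(deg) [ 1.12 -1.73 49.99] rows>=7.0
tilt 122 mouth [ 637. -148.  133.] lip z 103 base [646. -80. 175.] baselow 151
```

Emit:
play_rows:
  steps:
    - {"rx": 0.8, "ry": 0.9, "rz": 6.6, "tx": -0.002, "ty": 0, "tz": -0.001, "fingers": 0.05}
    - {"rx": 1.6, "ry": 1.8, "rz": 13.2, "tx": -0.003, "ty": 0, "tz": -0.001, "fingers": 0.05}
    - {"rx": 2.4, "ry": 2.7, "rz": 19.8, "tx": -0.005, "ty": -0.001, "tz": -0.002, "fingers": 0.05}
    - {"rx": 3.2, "ry": 3.6, "rz": 26.4, "tx": -0.006, "ty": -0.001, "tz": -0.002, "fingers": 0.05}
    - {"rx": 4, "ry": 4.5, "rz": 33, "tx": -0.008, "ty": -0.001, "tz": -0.003, "fingers": 0.05}
    - {"rx": 4.8, "ry": 5.5, "rz": 39.6, "tx": -0.01, "ty": -0.001, "tz": -0.004, "fingers": 0.05}
    - {"rx": 5.7, "ry": 6.5, "rz": 46.5, "tx": -0.011, "ty": -0.002, "tz": -0.004, "fingers": 0.05}
    - {"rx": 6.5, "ry": 7.3, "rz": 53.5, "tx": -0.013, "ty": -0.002, "tz": -0.005, "fingers": 0.05}

```text
time: 8.17
position: [617.7, -121.2, 199.7]
tool_rot: [-0.508, 0.843, 0.052, 0.168]
ft_force: [0.3, 0.2, -2.8]
finger_gap: 65.8
```

```bash
python3 st.py; python3 - <<'E'
from tip import *
p,R=cur(); print(info(p,R))
RB=Rf(75,65,90);pB=[618,-122,150]; rel(pB,RB)
E
```

```text
t 8.1667 p [ 617.653 -121.181  199.679] j [ 0.819  0.772 -0.383  1.619 -0.857  1.293 -0.484] f [ 0.329  0.197 -2.808] gap 65.80863237307034
tool x [ 0.938 -0.083  0.336] y [ 0.258 -0.479 -0.839] z [ 0.231  0.874 -0.428]
tilt 59 mouth [ 643. -137.  216.] lip z 186 base [592. -92. 175.] baselow 150
 t(m) [-0.016  0.042  0.021] r(deg) [ 0.3   0.26 21.93] rows>=3.1
```

Emit:
play_rows:
  steps:
    - {"rx": 0, "ry": 0, "rz": 4, "tx": -0.003, "ty": 0.008, "tz": 0.004, "fingers": 0.05}
    - {"rx": 0, "ry": 0, "rz": 8, "tx": -0.006, "ty": 0.016, "tz": 0.008, "fingers": 0.05}
    - {"rx": 0, "ry": 0, "rz": 12, "tx": -0.009, "ty": 0.024, "tz": 0.012, "fingers": 0.05}
    - {"rx": 0, "ry": 0, "rz": 16, "tx": -0.012, "ty": 0.032, "tz": 0.016, "fingers": 0.05}
    - {"rx": 0, "ry": 0, "rz": 20, "tx": -0.015, "ty": 0.039, "tz": 0.019, "fingers": 0.05}
    - {"rx": 0, "ry": 0, "rz": 22, "tx": -0.016, "ty": 0.042, "tz": 0.021, "fingers": 0.05}
    - {"rx": 0, "ry": 0, "rz": 22, "tx": -0.016, "ty": 0.042, "tz": 0.021, "fingers": 0.05}
    - {"rx": 0, "ry": 0, "rz": 22, "tx": -0.016, "ty": 0.042, "tz": 0.021, "fingers": 0.05}

```text
time: 8.83
position: [618.6, -121.6, 150.2]
tool_rot: [-0.53, 0.839, -0.107, 0.07]
ft_force: [0.1, 0.5, -2.3]
finger_gap: 65.3
```

```bash
python3 st.py; python3 - <<'E'
from tip import *
p,R=cur(); print(info(p,R))
c=shot("scene"); crop(c,100,100,240,250,5,"s5"); c=shot("top"); crop(c,250,90,390,220,5,"t5")
E
```

```text
t 8.8333 p [ 618.623 -121.64   150.2  ] j [ 0.767  0.835 -0.308  1.62  -0.892  1.276 -0.777] f [ 0.087  0.495 -2.255] gap 65.32567293147069
tool x [ 0.967 -0.253  0.003] y [-0.106 -0.416 -0.903] z [ 0.23   0.874 -0.429]
tilt 76 mouth [ 645. -143.  157.] lip z 122 base [591. -86. 137.] baselow 109
```

View pics/s5.png

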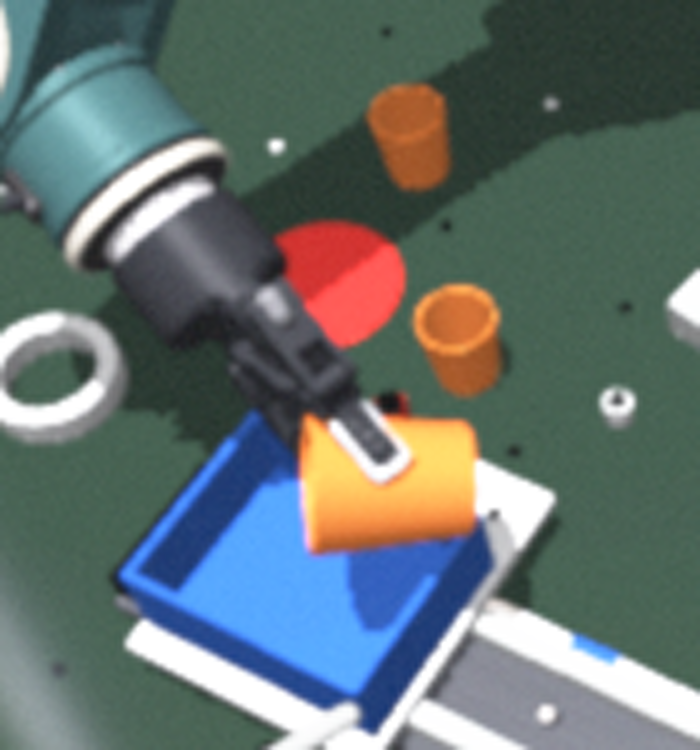

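View pics/t5.png

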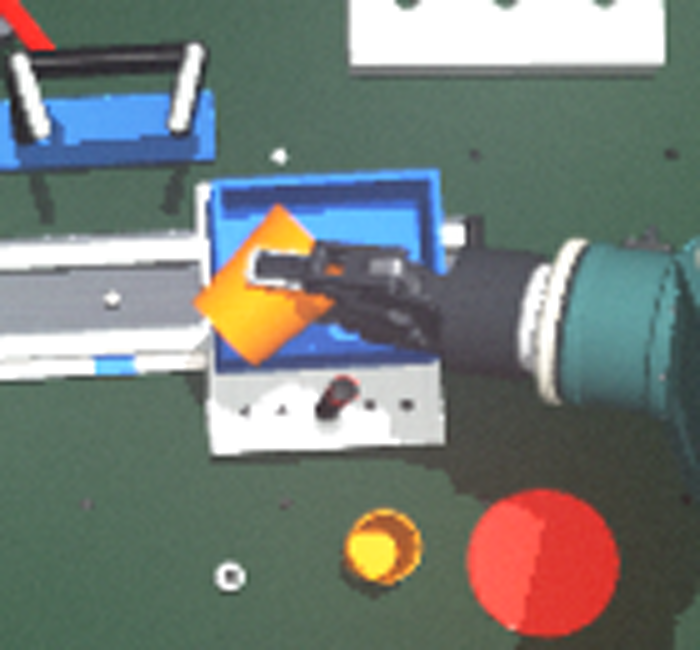

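Emit:
play_rows:
  steps:
    - {"rx": 0, "ry": 0, "rz": 4, "tx": 0, "ty": 0, "tz": 0, "fingers": 0.05}
    - {"rx": 0, "ry": 0, "rz": 8, "tx": 0, "ty": 0, "tz": 0, "fingers": 0.05}
    - {"rx": 0, "ry": 0, "rz": 12, "tx": 0.001, "ty": 0, "tz": 0, "fingers": 0.05}
    - {"rx": 0, "ry": 0, "rz": 16, "tx": 0.001, "ty": 0, "tz": 0, "fingers": 0.05}
    - {"rx": 0, "ry": 0, "rz": 20, "tx": 0.001, "ty": 0, "tz": 0, "fingers": 0.05}
    - {"rx": 0, "ry": 0, "rz": 24, "tx": 0.002, "ty": 0, "tz": 0, "fingers": 0.05}
    - {"rx": 0, "ry": 0, "rz": 28, "tx": 0.002, "ty": 0, "tz": 0.001, "fingers": 0.05}
    - {"rx": 0, "ry": 0, "rz": 32, "tx": 0.002, "ty": 0, "tz": 0.001, "fingers": 0.05}

```text
time: 9.6
position: [620.9, -121.3, 150.3]
tool_rot: [-0.528, 0.776, -0.335, -0.08]
ft_force: [-1.1, 0.5, -3.0]
finger_gap: 65.7
```

Emit:
play_rows:
  steps:
    - {"rx": 0, "ry": 0, "rz": 5, "tx": 0.001, "ty": -0.002, "tz": 0, "fingers": 0.05}
    - {"rx": 0, "ry": 0, "rz": 11, "tx": 0.003, "ty": -0.003, "tz": 0, "fingers": 0.05}
    - {"rx": 0, "ry": 0, "rz": 17, "tx": 0.005, "ty": -0.005, "tz": 0.001, "fingers": 0.05}
    - {"rx": 0, "ry": 0, "rz": 23, "tx": 0.006, "ty": -0.007, "tz": 0.001, "fingers": 0.05}
    - {"rx": 1, "ry": -1, "rz": 29, "tx": 0.008, "ty": -0.01, "tz": 0.002, "fingers": 0.05}
    - {"rx": 1, "ry": -1.5, "rz": 35, "tx": 0.01, "ty": -0.012, "tz": 0.002, "fingers": 0.05}
    - {"rx": 1, "ry": -1.7, "rz": 41, "tx": 0.012, "ty": -0.015, "tz": 0.003, "fingers": 0.05}
    - {"rx": 1, "ry": -1.7, "rz": 47, "tx": 0.013, "ty": -0.016, "tz": 0.003, "fingers": 0.05}

```text
time: 10.27
position: [641.5, -120.8, 155.1]
tool_rot: [0.464, -0.572, 0.61, 0.293]
ft_force: [-0.0, -0.3, -1.1]
finger_gap: 65.2
```

```bash
python3 st.py; python3 - <<'E'
from tip import *
p,R=cur(); print(info(p,R))
c=shot("scene"); crop(c,100,100,240,250,5,"s6"); c=shot("top"); crop(c,250,90,390,220,5,"t6")
E
```

```text
t 10.2667 p [ 641.499 -120.805  155.136] j [ 0.601  0.847 -0.092  1.567 -1.041  1.401 -2.107] f [-0.032 -0.279 -1.056] gap 65.1650519293913
tool x [ 0.084 -0.426 -0.901] y [-0.969  0.175 -0.173] z [ 0.231  0.888 -0.398]
tilt 121 mouth [ 641. -147.  134.] lip z 103 base [646. -79. 175.] baselow 150
```

View pics/s6.png

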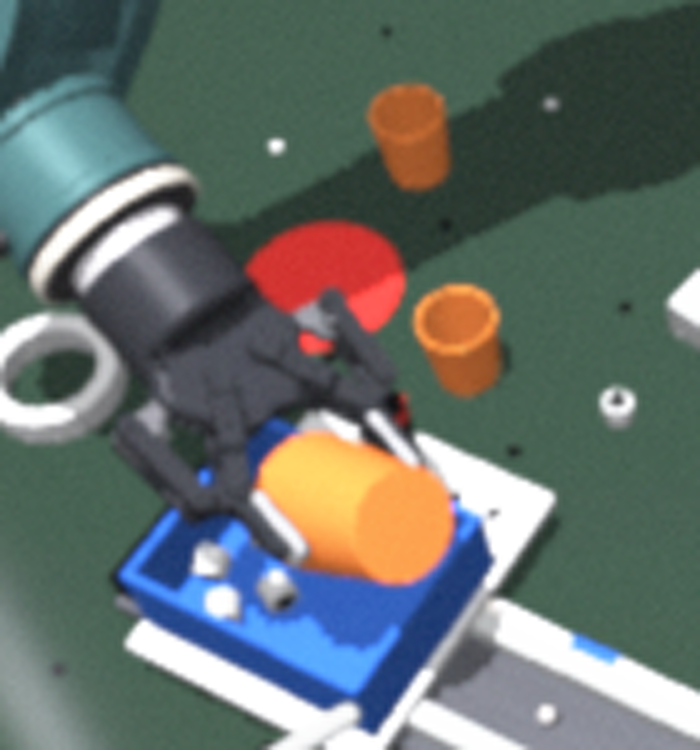

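View pics/t6.png

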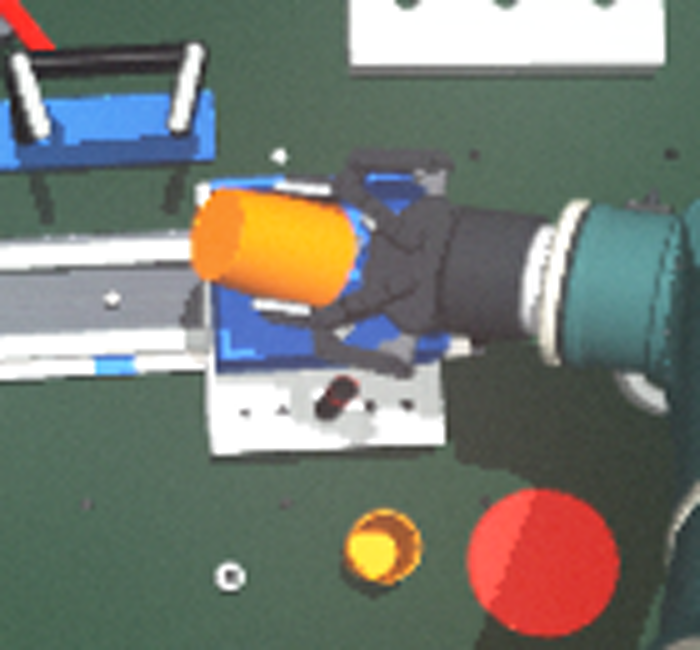

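Emit:
play_rows:
  steps:
    - {"rx": 0, "ry": 0, "rz": 0, "tx": 0, "ty": 0, "tz": 0, "fingers": 0.05}
    - {"rx": 0, "ry": 0, "rz": 0, "tx": 0, "ty": 0, "tz": 0, "fingers": 0.05}
    - {"rx": 0, "ry": 0, "rz": 0, "tx": 0, "ty": 0, "tz": 0, "fingers": 0.05}
    - {"rx": 0, "ry": 0, "rz": 0, "tx": 0, "ty": 0, "tz": 0, "fingers": 0.05}
    - {"rx": 0, "ry": 0, "rz": 0, "tx": 0, "ty": 0, "tz": 0, "fingers": 0.05}
    - {"rx": 0, "ry": 0, "rz": 0, "tx": 0, "ty": 0, "tz": 0, "fingers": 0.05}
    - {"rx": 0, "ry": 0, "rz": 0, "tx": 0, "ty": 0, "tz": 0, "fingers": 0.05}
    - {"rx": 0, "ry": 0, "rz": 0, "tx": 0, "ty": 0, "tz": 0, "fingers": 0.05}

```text
time: 11.03
position: [641.0, -120.9, 154.6]
tool_rot: [0.464, -0.573, 0.609, 0.292]
ft_force: [0.8, 0.4, -1.5]
finger_gap: 65.5
```

```bash
python3 st.py; python3 - <<'E'
from tip import *
shot("wrist","w6")
E
```

```text
t 11.0333 p [ 640.976 -120.911  154.562] j [ 0.602  0.847 -0.091  1.568 -1.041  1.401 -2.102] f [ 0.806  0.385 -1.454] gap 65.51657790404154
tool x [ 0.087 -0.427 -0.9  ] y [-0.969  0.173 -0.176] z [ 0.231  0.887 -0.399]
```

View pics/w6.png

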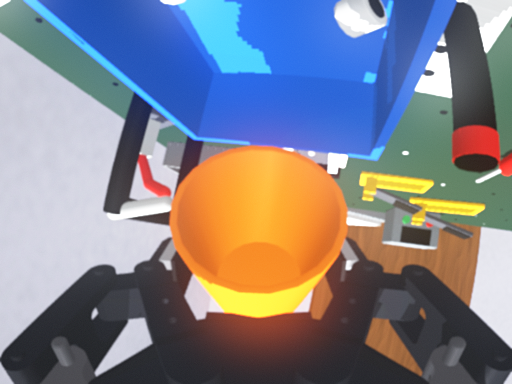

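Emit:
play_rows:
  steps:
    - {"rx": 0, "ry": 0, "rz": 0, "tx": -0.018, "ty": -0.003, "tz": -0.008, "fingers": 0.05}
    - {"rx": 0, "ry": 0, "rz": 0, "tx": -0.036, "ty": -0.007, "tz": -0.016, "fingers": 0.05}
    - {"rx": 0, "ry": 0, "rz": 0, "tx": -0.054, "ty": -0.01, "tz": -0.024, "fingers": 0.05}
    - {"rx": 0, "ry": 0, "rz": -6, "tx": -0.058, "ty": -0.011, "tz": -0.026, "fingers": 0.05}
    - {"rx": 0, "ry": 0, "rz": -13, "tx": -0.058, "ty": -0.011, "tz": -0.026, "fingers": 0.05}
    - {"rx": 0, "ry": 0, "rz": -20, "tx": -0.058, "ty": -0.011, "tz": -0.026, "fingers": 0.05}
    - {"rx": 0, "ry": 0, "rz": -27, "tx": -0.058, "ty": -0.011, "tz": -0.026, "fingers": 0.05}
    - {"rx": 0, "ry": 0, "rz": -34, "tx": -0.058, "ty": -0.011, "tz": -0.026, "fingers": 0.05}

```text
time: 11.75
position: [640.6, -121.1, 219.1]
tool_rot: [-0.53, 0.727, -0.413, -0.142]
ft_force: [-1.0, 0.4, -1.4]
finger_gap: 65.4
```

Emit:
play_rows:
  steps:
    - {"rx": 0, "ry": 0, "rz": -7, "tx": 0, "ty": 0, "tz": 0, "fingers": 0.05}
    - {"rx": 0, "ry": 0, "rz": -14, "tx": 0, "ty": 0, "tz": 0, "fingers": 0.05}
    - {"rx": 0, "ry": 0, "rz": -21, "tx": 0, "ty": 0, "tz": 0, "fingers": 0.05}
    - {"rx": 0, "ry": 0, "rz": -28, "tx": 0, "ty": 0, "tz": 0, "fingers": 0.05}
    - {"rx": 0, "ry": 0, "rz": -35, "tx": 0, "ty": 0, "tz": 0, "fingers": 0.05}
    - {"rx": 0, "ry": 0, "rz": -42, "tx": 0, "ty": 0, "tz": 0, "fingers": 0.05}
    - {"rx": 0, "ry": 0, "rz": -49, "tx": 0, "ty": 0, "tz": 0, "fingers": 0.05}
    - {"rx": 0, "ry": 0, "rz": -56, "tx": 0, "ty": 0, "tz": 0, "fingers": 0.05}

```text
time: 12.42
position: [640.6, -121.1, 219.1]
tool_rot: [-0.534, 0.836, -0.023, 0.123]
ft_force: [0.0, -0.5, -2.5]
finger_gap: 65.3
```

Emit:
play_rows:
  steps:
    - {"rx": 0, "ry": 0, "rz": -7, "tx": 0, "ty": 0, "tz": 0, "fingers": 0.05}
    - {"rx": 0, "ry": 0, "rz": -14, "tx": 0, "ty": 0, "tz": 0, "fingers": 0.05}
    - {"rx": 0, "ry": 0, "rz": -21, "tx": 0, "ty": 0, "tz": 0, "fingers": 0.05}
    - {"rx": 0, "ry": 0, "rz": -28, "tx": 0, "ty": 0, "tz": 0, "fingers": 0.05}
    - {"rx": 0, "ry": 0, "rz": -35, "tx": 0, "ty": 0, "tz": 0, "fingers": 0.05}
    - {"rx": 0, "ry": 0, "rz": -42, "tx": 0, "ty": 0, "tz": 0, "fingers": 0.05}
    - {"rx": 0, "ry": 0, "rz": -49, "tx": 0, "ty": 0, "tz": 0, "fingers": 0.05}
    - {"rx": 0, "ry": 0, "rz": -56, "tx": 0, "ty": 0, "tz": 0, "fingers": 0.05}

```text
time: 13.08
position: [640.5, -121.2, 219.1]
tool_rot: [-0.414, 0.749, 0.372, 0.36]
ft_force: [0.4, 0.7, -1.4]
finger_gap: 65.3
```

```bash
python3 st.py; python3 - <<'E'
from tip import *
p,R=cur(); print(info(p,R))
RR=Rf(55.5,55.2,0)
rel([449,-315,196.5],RR)
P=cloud(shot("top")); c=shot("top"); H,S,V=masks=None,None,None
E
python3 - <<'E'
from m import *
np.set_printoptions(precision=1,suppress=True)
for n in ["top","scene"]:
    c=shot(n); H,S,V=masks(c)
    if n=="top": crop(c,250,90,400,240,5,"t7")
    for st,ce,m in blob(((H<6)|(H>174))&(S>150)&(V>60),100):
        cn,_=cv2.findContours(m.astype(np.uint8),cv2.RETR_EXTERNAL,cv2.CHAIN_APPROX_NONE)
        k=max(cn,key=len)[:,0]; xy=np.array([pz(c,*q,3)[:2] for q in k]); print(n,st,fitc(xy))
E
```

```text
t 13.0833 p [ 640.548 -121.203  219.055] j [ 0.881  0.814 -0.51   1.554 -0.798  1.284  0.224] f [ 0.357  0.709 -1.434] gap 65.3101780370682
tool x [0.465 0.26  0.847] y [ 0.855 -0.381 -0.352] z [ 0.231  0.887 -0.399]
tilt 23 mouth [ 651. -127.  251.] lip z 237 base [ 631. -103.  177.] baselow 166
 t(m) [-0.158 -0.082 -0.207] r(deg) [-19.27  -7.55 -12.64] rows>=6.7
top [344 188  30  30 711] [ 455.7 -317.9   50.8]
top [243 225  27   8 191] [365.7  38.6  29.3]
scene [167 144  14  23 165] [ 452.3 -313.4   45.1]
scene [154 148  13  12 100] [ 451.1 -337.4   19.7]
scene [262 171  29  18 228] [358.2  36.7  31.1]
scene [184 276   8  55 278] [521.1 365.4 448.4]
```

View pics/t7.png

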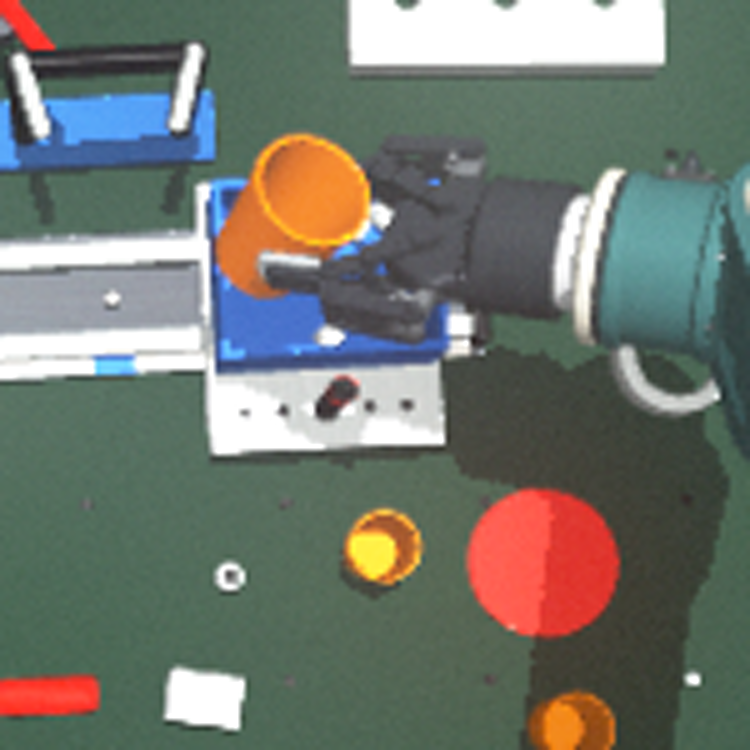

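```bash
python3 - <<'E'
from tip import *
RR=Rf(55.5,55.2,0); rel([453,-322.5,170],RR)
E
```

```text
t(m) [-0.182 -0.064 -0.202] r(deg) [-19.31  -7.47 -13.25] rows>=6.8
```

Emit:
play_rows:
  steps:
    - {"rx": -1.4, "ry": -0.5, "rz": -0.9, "tx": -0.013, "ty": -0.005, "tz": -0.014, "fingers": 0.05}
    - {"rx": -3.2, "ry": -1.2, "rz": -2.2, "tx": -0.03, "ty": -0.011, "tz": -0.034, "fingers": 0.05}
    - {"rx": -5.2, "ry": -2, "rz": -3.6, "tx": -0.049, "ty": -0.017, "tz": -0.055, "fingers": 0.05}
    - {"rx": -7.4, "ry": -2.9, "rz": -5, "tx": -0.069, "ty": -0.024, "tz": -0.077, "fingers": 0.05}
    - {"rx": -9.5, "ry": -3.7, "rz": -6.5, "tx": -0.089, "ty": -0.031, "tz": -0.099, "fingers": 0.05}
    - {"rx": -11.6, "ry": -4.5, "rz": -8, "tx": -0.109, "ty": -0.038, "tz": -0.121, "fingers": 0.05}
    - {"rx": -13.7, "ry": -5.3, "rz": -9.4, "tx": -0.129, "ty": -0.045, "tz": -0.143, "fingers": 0.05}
    - {"rx": -15.8, "ry": -6.1, "rz": -10.8, "tx": -0.149, "ty": -0.052, "tz": -0.165, "fingers": 0.05}

```text
time: 13.95
position: [487.1, -286.9, 177.6]
tool_rot: [-0.252, 0.781, 0.406, 0.402]
ft_force: [0.9, -0.6, -1.9]
finger_gap: 65.3
```

```bash
python3 st.py;python3 - <<'E'
from tip import *
RR=Rf(55.5,55.2,0); rel([453,-322.5,170],RR)
E
```

```text
t 13.95 p [ 487.104 -286.901  177.625] j [ 1.206  0.691 -0.428  1.755 -0.72   1.204  0.639] f [ 0.935 -0.629 -1.937] gap 65.2793660915352
tool x [0.347 0.431 0.833] y [ 0.836 -0.544 -0.067] z [ 0.424  0.72  -0.549]
 t(m) [-0.034 -0.009 -0.036] r(deg) [-3.38 -1.36 -2.37] rows>=1.2
```

Emit:
play_rows:
  steps:
    - {"rx": -1.1, "ry": -0.5, "rz": -0.8, "tx": -0.012, "ty": -0.003, "tz": -0.013, "fingers": 0.05}
    - {"rx": -2.2, "ry": -0.9, "rz": -1.5, "tx": -0.022, "ty": -0.006, "tz": -0.024, "fingers": 0.05}
    - {"rx": -3, "ry": -1.2, "rz": -2, "tx": -0.03, "ty": -0.008, "tz": -0.032, "fingers": 0.05}
    - {"rx": -3.4, "ry": -1.4, "rz": -2.4, "tx": -0.034, "ty": -0.009, "tz": -0.036, "fingers": 0.05}
    - {"rx": -3.4, "ry": -1.4, "rz": -2.4, "tx": -0.034, "ty": -0.009, "tz": -0.036, "fingers": 0.05}
    - {"rx": -3.4, "ry": -1.4, "rz": -2.4, "tx": -0.034, "ty": -0.009, "tz": -0.036, "fingers": 0.05}
    - {"rx": -3.4, "ry": -1.4, "rz": -2.4, "tx": -0.034, "ty": -0.009, "tz": -0.036, "fingers": 0.05}
    - {"rx": -3.4, "ry": -1.4, "rz": -2.4, "tx": -0.034, "ty": -0.009, "tz": -0.036, "fingers": 0.05}

```text
time: 14.62
position: [454.4, -320.9, 169.8]
tool_rot: [-0.216, 0.783, 0.415, 0.41]
ft_force: [0.5, -0.4, -2.9]
finger_gap: 65.5
```

```bash
python3 st.py;python3 - <<'E'
from m import *
np.set_printoptions(precision=3,suppress=True)
for n in ["top","scene"]:
    c=shot(n); P=cloud(c); H,S,V=masks(c); crop(c,*( (300,120,420,260) if n=="top" else (110,60,240,200)),4.5,n+"8")
    for st,ce,m in blob((H>8)&(H<30)&(S>150)&(V>60),100):
        Q=P[m]; Q=Q[np.isfinite(Q).all(1)]; 
        if np.percentile(Q[:,2],90)<110: continue
        print(n,st,np.percentile(Q[:,2],[3,97]))
        # rim pts: per column topmost band -> plane fit of z> p97-? 
        q=Q[Q[:,2]>np.percentile(Q[:,2],97)-14]; 
        print("rim-ish fit",fitc(q[:,:2]))
E
```

```text
t 14.6167 p [ 454.41  -320.874  169.808] j [ 1.276  0.682 -0.412  1.773 -0.706  1.193  0.736] f [ 0.522 -0.388 -2.89 ] gap 65.50373884972088
tool x [0.319 0.472 0.822] y [ 0.827 -0.563  0.002] z [ 0.463  0.679 -0.57 ]
top [360 185  29  25 541] [123.732 203.086]
rim-ish fit [ 455.996 -315.391   33.471]
scene [136 102  30  37 760] [123.982 202.911]
rim-ish fit [ 457.898 -316.182   33.434]
```

View pics/scene8.png

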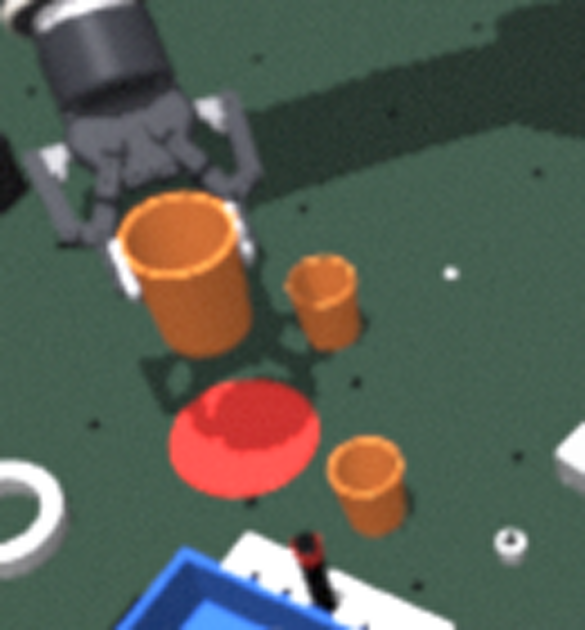

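View pics/top8.png

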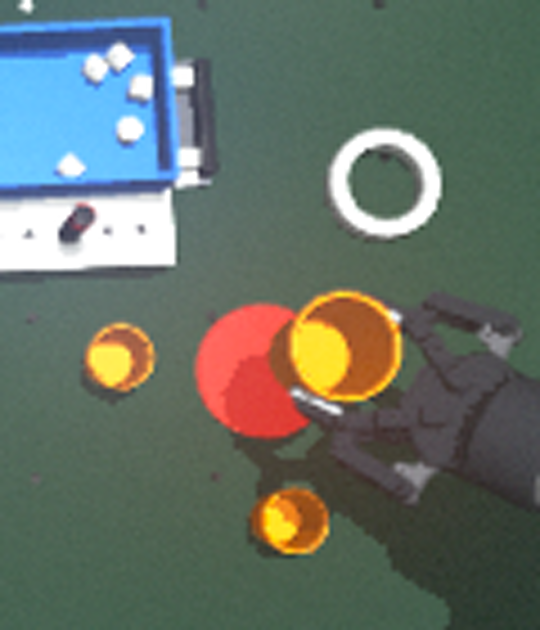

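Emit:
play_rows:
  steps:
    - {"rx": 0, "ry": 0, "rz": 0, "tx": -0.012, "ty": 0, "tz": 0.008, "fingers": 0.05}
    - {"rx": 0, "ry": 0, "rz": 0, "tx": -0.03, "ty": 0, "tz": 0.02, "fingers": 0.05}
    - {"rx": 0, "ry": 0, "rz": 0, "tx": -0.048, "ty": 0, "tz": 0.032, "fingers": 0.05}
    - {"rx": 0, "ry": 0, "rz": 0, "tx": -0.066, "ty": 0, "tz": 0.045, "fingers": 0.05}
    - {"rx": 0, "ry": 0, "rz": 0, "tx": -0.081, "ty": 0, "tz": 0.055, "fingers": 0.05}
    - {"rx": 0, "ry": 0, "rz": 0, "tx": -0.09, "ty": 0, "tz": 0.062, "fingers": 0.05}
    - {"rx": 0, "ry": 0, "rz": 0, "tx": -0.095, "ty": 0, "tz": 0.065, "fingers": 0.05}
    - {"rx": 0, "ry": 0, "rz": 0, "tx": -0.096, "ty": 0, "tz": 0.066, "fingers": 0.05}

```text
time: 15.38
position: [453.5, -322.0, 52.1]
tool_rot: [-0.216, 0.783, 0.414, 0.41]
ft_force: [-0.4, 0.1, -1.8]
finger_gap: 65.6
```

Emit:
play_rows:
  steps:
    - {"rx": 0, "ry": 0, "rz": 0, "tx": -0.001, "ty": 0, "tz": 0, "fingers": 0.05}
    - {"rx": 0, "ry": 0, "rz": 0, "tx": -0.001, "ty": 0, "tz": 0.001, "fingers": 0.05}
    - {"rx": 0, "ry": 0, "rz": 0, "tx": -0.002, "ty": 0, "tz": 0.001, "fingers": 0.05}
    - {"rx": 0, "ry": 0, "rz": 0, "tx": -0.002, "ty": 0, "tz": 0.001, "fingers": 0.05}
    - {"rx": 0, "ry": 0, "rz": 0, "tx": -0.002, "ty": 0, "tz": 0.001, "fingers": 0.05}
    - {"rx": 0, "ry": 0, "rz": 0, "tx": -0.002, "ty": 0, "tz": 0.001, "fingers": 0.05}
    - {"rx": 0, "ry": 0, "rz": 0, "tx": -0.002, "ty": 0, "tz": 0.001, "fingers": 0.05}
    - {"rx": 0, "ry": 0, "rz": 0, "tx": -0.002, "ty": 0, "tz": 0.001, "fingers": 0.05}

```text
time: 16.05
position: [453.4, -322.6, 51.0]
tool_rot: [-0.216, 0.783, 0.414, 0.41]
ft_force: [-0.5, 0.5, -2.1]
finger_gap: 65.4
```

```bash
python3 st.py
```

```text
t 16.05 p [ 453.405 -322.611   50.997] j [ 1.262  0.881 -0.389  1.766 -0.692  1.053  0.863] f [-0.524  0.478 -2.059] gap 65.43361441443355
tool x [0.32  0.472 0.821] y [ 0.826 -0.564  0.002] z [ 0.464  0.678 -0.57 ]
```

Emit:
play_rows:
  steps:
    - {"rx": 0, "ry": 0, "rz": 0, "tx": -0.001, "ty": 0, "tz": 0.0005, "fingers": 0.05}
    - {"rx": 0, "ry": 0, "rz": 0, "tx": -0.0015, "ty": 0, "tz": 0.001, "fingers": 0.05}
    - {"rx": 0, "ry": 0, "rz": 0, "tx": -0.0015, "ty": 0, "tz": 0.001, "fingers": 0.05}
    - {"rx": 0, "ry": 0, "rz": 0, "tx": -0.0015, "ty": 0, "tz": 0.001, "fingers": 0.068}
    - {"rx": 0, "ry": 0, "rz": 0, "tx": -0.0015, "ty": 0, "tz": 0.001, "fingers": 0.074}
    - {"rx": 0, "ry": 0, "rz": 0, "tx": -0.0015, "ty": 0, "tz": 0.001, "fingers": 0.08}
    - {"rx": 0, "ry": 0, "rz": 0, "tx": -0.0015, "ty": 0, "tz": 0.001, "fingers": 0.085}
    - {"rx": 0, "ry": 0, "rz": 0, "tx": -0.0015, "ty": 0, "tz": 0.001, "fingers": 0.085}

```text
time: 16.72
position: [453.3, -322.6, 49.0]
tool_rot: [-0.216, 0.783, 0.414, 0.41]
ft_force: [0.4, 0.5, 0.9]
finger_gap: 85.0
```

Emit:
play_rows:
  steps:
    - {"rx": 0, "ry": 0, "rz": 0, "tx": 0, "ty": 0, "tz": 0, "fingers": 0.085}
    - {"rx": 0, "ry": 0, "rz": 0, "tx": 0, "ty": 0, "tz": -0.005, "fingers": 0.085}
    - {"rx": 0, "ry": 0, "rz": 0, "tx": 0, "ty": 0, "tz": -0.015, "fingers": 0.085}
    - {"rx": 0, "ry": 0, "rz": 0, "tx": 0, "ty": 0, "tz": -0.03, "fingers": 0.085}
    - {"rx": 0, "ry": 0, "rz": 0, "tx": 0, "ty": 0, "tz": -0.05, "fingers": 0.085}
    - {"rx": 0, "ry": 0, "rz": 0, "tx": 0, "ty": 0, "tz": -0.075, "fingers": 0.085}
    - {"rx": 0, "ry": 0, "rz": 0, "tx": 0, "ty": 0, "tz": -0.1, "fingers": 0.085}
    - {"rx": 0, "ry": 0, "rz": 0, "tx": 0, "ty": 0, "tz": -0.12, "fingers": 0.085}

```text
time: 17.38
position: [396.2, -406.1, 119.0]
tool_rot: [-0.215, 0.784, 0.414, 0.41]
ft_force: [0.0, 0.4, -0.8]
finger_gap: 85.0
```

```bash
python3 st.py; cat > look.py <<'E'
from m import *
import sys
np.set_printoptions(precision=1,suppress=True)
tag=sys.argv[1]
for n in ["top","scene"]:
    c=shot(n); P=cloud(c); H,S,V=masks(c); crop(c,*( (230,110,400,250) if n=="top" else (100,100,270,250)),4.6,n+tag)
    for st,ce,m in blob((H>8)&(H<30)&(S>150)&(V>60),100):
        Q=P[m]; Q=Q[np.isfinite(Q).all(1)]
        if np.median(Q[:,1])>0 or np.median(Q[:,0])<200: continue
        t=np.percentile(Q[:,2],97); print(n,"orange",st,"top %.0f"%t,fitc(Q[Q[:,2]>t-6][:,:2]))
E
python3 look.py 9
```

```text
t 17.3833 p [ 396.214 -406.127  119.01 ] j [ 1.353  0.81  -0.336  1.65  -0.621  1.28   0.819] f [ 0.036  0.389 -0.793] gap 85.01575919409429
tool x [0.321 0.473 0.821] y [ 0.825 -0.565  0.003] z [ 0.465  0.676 -0.571]
top orange [351 190  26  22 438] top 84 [ 455.5 -317.9   33.8]
top orange [319 192  15  15 138] top 55 [ 463.6 -198.2   22.5]
top orange [356 228  17  15 199] top 54 [ 341.6 -323.5   22.6]
scene orange [174 117  16  20 247] top 54 [ 343.3 -323.8   21.9]
scene orange [147 131  26  32 606] top 84 [ 457.3 -318.3   33.7]
scene orange [183 157  17  22 280] top 55 [ 464.8 -198.7   22.6]
```

View pics/top9.png

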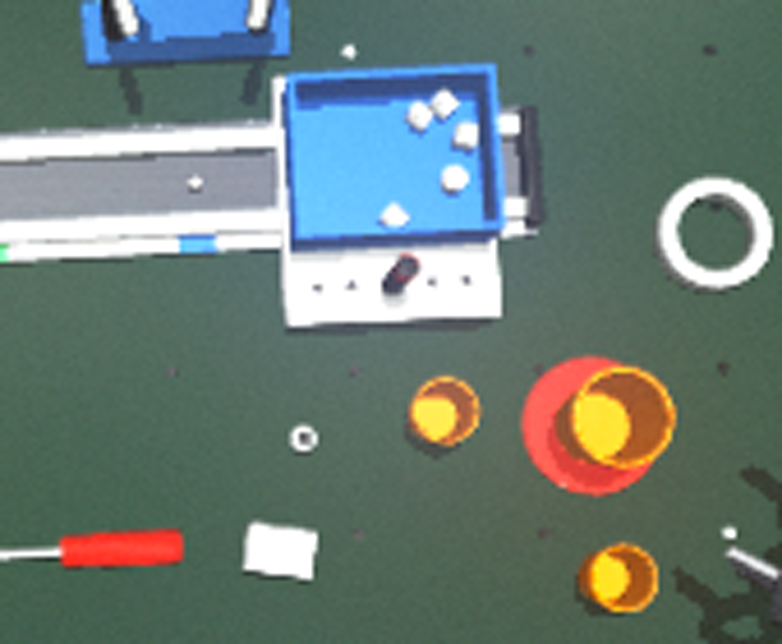

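View pics/scene9.png

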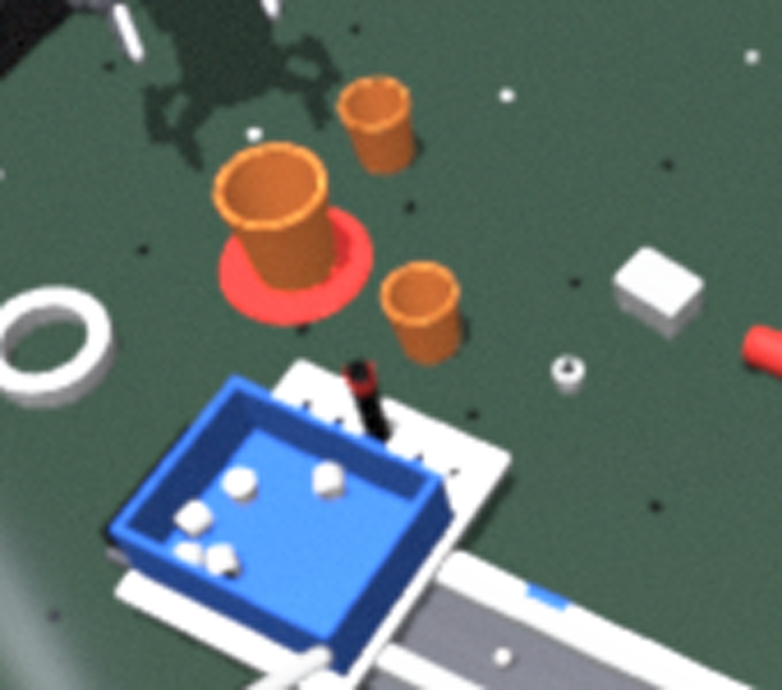

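```bash
python3 - <<'E'
from pl import *
c=shot("top"); print("top@16",pz(c,295.6,205.0,16), pz(c,295.6,205.0,8)); c=shot("scene"); print("scene@13",pz(c,222.8,180.4,13))
R=frame([0,0,-1],[.2,-.98,0]); 
p0,R0=cur()
mid=np.array([390,-260,220]); 
Rm=Rn.from_matrix(R0)*Rn.from_rotvec(.5*Rn.from_matrix(R0.T@R).as_rotvec()); Rm=Rm.as_matrix()
rel(mid,Rm,lab="mid"); rel([448,-98,110],R,mid,Rm,"hover")
E
```

```text
top@16 [446.043 -97.905  16.   ] [446.616 -98.673   8.   ]
scene@13 [448.047 -97.975  13.   ]
mid t(m) [ 0.15  -0.087  0.036] r(deg) [-10.54 -26.21  20.32] rows>=4.9
hover t(m) [ 0.067 -0.092  0.17 ] r(deg) [-10.54 -26.21  20.32] rows>=5.0
```

Emit:
play_rows:
  steps:
    - {"rx": 0, "ry": 0, "rz": 0, "tx": 0.02, "ty": -0.005, "tz": -0.01, "fingers": 0.06}
    - {"rx": -1.5, "ry": -3.7, "rz": 2.9, "tx": 0.045, "ty": -0.017, "tz": -0.01, "fingers": 0.06}
    - {"rx": -3, "ry": -7.5, "rz": 5.8, "tx": 0.07, "ty": -0.03, "tz": 0.0, "fingers": 0.06}
    - {"rx": -4.5, "ry": -11.2, "rz": 8.7, "tx": 0.095, "ty": -0.045, "tz": 0.01, "fingers": 0.06}
    - {"rx": -6, "ry": -15, "rz": 11.6, "tx": 0.115, "ty": -0.06, "tz": 0.02, "fingers": 0.06}
    - {"rx": -7.5, "ry": -18.7, "rz": 14.5, "tx": 0.13, "ty": -0.07, "tz": 0.03, "fingers": 0.06}
    - {"rx": -9, "ry": -22.5, "rz": 17.4, "tx": 0.145, "ty": -0.082, "tz": 0.035, "fingers": 0.06}
    - {"rx": -10.5, "ry": -26.2, "rz": 20.3, "tx": 0.15, "ty": -0.087, "tz": 0.036, "fingers": 0.06}

```text
time: 18.25
position: [390.4, -256.8, 220.9]
tool_rot: [-0.113, 0.932, 0.27, 0.214]
ft_force: [1.1, -1.4, 0.4]
finger_gap: 60.3
```

```bash
python3 st.py; python3 - <<'E'
from pl import *
rel([447,-98,110],frame([0,0,-1],[.2,-.98,0]))
E
```

```text
t 18.25 p [ 390.442 -256.771  220.926] j [ 1.082  0.209 -0.303  2.069 -0.538  0.938  0.117] f [ 1.091 -1.386  0.385] gap 60.29063676543996
tool x [0.762 0.456 0.46 ] y [ 0.552 -0.829 -0.094] z [ 0.338  0.326 -0.883]
 t(m) [ 0.065 -0.09   0.169] r(deg) [-10.54 -26.08  20.4 ] rows>=4.9
```

Emit:
play_rows:
  steps:
    - {"rx": -1.3, "ry": -3.3, "rz": 2.6, "tx": 0.008, "ty": -0.011, "tz": 0.021, "fingers": 0.05}
    - {"rx": -3, "ry": -7.4, "rz": 5.8, "tx": 0.018, "ty": -0.026, "tz": 0.048, "fingers": 0.05}
    - {"rx": -4.8, "ry": -11.9, "rz": 9.3, "tx": 0.03, "ty": -0.041, "tz": 0.077, "fingers": 0.05}
    - {"rx": -6.6, "ry": -16.4, "rz": 12.8, "tx": 0.041, "ty": -0.057, "tz": 0.106, "fingers": 0.05}
    - {"rx": -8.4, "ry": -20.8, "rz": 16.3, "tx": 0.052, "ty": -0.072, "tz": 0.135, "fingers": 0.05}
    - {"rx": -9.8, "ry": -24.2, "rz": 18.9, "tx": 0.06, "ty": -0.083, "tz": 0.157, "fingers": 0.05}
    - {"rx": -10.5, "ry": -26.1, "rz": 20.4, "tx": 0.065, "ty": -0.09, "tz": 0.169, "fingers": 0.05}
    - {"rx": -10.5, "ry": -26.1, "rz": 20.4, "tx": 0.065, "ty": -0.09, "tz": 0.169, "fingers": 0.05}

```text
time: 18.92
position: [444.4, -107.9, 114.8]
tool_rot: [-0.009, 0.994, 0.109, 0.009]
ft_force: [1.1, -0.7, 0.5]
finger_gap: 49.9
```

Emit:
play_rows:
  steps:
    - {"rx": 0, "ry": 0, "rz": 0, "tx": 0, "ty": 0, "tz": 0, "fingers": 0.05}
    - {"rx": 0, "ry": 0, "rz": 0, "tx": 0, "ty": 0, "tz": 0, "fingers": 0.05}
    - {"rx": 0, "ry": 0, "rz": 0, "tx": 0, "ty": 0, "tz": 0, "fingers": 0.05}
    - {"rx": 0, "ry": 0, "rz": 0, "tx": 0, "ty": 0, "tz": 0, "fingers": 0.05}
    - {"rx": 0, "ry": 0, "rz": 0, "tx": 0, "ty": 0, "tz": 0, "fingers": 0.05}
    - {"rx": 0, "ry": 0, "rz": 0, "tx": 0, "ty": 0, "tz": 0, "fingers": 0.05}
    - {"rx": 0, "ry": 0, "rz": 0, "tx": 0, "ty": 0, "tz": 0, "fingers": 0.05}
    - {"rx": 0, "ry": 0, "rz": 0, "tx": 0, "ty": 0, "tz": 0, "fingers": 0.05}

```text
time: 19.58
position: [444.3, -109.5, 115.5]
tool_rot: [-0.01, 0.994, 0.109, 0.01]
ft_force: [-0.0, 0.6, 0.0]
finger_gap: 49.7
```

```bash
python3 st.py; cat >> h.py <<'E'
def fray(c,u,v):
    K=c["intrinsics"]; x=(u-K[0,2])/K[0,0]; y=(v-K[1,2])/K[1,1]; r=np.hypot(x,y)+1e-12
    return np.array([np.sin(r)*x/r,np.sin(r)*y/r,np.cos(r)])
def fz(c,u,v,z):
    d=c["R"].T@fray(c,u,v); o=-c["R"].T@c["t"]; return o+d*(z-o[2])/d[2]
E
python3 - <<'E'
from m import *
c=shot("wrist","w10"); hsv=masks(c); H,S,V=hsv
for st,ce,m in blob((V>150)&(S<60),40): print(st,ce,fz(c,*ce,14))
E
```

```text
t 19.5833 p [ 444.329 -109.479  115.482] j [ 0.401  0.319 -0.242  2.131  0.08   0.689 -1.242] f [-0.036  0.638  0.04 ] gap 49.67536604879209
tool x [0.976 0.216 0.021] y [ 0.217 -0.976 -0.017] z [ 0.017  0.022 -1.   ]
[  0   0  35  14 326] [16.15644172  5.50920245] [586.13584776 181.17225521  14.        ]
[ 54   0  39   5 110] [68.20909091  1.18181818] [585.42310554 103.27059783  14.        ]
[  210     0   261   130 12379] [347.55335649  66.81920995] [ 560.95504822 -151.90765913   14.        ]
[444   0  14   5  53] [450.67924528   1.62264151] [ 657.79096764 -236.54402737   14.        ]
[240 181  17   7  79] [247.6835443 184.3164557] [452.12716656 -96.47881728  14.        ]
[  1 212  50  20 210] [ 25.45714286 221.9047619 ] [359.96566998 129.53809188  14.        ]
```

View pics/w10.png

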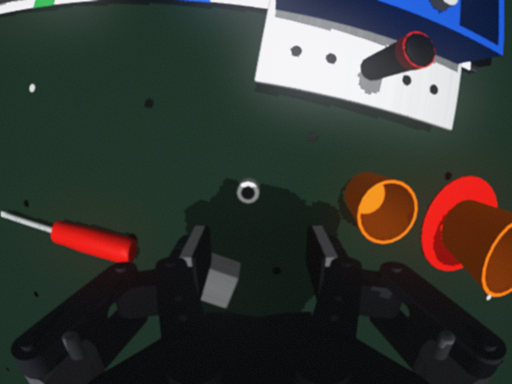

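```bash
python3 - <<'E'
from pl import *
c=shot("wrist"); print(fz(c,248,190,16))
R=frame([0,0,-1],[.2,-.98,0])
rel([447.3,-97.7,60],R)
E
```

```text
[448.205 -97.546  16.   ]
 t(m) [ 0.004 -0.01   0.056] r(deg) [-1.02 -1.21  1.  ] rows>=1.4
```

Cameras agree on the stray at about (447.5, −97.6). I'll descend to z = 60, then 20.

Emit:
play_rows:
  steps:
    - {"rx": -0.5, "ry": -0.6, "rz": 0.5, "tx": 0.002, "ty": -0.005, "tz": 0.01, "fingers": 0.05}
    - {"rx": -1, "ry": -1.2, "rz": 1, "tx": 0.004, "ty": -0.01, "tz": 0.025, "fingers": 0.05}
    - {"rx": -1, "ry": -1.2, "rz": 1, "tx": 0.004, "ty": -0.011, "tz": 0.04, "fingers": 0.05}
    - {"rx": -1, "ry": -1.2, "rz": 1, "tx": 0.004, "ty": -0.011, "tz": 0.05, "fingers": 0.05}
    - {"rx": -1, "ry": -1.2, "rz": 1, "tx": 0.004, "ty": -0.011, "tz": 0.056, "fingers": 0.05}
    - {"rx": -1, "ry": -1.2, "rz": 1, "tx": 0.004, "ty": -0.011, "tz": 0.056, "fingers": 0.05}
    - {"rx": -1, "ry": -1.2, "rz": 1, "tx": 0.004, "ty": -0.011, "tz": 0.056, "fingers": 0.05}
    - {"rx": -1, "ry": -1.2, "rz": 1, "tx": 0.004, "ty": -0.011, "tz": 0.056, "fingers": 0.05}

```text
time: 20.35
position: [447.2, -96.5, 60.2]
tool_rot: [-0.0, 0.995, 0.101, 0.0]
ft_force: [0.5, -0.2, -1.1]
finger_gap: 50.1
```

```bash
python3 st.py; python3 - <<'E'
from pl import *
R=frame([0,0,-1],[.2,-.98,0])
rel([447.7,-97.6,20],R)
shot("wrist","w11")
E
```

```text
t 20.35 p [447.174 -96.482  60.18 ] j [ 0.322  0.427 -0.206  2.15   0.155  0.577 -1.365] f [ 0.523 -0.249 -1.113] gap 50.12477227711282
tool x [0.98  0.2   0.001] y [ 0.2  -0.98 -0.  ] z [ 0.001  0.    -1.   ]
 t(m) [0.    0.001 0.04 ] r(deg) [-0.   -0.04  0.  ] rows>=1.0
```

View pics/w11.png

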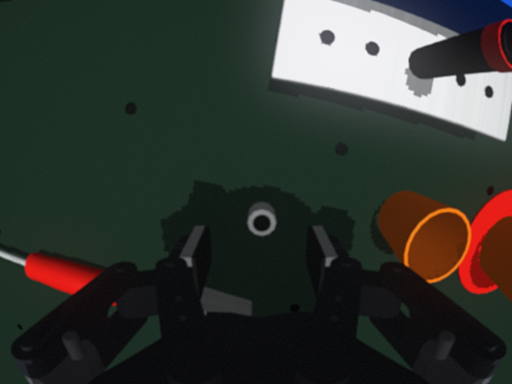

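Emit:
play_rows:
  steps:
    - {"rx": 0, "ry": 0, "rz": 0, "tx": 0, "ty": 0.001, "tz": 0.012, "fingers": 0.05}
    - {"rx": 0, "ry": 0, "rz": 0, "tx": 0, "ty": 0.001, "tz": 0.025, "fingers": 0.05}
    - {"rx": 0, "ry": 0, "rz": 0, "tx": 0, "ty": 0.001, "tz": 0.035, "fingers": 0.05}
    - {"rx": 0, "ry": 0, "rz": 0, "tx": 0, "ty": 0.001, "tz": 0.039, "fingers": 0.05}
    - {"rx": 0, "ry": 0, "rz": 0, "tx": 0, "ty": 0.001, "tz": 0.04, "fingers": 0.05}
    - {"rx": 0, "ry": 0, "rz": 0, "tx": 0, "ty": 0.001, "tz": 0.04, "fingers": 0.035}
    - {"rx": 0, "ry": 0, "rz": 0, "tx": 0, "ty": 0.001, "tz": 0.04, "fingers": 0.025}
    - {"rx": 0, "ry": 0, "rz": 0, "tx": 0, "ty": 0.001, "tz": 0.04, "fingers": 0.01}
  force: 30

```text
time: 21.07
position: [447.5, -97.3, 20.2]
tool_rot: [0.0, 0.995, 0.101, 0.0]
ft_force: [-0.5, 0.7, 8.1]
finger_gap: 16.5
```

Emit:
play_rows:
  steps:
    - {"rx": 0, "ry": 0, "rz": 0, "tx": 0, "ty": 0, "tz": 0, "fingers": 0.01}
    - {"rx": 0, "ry": 0, "rz": 0, "tx": 0, "ty": 0, "tz": 0, "fingers": 0.01}
    - {"rx": 0, "ry": 0, "rz": 0, "tx": 0, "ty": 0, "tz": 0, "fingers": 0.01}
    - {"rx": 0, "ry": 0, "rz": 0, "tx": 0, "ty": 0, "tz": 0, "fingers": 0.01}
    - {"rx": 0, "ry": 0, "rz": 0, "tx": 0, "ty": 0, "tz": 0, "fingers": 0.01}
    - {"rx": 0, "ry": 0, "rz": 0, "tx": 0, "ty": 0, "tz": 0, "fingers": 0.01}
    - {"rx": 0, "ry": 0, "rz": 0, "tx": 0, "ty": 0, "tz": 0, "fingers": 0.01}
    - {"rx": 0, "ry": 0, "rz": 0, "tx": 0, "ty": 0, "tz": 0, "fingers": 0.01}

```text
time: 21.73
position: [447.4, -97.2, 20.2]
tool_rot: [0.0, 0.995, 0.101, 0.0]
ft_force: [-1.0, -0.3, 4.5]
finger_gap: 16.6
```

Emit:
play_rows:
  steps:
    - {"rx": 0, "ry": 0, "rz": 0, "tx": 0, "ty": 0, "tz": -0.01, "fingers": 0.01}
    - {"rx": 0, "ry": 0, "rz": 0, "tx": 0, "ty": 0, "tz": -0.03, "fingers": 0.01}
    - {"rx": 0, "ry": 0, "rz": 0, "tx": 0, "ty": 0, "tz": -0.055, "fingers": 0.01}
    - {"rx": 0, "ry": 0, "rz": 0, "tx": 0, "ty": 0, "tz": -0.085, "fingers": 0.01}
    - {"rx": 0, "ry": 0, "rz": 0, "tx": 0, "ty": 0, "tz": -0.115, "fingers": 0.01}
    - {"rx": 0, "ry": 0, "rz": 0, "tx": 0, "ty": 0, "tz": -0.14, "fingers": 0.01}
    - {"rx": 0, "ry": 0, "rz": 0, "tx": 0, "ty": 0, "tz": -0.15, "fingers": 0.01}
    - {"rx": 0, "ry": 0, "rz": 0, "tx": 0, "ty": 0, "tz": -0.15, "fingers": 0.01}

```text
time: 22.4
position: [448.1, -97.4, 172.6]
tool_rot: [0.001, 0.995, 0.101, 0.002]
ft_force: [0.9, -0.2, -0.7]
finger_gap: 16.4
```

```bash
python3 st.py; python3 - <<'E'
from pl import *
R=frame([0,0,-1],[.2,-.98,0])
rel([650,-140,170],R)
shot("wrist","w12")
E
```

```text
t 22.4 p [448.15  -97.438 172.572] j [ 0.37   0.227 -0.249  2.083  0.076  0.835 -1.293] f [ 0.871 -0.169 -0.682] gap 16.39437418589897
tool x [0.98  0.2   0.004] y [ 0.2   -0.98   0.002] z [ 0.004 -0.001 -1.   ]
 t(m) [0.189 0.082 0.004] r(deg) [ 0.1  -0.24  0.02] rows>=5.0
```

View pics/w12.png

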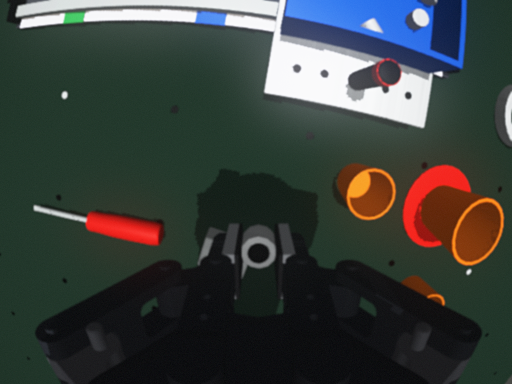

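Emit:
play_rows:
  steps:
    - {"rx": 0, "ry": 0, "rz": 0, "tx": 0.015, "ty": 0.006, "tz": 0, "fingers": 0.01}
    - {"rx": 0, "ry": 0, "rz": 0, "tx": 0.04, "ty": 0.017, "tz": 0, "fingers": 0.01}
    - {"rx": 0, "ry": 0, "rz": 0, "tx": 0.07, "ty": 0.03, "tz": 0, "fingers": 0.01}
    - {"rx": 0, "ry": 0, "rz": 0, "tx": 0.102, "ty": 0.044, "tz": 0, "fingers": 0.01}
    - {"rx": 0, "ry": 0, "rz": 0, "tx": 0.134, "ty": 0.058, "tz": 0, "fingers": 0.01}
    - {"rx": 0, "ry": 0, "rz": 0, "tx": 0.163, "ty": 0.071, "tz": 0.001, "fingers": 0.01}
    - {"rx": 0, "ry": 0, "rz": 0, "tx": 0.182, "ty": 0.079, "tz": 0.002, "fingers": 0.01}
    - {"rx": 0, "ry": 0, "rz": 0, "tx": 0.189, "ty": 0.082, "tz": 0.002, "fingers": 0.01}

```text
time: 23.12
position: [650.2, -139.8, 165.2]
tool_rot: [-0.001, 0.995, 0.101, -0.001]
ft_force: [-0.3, 0.2, -0.4]
finger_gap: 15.9
```

Emit:
play_rows:
  steps:
    - {"rx": 0, "ry": 0, "rz": 0, "tx": 0, "ty": 0, "tz": 0.005, "fingers": 0.01}
    - {"rx": 0, "ry": 0, "rz": 0, "tx": 0, "ty": 0, "tz": 0.02, "fingers": 0.01}
    - {"rx": 0, "ry": 0, "rz": 0, "tx": 0, "ty": 0, "tz": 0.04, "fingers": 0.01}
    - {"rx": 0, "ry": 0, "rz": 0, "tx": 0, "ty": 0, "tz": 0.06, "fingers": 0.01}
    - {"rx": 0, "ry": 0, "rz": 0, "tx": 0, "ty": 0, "tz": 0.075, "fingers": 0.01}
    - {"rx": 0, "ry": 0, "rz": 0, "tx": 0, "ty": 0, "tz": 0.085, "fingers": 0.01}
    - {"rx": 0, "ry": 0, "rz": 0, "tx": 0, "ty": 0, "tz": 0.09, "fingers": 0.01}
    - {"rx": 0, "ry": 0, "rz": 0, "tx": 0, "ty": 0, "tz": 0.09, "fingers": 0.01}

```text
time: 23.78
position: [647.7, -139.4, 76.5]
tool_rot: [-0.0, 0.995, 0.101, -0.001]
ft_force: [-0.5, -0.1, -0.2]
finger_gap: 16.2
```

```bash
python3 st.py; python3 - <<'E'
from pl import *
shot("wrist","w13")
E
```

```text
t 23.7833 p [ 647.686 -139.392   76.516] j [ 0.304  0.682 -0.196  1.624  0.163  0.854 -1.325] f [-0.506 -0.121 -0.15 ] gap 16.231520392776968
tool x [ 0.98   0.2   -0.002] y [ 0.2   -0.98  -0.001] z [-0.002  0.001 -1.   ]
```

View pics/w13.png

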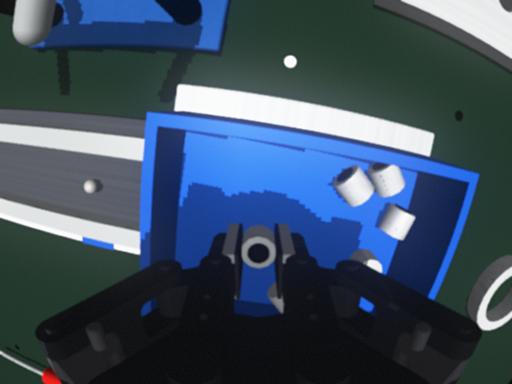

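Emit:
play_rows:
  steps:
    - {"rx": 0, "ry": 0, "rz": 0, "tx": 0, "ty": 0, "tz": 0.006, "fingers": 0.01}
    - {"rx": 0, "ry": 0, "rz": 0, "tx": 0, "ty": 0, "tz": 0.012, "fingers": 0.01}
    - {"rx": 0, "ry": 0, "rz": 0, "tx": 0, "ty": 0, "tz": 0.013, "fingers": 0.01}
    - {"rx": 0, "ry": 0, "rz": 0, "tx": 0, "ty": 0, "tz": 0.013, "fingers": 0.02}
    - {"rx": 0, "ry": 0, "rz": 0, "tx": 0, "ty": 0, "tz": 0.013, "fingers": 0.03}
    - {"rx": 0, "ry": 0, "rz": 0, "tx": 0, "ty": 0, "tz": 0.013, "fingers": 0.035}
    - {"rx": 0, "ry": 0, "rz": 0, "tx": 0, "ty": 0, "tz": 0.01, "fingers": 0.035}
    - {"rx": 0, "ry": 0, "rz": 0, "tx": 0, "ty": 0, "tz": 0, "fingers": 0.035}

```text
time: 24.5
position: [648.1, -139.5, 77.0]
tool_rot: [-0.0, 0.995, 0.101, -0.001]
ft_force: [-0.7, 0.3, 1.2]
finger_gap: 34.8
```

Emit:
play_rows:
  steps:
    - {"rx": 0, "ry": 0, "rz": 0, "tx": 0, "ty": 0, "tz": -0.015, "fingers": 0.035}
    - {"rx": 0, "ry": 0, "rz": 0, "tx": 0, "ty": 0, "tz": -0.035, "fingers": 0.035}
    - {"rx": 0, "ry": 0, "rz": 0, "tx": 0, "ty": 0, "tz": -0.06, "fingers": 0.035}
    - {"rx": 0, "ry": 0, "rz": 0, "tx": 0, "ty": 0, "tz": -0.085, "fingers": 0.035}
    - {"rx": 0, "ry": 0, "rz": 0, "tx": -0.02, "ty": 0, "tz": -0.11, "fingers": 0.02}
    - {"rx": 0, "ry": 0, "rz": 0, "tx": -0.055, "ty": 0, "tz": -0.12, "fingers": 0}
    - {"rx": 0, "ry": 0, "rz": 0, "tx": -0.09, "ty": 0, "tz": -0.12, "fingers": 0}
    - {"rx": 0, "ry": 0, "rz": 0, "tx": -0.12, "ty": 0, "tz": -0.12, "fingers": 0}

```text
time: 25.17
position: [529.7, -164.1, 199.9]
tool_rot: [0.001, 0.995, 0.101, 0.001]
ft_force: [0.8, -0.5, -0.6]
finger_gap: 0.1
```

```bash
python3 st.py; python3 look.py 14
```

```text
t 25.1667 p [ 529.693 -164.127  199.863] j [ 0.427  0.353 -0.223  1.835  0.094  0.961 -1.206] f [ 0.751 -0.5   -0.554] gap 0.10266386108335739
tool x [0.98  0.2   0.002] y [ 0.2   -0.98   0.001] z [ 0.002 -0.001 -1.   ]
scene orange [147 133  26  30 465] top 84 [ 458.2 -317.5   33.2]
scene orange [183 157  17  22 281] top 54 [ 465.1 -198.7   22.5]
```

View pics/scene14.png

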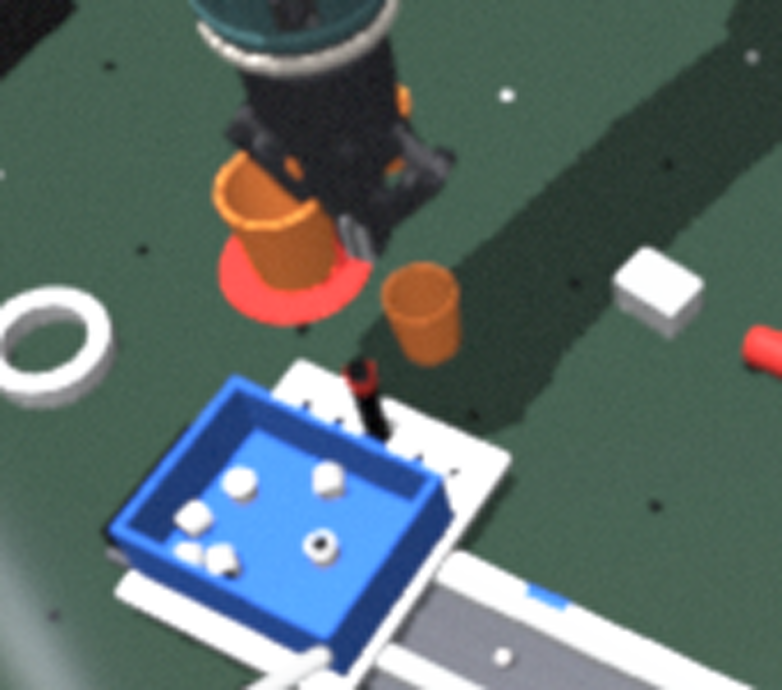

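View pics/top14.png

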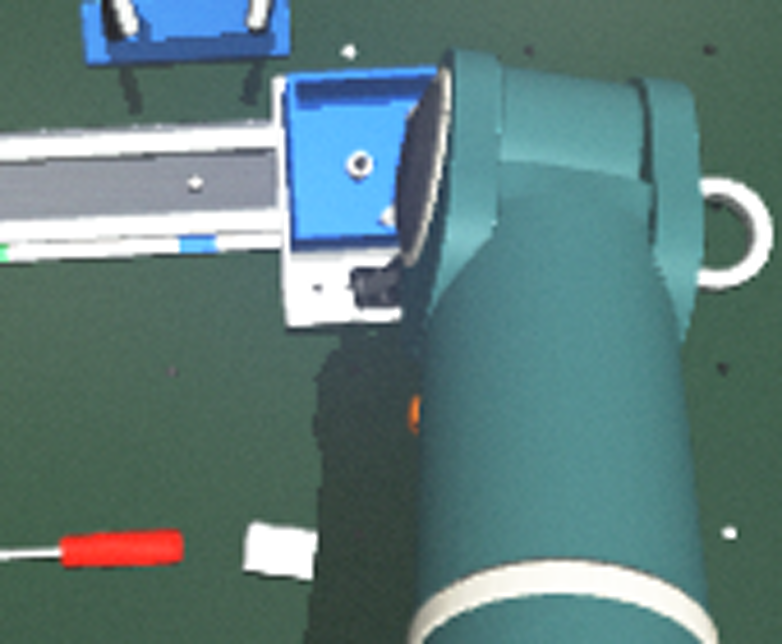

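```bash
python3 - <<'E'
from m import *
np.set_printoptions(precision=1,suppress=True)
for n in ["scene","top"]:
    c=shot(n); P=cloud(c); H,S,V=masks(c)
    m=(abs(P[...,0]-560)<35)&(abs(P[...,1]+164)<40)&(P[...,2]>95)&(P[...,2]<118)
    print(n,m.sum(),np.nanmedian(P[m],0),np.nanpercentile(P[m],[5,95],axis=0).tolist())
    m2=(P[...,2]>7)&(P[...,2]<30)&(S<90)&(P[...,0]>150)&(P[...,0]<950)&(abs(P[...,1])<680)
    for st,ce,mm in blob(m2,6):
        if st[4]<120 and max(st[2:4])<16: Q=P[mm]; print(" ",ce,st[4],np.nanmedian(Q,0),np.ptp(Q,0),np.median(c["color"][mm],0))
    q=(H>100)&(H<120)&(S>140)&(P[...,2]>82)&(P[...,2]<98)&(P[...,0]<720)
    pts=P[q][:,:2].astype(np.float32); print(cv2.minAreaRect(pts))
E
```

```text
scene 47 [ 563.1 -162.2  107.8] [[554.5801042136702, -171.26822165813547, 98.92603490181345], [569.8731108940732, -156.2071619210876, 111.2493207280702]]
  [ 29.3 168.4] 56 [ 710.1 -637.    19.7] [22.2 31.5 21.6] [17.  17.5 18.5]
  [ 46.9 176. ] 103 [ 704.8 -567.7   22. ] [37.5 41.9 22.8] [25. 28. 28.]
  [ 13.4 182.5] 66 [ 771.3 -638.9   20.8] [18.4 33.2 22.3] [24.5 29.  28. ]
  [132.  201.5] 10 [ 648.1 -278.3   28.3] [35.2  2.2  4. ] [57.  78.5 75. ]
  [124.3 219.4] 15 [ 700.  -269.2   10.5] [ 5.8 18.5 16.1] [103. 110. 119.]
  [485.3 228.3] 6 [231.9 619.6  26.1] [ 7.8  1.3 11.7] [72.5 70.  69. ]
  [414.5 239.9] 11 [362.9 460.7  26.4] [13.7 20.6 19.8] [188. 173. 150.]
  [479.6 246. ] 45 [288.6 619.4  18.4] [54.9  3.1 21.1] [67. 70. 72.]
  [262.5 351.6] 15 [812.2 244.5  17.3] [33.4  1.9 19.9] [125. 127. 130.]
  [247.8 379. ] 9 [877.4 244.4  20.8] [18.   0.4 13.8] [121. 123. 125.]
((649.0023193359375, -161.07357788085938), (121.37706756591797, 152.6605987548828), 2.242372512817383)
top 0 [nan nan nan] [nan, nan, nan]
  [199.6  77.5] 8 [909.9 240.2  12.9] [26.5  1.1 21.9] [65.5 72.  69.
[... 212 characters left out ...]
.  209.5]
  [185.8 110.7] 6 [789.  289.4   7.8] [ 7.9 11.2  1.3] [208.  216.5 213. ]
  [429.1 116.8] 70 [ 751.1 -567.8   21.5] [39.9 40.1 21.8] [28. 34. 31.]
  [449.3 116.4] 73 [ 752.  -639.2   21.4] [39.  38.6 22.1] [24. 29. 25.]
  [430.1 133.2] 73 [ 691.6 -569.    21.4] [38.6 34.6 21.5] [26. 33. 30.]
  [450.5 133. ] 74 [ 691.8 -639.6   22.1] [37.8 41.3 22.7] [25. 30. 26.]
  [149.6 157.2] 81 [614.5 411.8  13.5] [44.4 42.2 20.8] [30. 35. 30.]
  [ 87.6 229.4] 25 [366.4 620.8  17.9] [24.2  4.8 22.4] [70. 74. 71.]
  [ 85.8 267.9] 25 [234.3 620.6  18.4] [25.3  4.9 22.1] [68. 71. 70.]
((646.7651977539062, -138.21383666992188), (121.03194427490234, 105.60587310791016), 2.343773126602173)
  return np.nanmean(a, axis, out=out, keepdims=keepdims)
  return np.nanmean(a, axis, out=out, keepdims=keepdims)
```

```bash
python3 - <<'E'
from pl import *
R=frame([0,0,-1],[.039,-.999,0])
rel([561,-163.7,160],R)
E
```

```text
t(m) [0.029 0.005 0.04 ] r(deg) [ 0.05 -0.12  9.28] rows>=1.3
```

Emit:
play_rows:
  steps:
    - {"rx": 0, "ry": 0, "rz": 4, "tx": 0.01, "ty": 0.002, "tz": 0.01, "fingers": 0.044}
    - {"rx": 0, "ry": 0, "rz": 7, "tx": 0.02, "ty": 0.004, "tz": 0.025, "fingers": 0.044}
    - {"rx": 0, "ry": 0, "rz": 9.3, "tx": 0.029, "ty": 0.005, "tz": 0.04, "fingers": 0.044}
    - {"rx": 0, "ry": 0, "rz": 9.3, "tx": 0.029, "ty": 0.005, "tz": 0.04, "fingers": 0.044}
    - {"rx": 0, "ry": 0, "rz": 9.3, "tx": 0.029, "ty": 0.005, "tz": 0.04, "fingers": 0.044}
    - {"rx": 0, "ry": 0, "rz": 9.3, "tx": 0.029, "ty": 0.005, "tz": 0.04, "fingers": 0.044}
    - {"rx": 0, "ry": 0, "rz": 9.3, "tx": 0.029, "ty": 0.005, "tz": 0.04, "fingers": 0.044}
    - {"rx": 0, "ry": 0, "rz": 9.3, "tx": 0.029, "ty": 0.005, "tz": 0.04, "fingers": 0.044}

```text
time: 26.03
position: [560.7, -163.0, 158.6]
tool_rot: [0.0, 1.0, 0.02, 0.001]
ft_force: [-1.0, -1.0, 0.6]
finger_gap: 44.1
```

```bash
python3 st.py; python3 - <<'E'
from pl import *
c=shot("wrist","w15"); print(fz(c,256,245,110))
E
```

```text
t 26.0333 p [ 560.691 -163.005  158.552] j [ 0.375  0.451 -0.185  1.795  0.102  0.904 -1.386] f [-1.046 -0.984  0.619] gap 44.12791224517382
tool x [0.999 0.04  0.001] y [ 0.04  -0.999  0.   ] z [ 0.001 -0.    -1.   ]
[ 541.899 -161.383  110.   ]
```

View pics/w15.png

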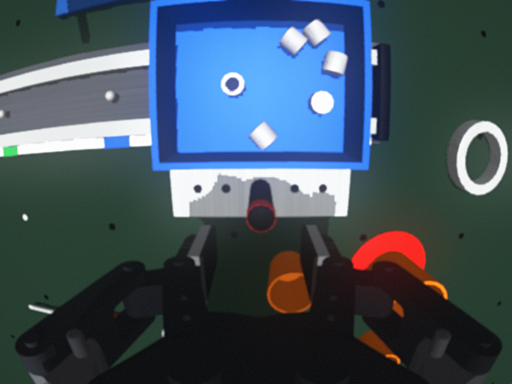

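Emit:
play_rows:
  steps:
    - {"rx": 0, "ry": 0, "rz": 0, "tx": 0, "ty": 0, "tz": 0.012, "fingers": 0.044}
    - {"rx": 0, "ry": 0, "rz": 0, "tx": 0, "ty": 0, "tz": 0.026, "fingers": 0.044}
    - {"rx": 0, "ry": 0, "rz": 0, "tx": 0, "ty": 0, "tz": 0.04, "fingers": 0.044}
    - {"rx": 0, "ry": 0, "rz": 0, "tx": 0, "ty": 0, "tz": 0.054, "fingers": 0.044}
    - {"rx": 0, "ry": 0, "rz": 0, "tx": 0, "ty": 0, "tz": 0.064, "fingers": 0.044}
    - {"rx": 0, "ry": 0, "rz": 0, "tx": 0, "ty": 0, "tz": 0.07, "fingers": 0.044}
    - {"rx": 0, "ry": 0, "rz": 0, "tx": 0, "ty": 0, "tz": 0.07, "fingers": 0.044}
    - {"rx": 0, "ry": 0, "rz": 0, "tx": 0, "ty": 0, "tz": 0.07, "fingers": 0.044}

```text
time: 26.75
position: [560.6, -162.8, 87.7]
tool_rot: [-0.0, 1.0, 0.02, -0.0]
ft_force: [1.3, -0.2, 0.5]
finger_gap: 43.8
```

```bash
python3 st.py; python3 - <<'E'
from pl import *
c=shot("wrist","w16"); c=shot("scene"); crop(c,100,120,240,250,5,"s16")
E
```

```text
t 26.75 p [ 560.598 -162.788   87.672] j [ 0.363  0.549 -0.171  1.833  0.127  0.77  -1.406] f [ 1.264 -0.213  0.498] gap 43.83775775429175
tool x [ 0.999  0.04  -0.   ] y [ 0.04  -0.999 -0.   ] z [-0.  0. -1.]
```

View pics/w16.png

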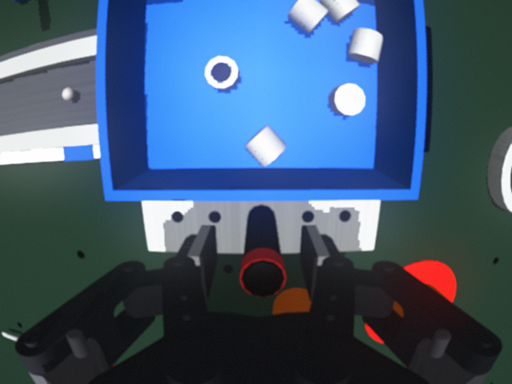

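View pics/s16.png

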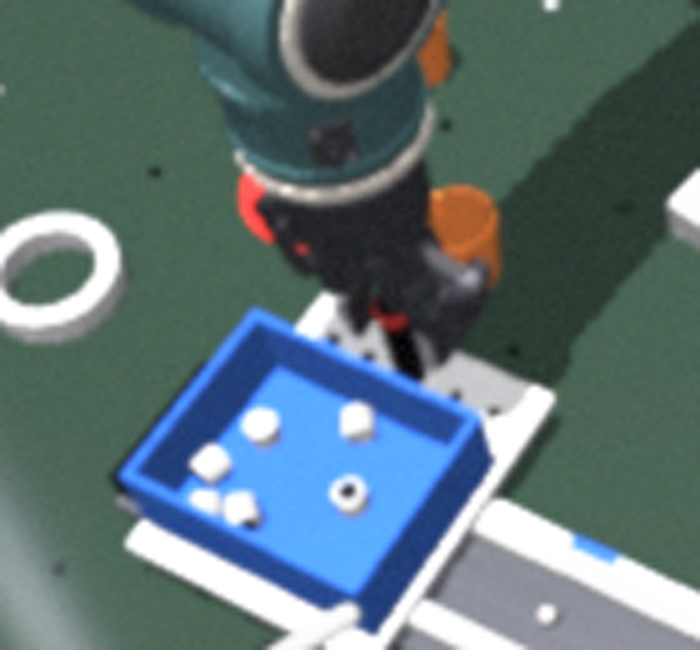

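Emit:
play_rows:
  steps:
    - {"rx": 0, "ry": 0, "rz": 0, "tx": 0, "ty": -0.005, "tz": 0, "fingers": 0.044}
    - {"rx": 0, "ry": 0, "rz": 0, "tx": 0, "ty": -0.01, "tz": 0, "fingers": 0.044}
    - {"rx": 0, "ry": 0, "rz": 0, "tx": 0, "ty": -0.015, "tz": 0, "fingers": 0.044}
    - {"rx": 0, "ry": 0, "rz": 0, "tx": 0, "ty": -0.021, "tz": 0, "fingers": 0.044}
    - {"rx": 0, "ry": 0, "rz": 0, "tx": 0, "ty": -0.028, "tz": 0, "fingers": 0.044}
    - {"rx": 0, "ry": 0, "rz": 0, "tx": 0, "ty": -0.036, "tz": 0, "fingers": 0.044}
    - {"rx": 0, "ry": 0, "rz": 0, "tx": 0, "ty": -0.044, "tz": 0, "fingers": 0.044}
    - {"rx": 0, "ry": 0, "rz": 0, "tx": 0, "ty": -0.052, "tz": 0, "fingers": 0.044}

```text
time: 27.52
position: [558.5, -109.8, 87.6]
tool_rot: [-0.0, 1.0, 0.02, 0.0]
ft_force: [0.3, -1.4, 0.7]
finger_gap: 43.9
```

Emit:
play_rows:
  steps:
    - {"rx": 0, "ry": 0, "rz": 0, "tx": 0, "ty": -0.008, "tz": 0, "fingers": 0.044}
    - {"rx": 0, "ry": 0, "rz": 0, "tx": 0, "ty": -0.016, "tz": 0, "fingers": 0.044}
    - {"rx": 0, "ry": 0, "rz": 0, "tx": 0, "ty": -0.024, "tz": 0, "fingers": 0.044}
    - {"rx": 0, "ry": 0, "rz": 0, "tx": 0, "ty": -0.032, "tz": 0, "fingers": 0.044}
    - {"rx": 0, "ry": 0, "rz": 0, "tx": 0, "ty": -0.04, "tz": 0, "fingers": 0.044}
    - {"rx": 0, "ry": 0, "rz": 0, "tx": 0, "ty": -0.048, "tz": 0, "fingers": 0.044}
    - {"rx": 0, "ry": 0, "rz": 0, "tx": 0, "ty": -0.055, "tz": 0, "fingers": 0.044}
    - {"rx": 0, "ry": 0, "rz": 0, "tx": 0, "ty": -0.06, "tz": 0, "fingers": 0.044}

```text
time: 28.18
position: [556.0, -49.7, 87.6]
tool_rot: [-0.0, 1.0, 0.02, -0.0]
ft_force: [-0.8, -1.0, 0.8]
finger_gap: 44.0
```

```bash
python3 st.py; cat > bin.py <<'E'
from m import *
np.set_printoptions(precision=1,suppress=True)
def binc():
    for n in ["scene","top"]:
        c=shot(n); P=cloud(c); H,S,V=masks(c)
        q=(H>100)&(H<120)&(S>140)&(P[...,2]>83)&(P[...,2]<97)&(P[...,0]<722)&(P[...,0]>500)
        pts=P[q][:,:2].astype(np.float32); print(n,"bin rect",cv2.minAreaRect(pts))
        m=((((H<6)|(H>174))&(S>120))|(V<60))&(abs(P[...,0]-558)<30)&(P[...,2]>103)&(P[...,2]<115)
        if m.sum()>5: print(n,"post",m.sum(),np.nanmedian(P[m],0))
binc()
E
python3 bin.py;python3 - <<'E'
from pl import *
c=shot("wrist","w17"); c=shot("scene"); crop(c,100,120,260,260,4.6,"s17")
E
```

```text
t 28.1833 p [555.964 -49.729  87.563] j [ 0.184  0.514 -0.187  1.898  0.135  0.742 -1.611] f [-0.813 -1.043  0.804] gap 44.041218201481065
tool x [ 0.999  0.04  -0.   ] y [ 0.04  -0.999 -0.001] z [-0.     0.001 -1.   ]
scene bin rect ((644.9368896484375, -59.652000427246094), (121.296142578125, 151.8019561767578), 2.6809115409851074)
scene post 51 [558.2 -62.9 109. ]
top bin rect ((674.6624145507812, -19.3846435546875), (82.17322540283203, 170.51708984375), 43.56477355957031)
```

View pics/w17.png

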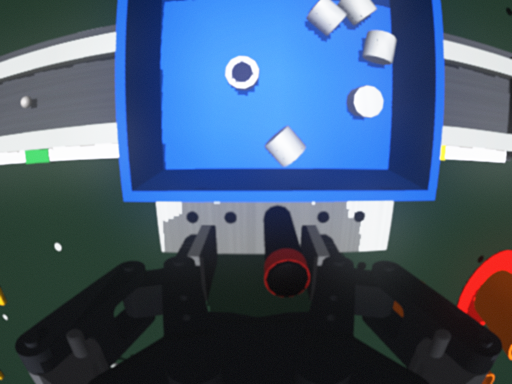

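View pics/s17.png

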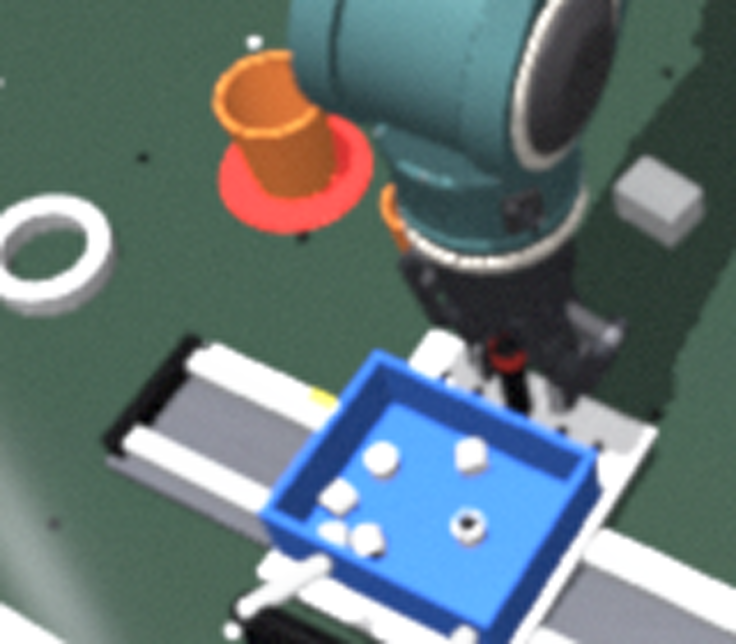

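```bash
python3 - <<'E'
from m import *
np.set_printoptions(precision=1,suppress=True)
for n in ["scene","top"]:
    c=shot(n)
    for lab,im in [("0",cv2.cvtColor(cv2.imread(f"pics/{n}0.png"),cv2.COLOR_BGR2RGB)),("now",c["color"])]:
        d=dict(c); d["color"]=im; H,S,V=masks(d)
        for col,lo,hi in [("yellow",22,36),("green",50,85),("blue",95,120)]:
            for st,ce,m in blob((H>lo)&(H<hi)&(S>90)&(V>90),4):
                p=pz(c,*ce,18)
                if st[4]<90 and 540<p[0]<700 and -300<p[1]<250: print(n,lab,col,st,ce,p)
E
```

```text
scene 0 green [266 251  10   6  26] [270.2 253.3] [587.8 142.1  18. ]
scene 0 blue [215 226   9   6  29] [218.6 229. ] [595.1 -17.3  18. ]
scene now yellow [168 204   5   4  13] [169.7 205.5] [ 601.3 -181.4   18. ]
scene now green [266 251  10   6  26] [270.2 253.3] [587.8 142.1  18. ]
top 0 green [223 163   9   5  33] [226.8 164.8] [587.9 140.6  18. ]
top 0 blue [269 161   8   4  31] [272.4 162.5] [595.1 -18.9  18. ]
top now yellow [319 159   4   4  13] [320.2 160.6] [ 600.8 -185.7   18. ]
top now green [223 163   9   5  33] [226.8 164.8] [587.9 140.6  18. ]
```

Emit:
play_rows:
  steps:
    - {"rx": 0, "ry": 0, "rz": 0, "tx": 0, "ty": -0.004, "tz": 0, "fingers": 0.044}
    - {"rx": 0, "ry": 0, "rz": 0, "tx": 0, "ty": -0.01, "tz": 0, "fingers": 0.044}
    - {"rx": 0, "ry": 0, "rz": 0, "tx": 0, "ty": -0.016, "tz": 0, "fingers": 0.044}
    - {"rx": 0, "ry": 0, "rz": 0, "tx": 0, "ty": -0.022, "tz": 0, "fingers": 0.044}
    - {"rx": 0, "ry": 0, "rz": 0, "tx": 0, "ty": -0.027, "tz": 0, "fingers": 0.044}
    - {"rx": 0, "ry": 0, "rz": 0, "tx": 0, "ty": -0.031, "tz": 0, "fingers": 0.044}
    - {"rx": 0, "ry": 0, "rz": 0, "tx": 0, "ty": -0.034, "tz": 0, "fingers": 0.044}
    - {"rx": 0, "ry": 0, "rz": 0, "tx": 0, "ty": -0.035, "tz": 0, "fingers": 0.044}

```text
time: 29.15
position: [554.6, -15.3, 87.6]
tool_rot: [-0.0, 1.0, 0.02, -0.0]
ft_force: [-2.3, -1.5, 0.3]
finger_gap: 44.2
```

```bash
python3 st.py; python3 bin.py|grep scene
```

```text
t 29.15 p [554.641 -15.305  87.633] j [ 0.126  0.509 -0.192  1.906  0.138  0.739 -1.676] f [-2.256 -1.526  0.333] gap 44.2241567128483
tool x [ 0.999  0.04  -0.   ] y [ 0.04  -0.999 -0.   ] z [-0.  0. -1.]
scene bin rect ((643.2168579101562, -24.540748596191406), (121.01914978027344, 151.67747497558594), 2.656663179397583)
scene post 50 [557.3 -28.  109.6]
```

Emit:
play_rows:
  steps:
    - {"rx": 0, "ry": 0, "rz": 0, "tx": 0, "ty": -0.0005, "tz": 0, "fingers": 0.044}
    - {"rx": 0, "ry": 0, "rz": 0, "tx": 0, "ty": -0.001, "tz": 0, "fingers": 0.044}
    - {"rx": 0, "ry": 0, "rz": 0, "tx": 0, "ty": -0.0015, "tz": 0, "fingers": 0.044}
    - {"rx": 0, "ry": 0, "rz": 0, "tx": 0, "ty": -0.002, "tz": 0, "fingers": 0.044}
    - {"rx": 0, "ry": 0, "rz": 0, "tx": 0, "ty": -0.0025, "tz": 0, "fingers": 0.044}
    - {"rx": 0, "ry": 0, "rz": 0, "tx": 0, "ty": -0.003, "tz": 0, "fingers": 0.044}
    - {"rx": 0, "ry": 0, "rz": 0, "tx": 0, "ty": -0.003, "tz": 0, "fingers": 0.044}
    - {"rx": 0, "ry": 0, "rz": 0, "tx": 0, "ty": -0.003, "tz": 0, "fingers": 0.044}

```text
time: 29.92
position: [554.7, -12.6, 87.7]
tool_rot: [-0.0, 1.0, 0.02, 0.0]
ft_force: [0.4, 0.0, 0.8]
finger_gap: 44.0
```

```bash
python3 st.py; python3 bin.py|grep scene; python3 bin.py|grep scene
```

```text
t 29.9167 p [554.655 -12.643  87.718] j [ 0.121  0.509 -0.193  1.906  0.138  0.739 -1.681] f [0.378 0.043 0.756] gap 44.016064584629284
tool x [0.999 0.04  0.   ] y [ 0.04  -0.999 -0.001] z [ 0.     0.001 -1.   ]
scene bin rect ((643.0739135742188, -22.370208740234375), (121.41281127929688, 151.4730987548828), 2.4598050117492676)
scene post 53 [556.9 -25.5 108.7]
scene bin rect ((643.2799072265625, -21.648399353027344), (120.71052551269531, 151.8301239013672), 2.8436474800109863)
scene post 52 [557.5 -25.2 109. ]
```

Emit:
play_rows:
  steps:
    - {"rx": 0, "ry": 0, "rz": 0, "tx": 0, "ty": -0.0005, "tz": 0, "fingers": 0.044}
    - {"rx": 0, "ry": 0, "rz": 0, "tx": 0, "ty": -0.001, "tz": 0, "fingers": 0.044}
    - {"rx": 0, "ry": 0, "rz": 0, "tx": 0, "ty": -0.0015, "tz": 0, "fingers": 0.044}
    - {"rx": 0, "ry": 0, "rz": 0, "tx": 0, "ty": -0.002, "tz": 0, "fingers": 0.044}
    - {"rx": 0, "ry": 0, "rz": 0, "tx": 0, "ty": -0.0025, "tz": 0, "fingers": 0.044}
    - {"rx": 0, "ry": 0, "rz": 0, "tx": 0, "ty": -0.0025, "tz": 0, "fingers": 0.044}
    - {"rx": 0, "ry": 0, "rz": 0, "tx": 0, "ty": -0.0025, "tz": 0, "fingers": 0.044}
    - {"rx": 0, "ry": 0, "rz": 0, "tx": 0, "ty": -0.0025, "tz": 0, "fingers": 0.044}

```text
time: 30.78
position: [554.6, -10.2, 87.7]
tool_rot: [-0.0, 1.0, 0.02, 0.0]
ft_force: [0.1, 0.1, -0.3]
finger_gap: 44.1
```

```bash
python3 st.py; python3 bin.py|grep scene; python3 bin.py|grep scene
```

```text
t 30.7833 p [554.563 -10.222  87.674] j [ 0.117  0.509 -0.193  1.907  0.139  0.739 -1.686] f [ 0.074  0.061 -0.268] gap 44.09051610648665
tool x [0.999 0.04  0.   ] y [ 0.04  -0.999 -0.   ] z [ 0.  0. -1.]
scene bin rect ((653.51513671875, -291.6561279296875), (121.47798919677734, 695.3619995117188), 2.2126927375793457)
scene post 54 [557.8 -22.6 109.2]
scene bin rect ((643.4376831054688, -19.239524841308594), (121.50613403320312, 150.73353576660156), 3.0812783241271973)
scene post 54 [557.5 -22.8 108.7]
```

Emit:
play_rows:
  steps:
    - {"rx": 0, "ry": 0, "rz": 0, "tx": 0, "ty": -0.0005, "tz": 0, "fingers": 0.044}
    - {"rx": 0, "ry": 0, "rz": 0, "tx": 0, "ty": -0.001, "tz": 0, "fingers": 0.044}
    - {"rx": 0, "ry": 0, "rz": 0, "tx": 0, "ty": -0.0015, "tz": 0, "fingers": 0.044}
    - {"rx": 0, "ry": 0, "rz": 0, "tx": 0, "ty": -0.0015, "tz": 0, "fingers": 0.044}
    - {"rx": 0, "ry": 0, "rz": 0, "tx": 0, "ty": -0.0015, "tz": 0, "fingers": 0.044}
    - {"rx": 0, "ry": 0, "rz": 0, "tx": 0, "ty": -0.0015, "tz": 0, "fingers": 0.044}
    - {"rx": 0, "ry": 0, "rz": 0, "tx": 0, "ty": -0.0015, "tz": 0, "fingers": 0.044}
    - {"rx": 0, "ry": 0, "rz": 0, "tx": 0, "ty": -0.0015, "tz": 0, "fingers": 0.044}

```text
time: 31.65
position: [554.5, -8.9, 87.7]
tool_rot: [-0.0, 1.0, 0.02, -0.0]
ft_force: [0.3, -0.9, 0.2]
finger_gap: 44.2
```

```bash
python3 st.py; python3 bin.py|grep scene; python3 bin.py|grep scene
```

```text
t 31.65 p [554.466  -8.867  87.653] j [ 0.115  0.509 -0.193  1.907  0.139  0.739 -1.688] f [ 0.327 -0.918  0.239] gap 44.183046317869554
tool x [0.999 0.039 0.   ] y [ 0.039 -0.999 -0.   ] z [-0.  0. -1.]
scene bin rect ((642.9486083984375, -18.045631408691406), (121.8145523071289, 150.4375), 2.885995388031006)
scene post 49 [556.6 -21.7 109.6]
scene bin rect ((632.8203125, -18.547828674316406), (141.4590606689453, 150.30606079101562), 2.436572790145874)
scene post 51 [557.7 -22.2 109.1]
```

Emit:
play_rows:
  steps:
    - {"rx": 0, "ry": 0, "rz": 0, "tx": 0, "ty": -0.0005, "tz": 0, "fingers": 0.044}
    - {"rx": 0, "ry": 0, "rz": 0, "tx": 0, "ty": -0.001, "tz": 0, "fingers": 0.044}
    - {"rx": 0, "ry": 0, "rz": 0, "tx": 0, "ty": -0.0015, "tz": 0, "fingers": 0.044}
    - {"rx": 0, "ry": 0, "rz": 0, "tx": 0, "ty": -0.0015, "tz": 0, "fingers": 0.044}
    - {"rx": 0, "ry": 0, "rz": 0, "tx": 0, "ty": -0.0015, "tz": 0, "fingers": 0.044}
    - {"rx": 0, "ry": 0, "rz": 0, "tx": 0, "ty": -0.0015, "tz": 0, "fingers": 0.044}
    - {"rx": 0, "ry": 0, "rz": 0, "tx": 0, "ty": -0.0015, "tz": 0, "fingers": 0.044}
    - {"rx": 0, "ry": 0, "rz": 0, "tx": 0, "ty": -0.0015, "tz": 0, "fingers": 0.044}

```text
time: 32.52
position: [554.4, -7.9, 87.6]
tool_rot: [0.0, 1.0, 0.019, -0.0]
ft_force: [0.5, -5.5, -0.3]
finger_gap: 44.1
```

```bash
python3 st.py; python3 bin.py|grep scene; python3 bin.py|grep scene; python3 st.py|head -1; python3 - <<'E'
from pl import *
shot("wrist","w18")
E
```

```text
t 32.5167 p [554.418  -7.945  87.628] j [ 0.113  0.509 -0.193  1.907  0.139  0.739 -1.691] f [ 0.466 -5.512 -0.28 ] gap 44.08284483035311
tool x [ 0.999  0.039 -0.   ] y [ 0.039 -0.999  0.   ] z [-0. -0. -1.]
scene bin rect ((633.1112670898438, -17.799789428710938), (140.6446990966797, 150.93460083007812), 2.454859972000122)
scene post 53 [557.2 -20.2 109. ]
scene bin rect ((642.9490966796875, -17.36066436767578), (121.06096649169922, 151.43930053710938), 2.6083309650421143)
scene post 52 [557.3 -20.5 109.1]
t 32.7167 p [554.441  -7.932  87.667] j [ 0.113  0.509 -0.193  1.907  0.139  0.739 -1.691] f [ 0.625 -4.369  0.404] gap 44.21455277793575
```

View pics/w18.png

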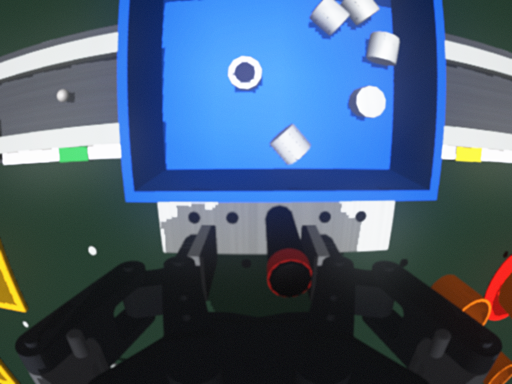

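Emit:
play_rows:
  steps:
    - {"rx": 0, "ry": 0, "rz": 0, "tx": 0, "ty": 0.001, "tz": 0, "fingers": 0.044}
    - {"rx": 0, "ry": 0, "rz": 0, "tx": 0, "ty": 0.002, "tz": 0, "fingers": 0.044}
    - {"rx": 0, "ry": 0, "rz": 0, "tx": 0, "ty": 0.004, "tz": 0, "fingers": 0.044}
    - {"rx": 0, "ry": 0, "rz": 0, "tx": 0, "ty": 0.007, "tz": 0, "fingers": 0.044}
    - {"rx": 0, "ry": 0, "rz": 0, "tx": 0, "ty": 0.01, "tz": 0, "fingers": 0.044}
    - {"rx": 0, "ry": 0, "rz": 0, "tx": 0, "ty": 0.012, "tz": 0, "fingers": 0.044}
    - {"rx": 0, "ry": 0, "rz": 0, "tx": 0, "ty": 0.012, "tz": 0, "fingers": 0.044}
    - {"rx": 0, "ry": 0, "rz": 0, "tx": 0, "ty": 0.012, "tz": 0, "fingers": 0.044}

```text
time: 33.43
position: [554.9, -19.5, 87.6]
tool_rot: [-0.0, 1.0, 0.02, -0.0]
ft_force: [-0.4, 0.7, -0.5]
finger_gap: 44.0
```

```bash
python3 st.py; python3 bin.py|grep scene; python3 bin.py|grep scene; python3 bin.py | grep scene
```

```text
t 33.4333 p [554.901 -19.482  87.64 ] j [ 0.133  0.51  -0.192  1.905  0.138  0.739 -1.669] f [-0.389  0.69  -0.51 ] gap 44.00769289030042
tool x [0.999 0.039 0.   ] y [ 0.039 -0.999 -0.   ] z [-0.  0. -1.]
scene bin rect ((632.8743896484375, -18.537155151367188), (142.68609619140625, 151.4134979248047), 2.970653533935547)
scene post 40 [558.5 -23.5 108.7]
scene bin rect ((642.792724609375, -17.78833770751953), (121.28536224365234, 151.24163818359375), 2.366147041320801)
scene post 41 [557.8 -25.  108.9]
scene bin rect ((634.9171142578125, 161.3628387451172), (121.4351806640625, 509.94732666015625), 2.5088372230529785)
scene post 41 [558.5 -25.3 108.8]
```

Emit:
play_rows:
  steps:
    - {"rx": 0, "ry": 0, "rz": 0, "tx": 0, "ty": 0.004, "tz": 0, "fingers": 0.044}
    - {"rx": 0, "ry": 0, "rz": 0, "tx": 0, "ty": 0.008, "tz": 0, "fingers": 0.044}
    - {"rx": 0, "ry": 0, "rz": 0, "tx": 0, "ty": 0.011, "tz": 0, "fingers": 0.044}
    - {"rx": 0, "ry": 0, "rz": 0, "tx": 0, "ty": 0.013, "tz": 0, "fingers": 0.044}
    - {"rx": 0, "ry": 0, "rz": 0, "tx": 0, "ty": 0.014, "tz": 0, "fingers": 0.044}
    - {"rx": 0, "ry": 0, "rz": 0, "tx": 0, "ty": 0.0145, "tz": 0, "fingers": 0.044}
    - {"rx": 0, "ry": 0, "rz": 0, "tx": 0, "ty": 0.015, "tz": 0, "fingers": 0.044}
    - {"rx": 0, "ry": 0, "rz": 0, "tx": 0, "ty": 0.0155, "tz": 0, "fingers": 0.044}

```text
time: 34.4
position: [555.5, -34.6, 87.6]
tool_rot: [-0.0, 1.0, 0.02, -0.0]
ft_force: [-0.2, 1.6, 0.2]
finger_gap: 43.8
```

```bash
python3 st.py|head -1; python3 bin.py|grep scene; python3 bin.py|grep scene; python3 st.py | head -1
```

```text
t 34.4 p [555.495 -34.615  87.638] j [ 0.158  0.511 -0.19   1.902  0.136  0.741 -1.639] f [-0.173  1.624  0.163] gap 43.785909773434454
scene bin rect ((642.9844360351562, -18.038169860839844), (122.06602478027344, 151.20008850097656), 2.2468490600585938)
scene post 24 [560.4 -22.9 108.6]
scene bin rect ((642.6904296875, -17.904342651367188), (121.40168762207031, 150.78904724121094), 2.684000253677368)
scene post 23 [560.  -25.7 108.6]
t 34.6 p [555.491 -34.702  87.632] j [ 0.158  0.511 -0.189  1.902  0.136  0.741 -1.639] f [0.07  0.883 0.342] gap 44.26325639551584
```

Emit:
play_rows:
  steps:
    - {"rx": 0, "ry": 0, "rz": 0, "tx": 0, "ty": 0.0005, "tz": 0, "fingers": 0.044}
    - {"rx": 0, "ry": 0, "rz": 0, "tx": 0, "ty": 0.001, "tz": 0, "fingers": 0.044}
    - {"rx": 0, "ry": 0, "rz": 0, "tx": 0, "ty": 0.0015, "tz": 0, "fingers": 0.044}
    - {"rx": 0, "ry": 0, "rz": 0, "tx": 0, "ty": 0.002, "tz": 0, "fingers": 0.044}
    - {"rx": 0, "ry": 0, "rz": 0, "tx": 0, "ty": 0.002, "tz": 0, "fingers": 0.044}
    - {"rx": 0, "ry": 0, "rz": 0, "tx": 0, "ty": 0.002, "tz": 0, "fingers": 0.044}
    - {"rx": 0, "ry": 0, "rz": 0, "tx": 0, "ty": 0.002, "tz": 0, "fingers": 0.044}
    - {"rx": 0, "ry": 0, "rz": 0, "tx": 0, "ty": 0.002, "tz": 0, "fingers": 0.044}

```text
time: 35.27
position: [555.6, -36.0, 87.6]
tool_rot: [-0.001, 1.0, 0.02, -0.0]
ft_force: [-0.6, 6.9, -0.6]
finger_gap: 44.0
```

```bash
python3 st.py|head -1; python3 bin.py|grep "scene bin"; python3 bin.py|grep "scene bin"; python3 st.py | head -1
```

```text
t 35.2667 p [555.551 -35.966  87.645] j [ 0.161  0.512 -0.19   1.901  0.136  0.741 -1.636] f [-0.556  6.91  -0.559] gap 44.02084847906328
scene bin rect ((654.3934936523438, -291.56097412109375), (121.57365417480469, 695.8507690429688), 2.4429783821105957)
scene bin rect ((643.052490234375, -18.97472381591797), (121.30326080322266, 150.64903259277344), 2.7162346839904785)
t 35.4667 p [555.572 -35.974  87.64 ] j [ 0.161  0.512 -0.19   1.901  0.136  0.741 -1.636] f [ 0.216  7.051 -0.206] gap 44.22558716467229
```

Emit:
play_rows:
  steps:
    - {"rx": 0, "ry": 0, "rz": 0, "tx": 0, "ty": -0.002, "tz": 0, "fingers": 0.044}
    - {"rx": 0, "ry": 0, "rz": 0, "tx": 0, "ty": -0.005, "tz": 0, "fingers": 0.044}
    - {"rx": 0, "ry": 0, "rz": 0, "tx": 0, "ty": -0.01, "tz": 0, "fingers": 0.044}
    - {"rx": 0, "ry": 0, "rz": 0, "tx": 0, "ty": -0.013, "tz": 0, "fingers": 0.044}
    - {"rx": 0, "ry": 0, "rz": 0, "tx": 0, "ty": -0.0135, "tz": 0, "fingers": 0.044}
    - {"rx": 0, "ry": 0, "rz": 0, "tx": 0, "ty": -0.0135, "tz": -0.01, "fingers": 0.044}
    - {"rx": 0, "ry": 0, "rz": 0, "tx": 0, "ty": -0.0135, "tz": -0.03, "fingers": 0.044}
    - {"rx": 0, "ry": 0, "rz": 0, "tx": 0, "ty": -0.0135, "tz": -0.05, "fingers": 0.044}

```text
time: 36.13
position: [554.7, -23.5, 138.5]
tool_rot: [-0.0, 1.0, 0.02, -0.001]
ft_force: [0.9, -1.1, 0.7]
finger_gap: 43.9
```

Emit:
play_rows:
  steps:
    - {"rx": 0, "ry": 0, "rz": 0, "tx": 0, "ty": 0, "tz": -0.02, "fingers": 0.044}
    - {"rx": 0, "ry": 0, "rz": 0, "tx": 0, "ty": 0, "tz": -0.045, "fingers": 0.044}
    - {"rx": 0, "ry": 0, "rz": 0, "tx": 0, "ty": 0, "tz": -0.06, "fingers": 0.03}
    - {"rx": 0, "ry": 0, "rz": 0, "tx": -0.02, "ty": -0.02, "tz": -0.06, "fingers": 0}
    - {"rx": 0, "ry": 0, "rz": 0, "tx": -0.045, "ty": -0.045, "tz": -0.06, "fingers": 0}
    - {"rx": 0, "ry": 0, "rz": 0, "tx": -0.06, "ty": -0.075, "tz": -0.06, "fingers": 0}
    - {"rx": 0, "ry": 0, "rz": 0, "tx": -0.08, "ty": -0.11, "tz": -0.06, "fingers": 0}
    - {"rx": 0, "ry": 0, "rz": 0, "tx": -0.09, "ty": -0.13, "tz": -0.06, "fingers": 0}

```text
time: 36.8
position: [457.8, 105.6, 198.6]
tool_rot: [-0.0, 1.0, 0.021, 0.0]
ft_force: [0.8, 0.7, 0.3]
finger_gap: -0.1
```

```bash
python3 st.py; python3 bin.py; python3 look.py 19; python3 - <<'E'
from m import *
np.set_printoptions(precision=1,suppress=True)
for n in ["scene","top"]:
    c=shot(n); P=cloud(c)
    crop(c,*((310,200,390,290) if n=="scene" else (140,160,230,240)),7,n+"ped")
    for b in bot.boxes_of(n,"pedal_pad")[:3]+bot.boxes_of(n,"pedal")[:3]: 
        l,t,w,h=b["rect"]; print(n,b["p"],[round(x) for x in b["rect"]],P[int(t+h/2),int(l+w/2)])
E
```

```text
t 36.8 p [457.849 105.587 198.59 ] j [-0.019  0.214 -0.305  2.03   0.081  0.908 -1.897] f [0.818 0.733 0.302] gap -0.10744367860338207
tool x [0.999 0.042 0.   ] y [ 0.042 -0.999 -0.001] z [ 0.     0.001 -1.   ]
scene bin rect ((654.9904174804688, -292.5860900878906), (121.30367279052734, 698.7384643554688), 2.5072968006134033)
scene post 23 [557.2 -19.3 109.1]
top bin rect ((642.1331176757812, -18.61371612548828), (122.01473236083984, 147.5943603515625), 2.4059269428253174)
top orange [351 189  26  23 445] top 84 [ 455.5 -317.8   33.8]
top orange [319 192  15  15 171] top 55 [ 463.6 -198.1   22.6]
top orange [356 228  17  15 202] top 55 [ 341.7 -323.3   22.5]
scene orange [174 117  16  20 248] top 54 [ 343.1 -323.6   22.5]
scene orange [147 131  26  32 604] top 84 [ 457.3 -318.    33.6]
scene orange [183 157  17  22 278] top 55 [ 464.8 -198.6   22.9]
scene 0.91 [410, 185, 37, 59] [290.7 465.3  57.8]
scene 0.85 [330, 221, 33, 44] [471.7 305.9  40.5]
scene 0.96 [413, 185, 36, 60] [283.2 473.1  53.1]
scene 0.7 [328, 219, 38, 52] [476.  308.1  38.6]
scene 0.57 [188, 240, 7, 10] [684.9 -40.   56.8]
top 0.83 [167, 183, 23, 34] [466.3 299.5  45.7]
top 0.55 [118, 230, 25, 52] [280.5 452.9  65.4]
top 0.89 [112, 229, 32, 52] [280.1 462.   58.9]
top 0.55 [168, 185, 19, 32] [462.8 306.1  46.6]
```

View pics/scene19.png

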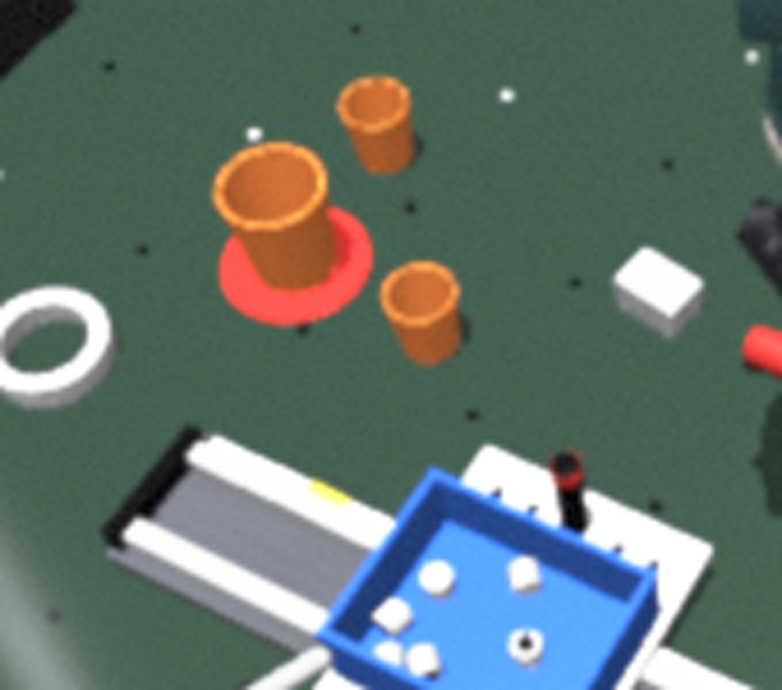

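View pics/sceneped.png

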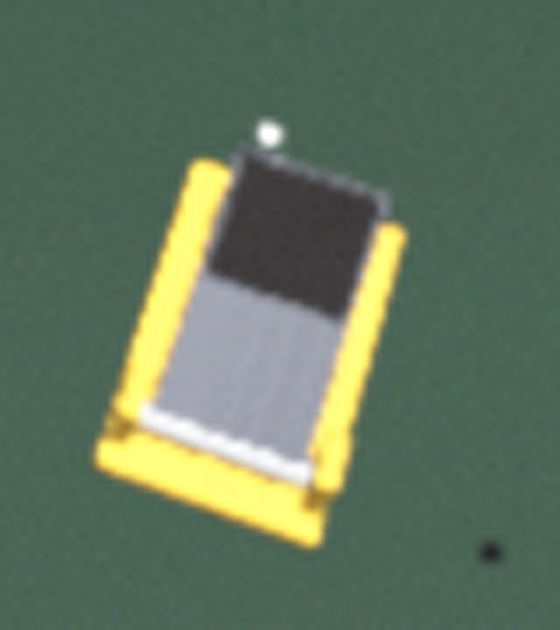

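View pics/topped.png

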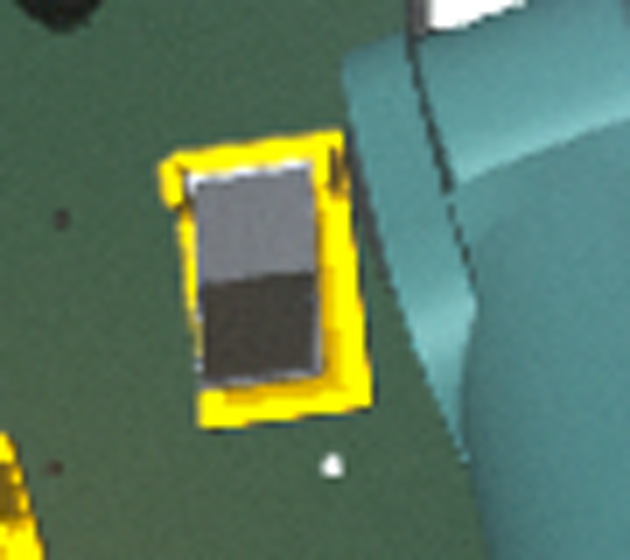

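```bash
python3 - <<'E'
from pl import *
np.set_printoptions(precision=1,suppress=True)
c=shot("scene"); a=pz(c,352.3,233.9,52); P=cloud(c); print(a,P[234,352]); 
print("hinge-ish", pz(c,310+228/7,200+443/7,25), P[232:237,350:355].reshape(-1,3).mean(0))
c=shot("top"); b=pz(c,177.4,206.9,52); P=cloud(c); print(b,P[205:209,176:180].reshape(-1,3).mean(0))
s=bot.state(); 
R=frame([0,0,-1],[.042,-.999,0])
rel([(a[0]+b[0])/2,(a[1]+b[1])/2,110],R,lab="over pad")
E
```

```text
[445.  310.3  52. ] [445.2 309.7  51.1]
hinge-ish [521.7 320.3  25. ] [445.2 309.7  51.2]
[439.  302.9  52. ] [440.3 302.3  53.4]
over pad t(m) [-0.  -0.2  0.1] r(deg) [-0.   0.  -0.2] rows>=5.4
```

Emit:
play_rows:
  steps:
    - {"rx": 0, "ry": 0, "rz": 0, "tx": -0.002, "ty": -0.02, "tz": 0.01, "fingers": 0}
    - {"rx": 0, "ry": 0, "rz": 0, "tx": -0.003, "ty": -0.055, "tz": 0.025, "fingers": 0}
    - {"rx": 0, "ry": 0, "rz": 0, "tx": -0.005, "ty": -0.09, "tz": 0.045, "fingers": 0}
    - {"rx": 0, "ry": 0, "rz": 0, "tx": -0.006, "ty": -0.125, "tz": 0.06, "fingers": 0}
    - {"rx": 0, "ry": 0, "rz": 0, "tx": -0.007, "ty": -0.16, "tz": 0.08, "fingers": 0}
    - {"rx": 0, "ry": 0, "rz": 0, "tx": -0.008, "ty": -0.185, "tz": 0.09, "fingers": 0}
    - {"rx": 0, "ry": 0, "rz": 0, "tx": -0.008, "ty": -0.2, "tz": 0.095, "fingers": 0}
    - {"rx": 0, "ry": 0, "rz": 0, "tx": -0.008, "ty": -0.2, "tz": 0.095, "fingers": 0}

```text
time: 38.07
position: [442.7, 305.6, 101.4]
tool_rot: [-0.0, 1.0, 0.022, -0.001]
ft_force: [-1.1, -0.1, -0.3]
finger_gap: 0.2
```

```bash
python3 st.py; python3 - <<'E'
from pl import *
c=shot("wrist","w20"); c=shot("scene"); crop(c,290,170,390,270,6,"s20")
E
```

```text
t 38.0667 p [442.704 305.632 101.397] j [-0.383  0.479 -0.343  1.937  0.223  0.763 -2.38 ] f [-1.15  -0.054 -0.294] gap 0.1839068088043431
tool x [ 0.999  0.043 -0.002] y [ 0.043 -0.999 -0.001] z [-0.002  0.001 -1.   ]
```

View pics/w20.png

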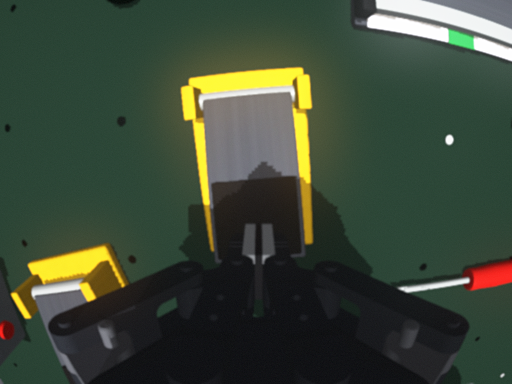

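View pics/s20.png

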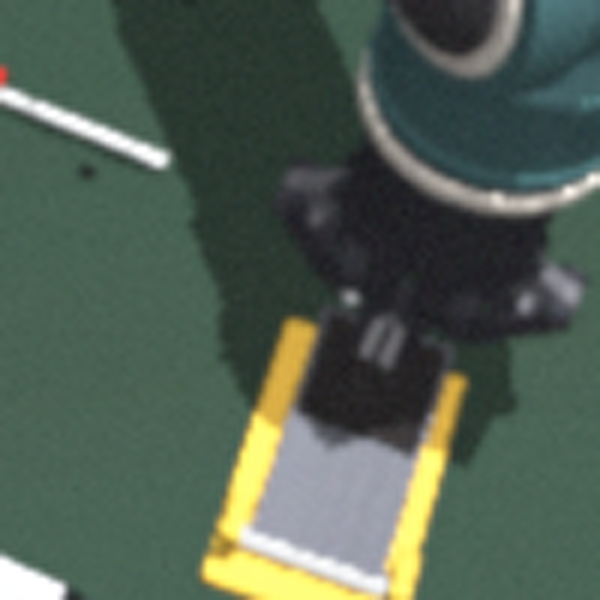

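Emit:
play_rows:
  steps:
    - {"rx": 0, "ry": 0, "rz": 0, "tx": 0.002, "ty": 0, "tz": 0.01, "fingers": 0}
    - {"rx": 0, "ry": 0, "rz": 0, "tx": 0.002, "ty": 0, "tz": 0.02, "fingers": 0}
    - {"rx": 0, "ry": 0, "rz": 0, "tx": 0.002, "ty": 0, "tz": 0.03, "fingers": 0}
    - {"rx": 0, "ry": 0, "rz": 0, "tx": 0.002, "ty": 0, "tz": 0.036, "fingers": 0}
    - {"rx": 0, "ry": 0, "rz": 0, "tx": 0.002, "ty": 0, "tz": 0.041, "fingers": 0}
    - {"rx": 0, "ry": 0, "rz": 0, "tx": 0.002, "ty": 0, "tz": 0.046, "fingers": 0}
    - {"rx": 0, "ry": 0, "rz": 0, "tx": 0.002, "ty": 0, "tz": 0.05, "fingers": 0}
    - {"rx": 0, "ry": 0, "rz": 0, "tx": 0.002, "ty": 0, "tz": 0.052, "fingers": 0}

```text
time: 38.83
position: [445.5, 302.4, 50.1]
tool_rot: [0.0, 1.0, 0.02, -0.001]
ft_force: [-5.0, -2.0, 8.0]
finger_gap: 0.4
```

```bash
python3 st.py
```

```text
t 38.8333 p [445.523 302.42   50.147] j [-0.404  0.562 -0.31   1.955  0.266  0.665 -2.411] f [-4.991 -1.975  7.96 ] gap 0.37166156360436853
tool x [ 0.999  0.04  -0.001] y [ 0.04  -0.999  0.   ] z [-0.001 -0.    -1.   ]
```

Emit:
play_rows:
  steps:
    - {"rx": 0, "ry": 0, "rz": 0, "tx": 0, "ty": 0, "tz": 0.001, "fingers": 0}
    - {"rx": 0, "ry": 0, "rz": 0, "tx": 0, "ty": 0, "tz": 0.002, "fingers": 0}
    - {"rx": 0, "ry": 0, "rz": 0, "tx": 0, "ty": 0, "tz": 0.003, "fingers": 0}
    - {"rx": 0, "ry": 0, "rz": 0, "tx": 0, "ty": 0, "tz": 0.0035, "fingers": 0}
    - {"rx": 0, "ry": 0, "rz": 0, "tx": 0, "ty": 0, "tz": 0.004, "fingers": 0}
    - {"rx": 0, "ry": 0, "rz": 0, "tx": 0, "ty": 0, "tz": 0.004, "fingers": 0}
    - {"rx": 0, "ry": 0, "rz": 0, "tx": 0, "ty": 0, "tz": 0.004, "fingers": 0}
    - {"rx": 0, "ry": 0, "rz": 0, "tx": 0, "ty": 0, "tz": 0.004, "fingers": 0}

```text
time: 39.5
position: [445.5, 302.5, 46.9]
tool_rot: [0.0, 1.0, 0.02, -0.0]
ft_force: [-7.5, -3.7, 14.3]
finger_gap: -0.5
```

```bash
python3 st.py|head -1;  python3 - <<'E'
from pl import *
c=shot("scene"); crop(c,290,170,390,270,6,"s21"); P=cloud(c); 
c=shot("wrist","w21")
E
```

```text
t 39.5 p [445.485 302.481  46.878] j [-0.406  0.568 -0.308  1.956  0.269  0.658 -2.414] f [-7.533 -3.685 14.294] gap -0.5080954210045825
```

View pics/s21.png

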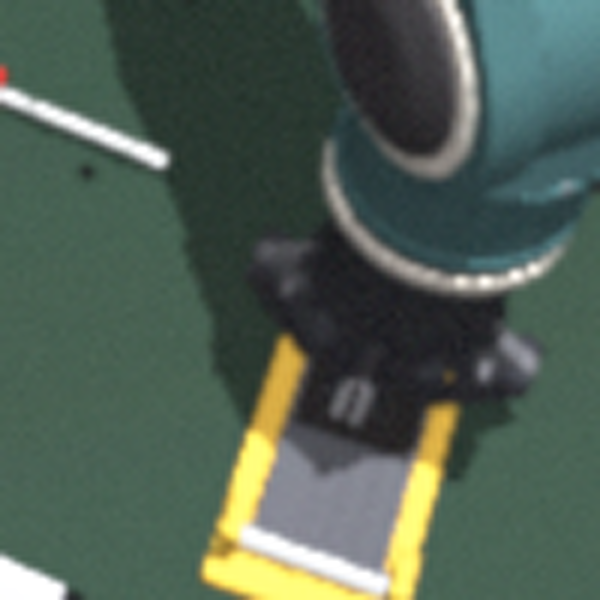

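Emit:
play_rows:
  steps:
    - {"rx": 0, "ry": 0, "rz": 0, "tx": 0, "ty": 0, "tz": 0.001, "fingers": 0}
    - {"rx": 0, "ry": 0, "rz": 0, "tx": 0, "ty": 0, "tz": 0.0015, "fingers": 0}
    - {"rx": 0, "ry": 0, "rz": 0, "tx": 0, "ty": 0, "tz": 0.0015, "fingers": 0}
    - {"rx": 0, "ry": 0, "rz": 0, "tx": 0, "ty": 0, "tz": 0.0015, "fingers": 0}
    - {"rx": 0, "ry": 0, "rz": 0, "tx": 0, "ty": 0, "tz": 0.0015, "fingers": 0}
    - {"rx": 0, "ry": 0, "rz": 0, "tx": 0, "ty": 0, "tz": 0.0015, "fingers": 0}
    - {"rx": 0, "ry": 0, "rz": 0, "tx": 0, "ty": 0, "tz": 0.0015, "fingers": 0}
    - {"rx": 0, "ry": 0, "rz": 0, "tx": 0, "ty": 0, "tz": 0.0015, "fingers": 0}

```text
time: 40.27
position: [445.5, 302.6, 46.2]
tool_rot: [0.0, 1.0, 0.02, -0.0]
ft_force: [-13.6, -7.5, 35.5]
finger_gap: -0.1
```

```bash
python3 st.py|head -1
```

```text
t 40.2667 p [445.482 302.557  46.23 ] j [-0.407  0.569 -0.307  1.956  0.27   0.657 -2.415] f [-13.555  -7.499  35.457] gap -0.07571472034614923
```

Emit:
play_rows:
  steps:
    - {"rx": 0, "ry": 0, "rz": 0, "tx": 0, "ty": 0, "tz": -0.0007, "fingers": 0}
    - {"rx": 0, "ry": 0, "rz": 0, "tx": 0, "ty": 0, "tz": -0.0007, "fingers": 0}
    - {"rx": 0, "ry": 0, "rz": 0, "tx": 0, "ty": 0, "tz": -0.0007, "fingers": 0}
    - {"rx": 0, "ry": 0, "rz": 0, "tx": 0, "ty": 0, "tz": -0.0007, "fingers": 0}
    - {"rx": 0, "ry": 0, "rz": 0, "tx": 0, "ty": 0, "tz": -0.0007, "fingers": 0}
    - {"rx": 0, "ry": 0, "rz": 0, "tx": 0, "ty": 0, "tz": -0.0007, "fingers": 0}
    - {"rx": 0, "ry": 0, "rz": 0, "tx": 0, "ty": 0, "tz": -0.0007, "fingers": 0}
    - {"rx": 0, "ry": 0, "rz": 0, "tx": 0, "ty": 0, "tz": -0.0007, "fingers": 0}

```text
time: 40.93
position: [445.5, 302.5, 46.5]
tool_rot: [0.0, 1.0, 0.02, -0.0]
ft_force: [-10.7, -5.4, 25.6]
finger_gap: 0.0
```

Emit:
play_rows:
  steps:
    - {"rx": 0, "ry": 0, "rz": 0, "tx": 0, "ty": 0, "tz": 0, "fingers": 0}
    - {"rx": 0, "ry": 0, "rz": 0, "tx": 0, "ty": 0, "tz": 0, "fingers": 0}
    - {"rx": 0, "ry": 0, "rz": 0, "tx": 0, "ty": 0, "tz": 0, "fingers": 0}
    - {"rx": 0, "ry": 0, "rz": 0, "tx": 0, "ty": 0, "tz": 0, "fingers": 0}
    - {"rx": 0, "ry": 0, "rz": 0, "tx": 0, "ty": 0, "tz": 0, "fingers": 0}
    - {"rx": 0, "ry": 0, "rz": 0, "tx": 0, "ty": 0, "tz": 0, "fingers": 0}
    - {"rx": 0, "ry": 0, "rz": 0, "tx": 0, "ty": 0, "tz": 0, "fingers": 0}
    - {"rx": 0, "ry": 0, "rz": 0, "tx": 0, "ty": 0, "tz": 0, "fingers": 0}

```text
time: 41.6
position: [445.5, 302.5, 46.5]
tool_rot: [0.0, 1.0, 0.02, -0.0]
ft_force: [-10.6, -5.3, 25.4]
finger_gap: 0.0
```

Emit:
play_rows:
  steps:
    - {"rx": 0, "ry": 0, "rz": 0, "tx": 0, "ty": 0, "tz": -0.005, "fingers": 0}
    - {"rx": 0, "ry": 0, "rz": 0, "tx": 0, "ty": 0, "tz": -0.012, "fingers": 0}
    - {"rx": 0, "ry": 0, "rz": 0, "tx": 0, "ty": 0, "tz": -0.02, "fingers": 0}
    - {"rx": 0, "ry": 0, "rz": 0, "tx": 0, "ty": 0, "tz": -0.035, "fingers": 0}
    - {"rx": 0, "ry": 0, "rz": 0, "tx": 0, "ty": 0, "tz": -0.06, "fingers": 0}
    - {"rx": 0, "ry": 0, "rz": 0, "tx": 0, "ty": 0, "tz": -0.09, "fingers": 0}
    - {"rx": 0, "ry": 0, "rz": 0, "tx": 0, "ty": 0, "tz": -0.12, "fingers": 0}
    - {"rx": 0, "ry": 0, "rz": 0, "tx": 0, "ty": 0, "tz": -0.13, "fingers": 0}

```text
time: 42.27
position: [446.9, 303.4, 179.9]
tool_rot: [-0.001, 1.0, 0.02, 0.002]
ft_force: [0.6, 0.8, 0.6]
finger_gap: -0.0
```

```bash
python3 st.py; python3 bin.py; python3 look.py 22; python3 - <<'E'
from pl import *
c=shot("wrist","w22")
R=frame([0,0,-1],[.042,-.999,0]); rel([555,-23,170],R)
E
```

```text
t 42.2667 p [446.932 303.378 179.929] j [-0.346  0.367 -0.374  1.884  0.166  0.916 -2.329] f [0.593 0.758 0.625] gap -0.002890297928802118
tool x [0.999 0.04  0.004] y [ 0.04  -0.999 -0.002] z [ 0.003  0.003 -1.   ]
scene bin rect ((654.650146484375, -291.6301574707031), (121.09278869628906, 696.9855346679688), 2.448775053024292)
scene post 25 [557.5 -18.8 108.5]
top bin rect ((642.093505859375, -18.547393798828125), (121.50597381591797, 147.713623046875), 2.6768743991851807)
top orange [351 189  26  23 444] top 84 [ 455.5 -317.9   33.8]
top orange [319 192  15  15 171] top 55 [ 463.3 -198.2   22.5]
top orange [356 228  17  15 202] top 54 [ 341.5 -323.4   22.3]
scene orange [174 117  16  20 249] top 55 [ 343.3 -323.4   22.6]
scene orange [147 131  26  32 606] top 83 [ 457.3 -318.2   33.8]
scene orange [183 157  17  22 283] top 54 [ 464.9 -198.6   22.8]
 t(m) [0.097 0.329 0.005] r(deg) [ 0.03  0.08 -0.15] rows>=8.4
```

View pics/w22.png

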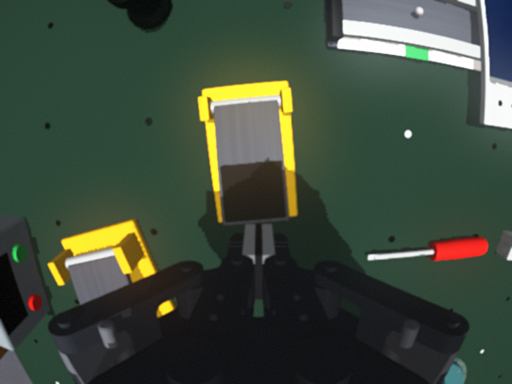

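View pics/top22.png

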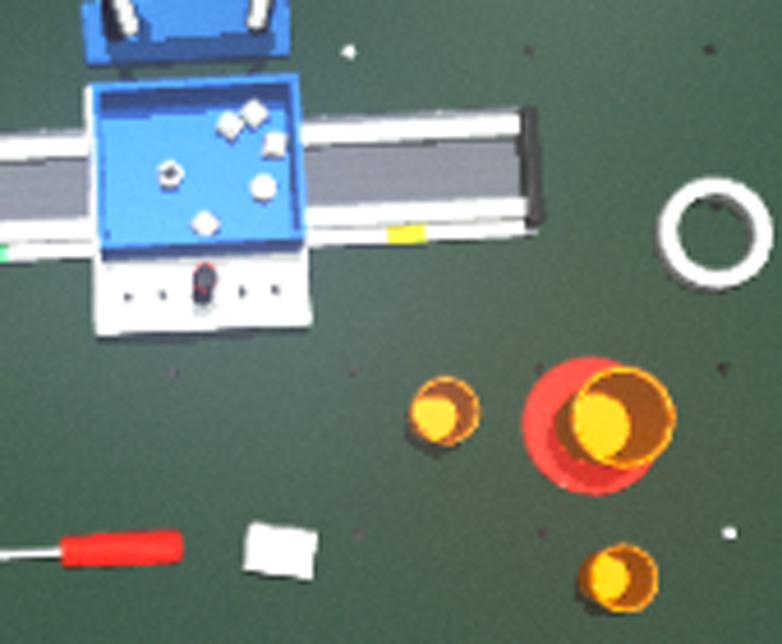

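Emit:
play_rows:
  steps:
    - {"rx": 0, "ry": 0, "rz": 0, "tx": 0.006, "ty": 0.02, "tz": 0, "fingers": 0.044}
    - {"rx": 0, "ry": 0, "rz": 0, "tx": 0.017, "ty": 0.058, "tz": 0, "fingers": 0.044}
    - {"rx": 0, "ry": 0, "rz": 0, "tx": 0.029, "ty": 0.097, "tz": 0, "fingers": 0.044}
    - {"rx": 0, "ry": 0, "rz": 0, "tx": 0.04, "ty": 0.135, "tz": 0, "fingers": 0.044}
    - {"rx": 0, "ry": 0, "rz": 0, "tx": 0.051, "ty": 0.174, "tz": 0, "fingers": 0.044}
    - {"rx": 0, "ry": 0, "rz": 0, "tx": 0.063, "ty": 0.213, "tz": 0, "fingers": 0.044}
    - {"rx": 0, "ry": 0, "rz": 0, "tx": 0.074, "ty": 0.251, "tz": 0, "fingers": 0.044}
    - {"rx": 0, "ry": 0, "rz": 0, "tx": 0.083, "ty": 0.28, "tz": 0, "fingers": 0.044}

```text
time: 43.18
position: [540.0, 22.5, 174.5]
tool_rot: [0.0, 1.0, 0.019, -0.001]
ft_force: [0.2, 0.4, 0.4]
finger_gap: 44.0
```

Emit:
play_rows:
  steps:
    - {"rx": 0, "ry": 0, "rz": 0, "tx": 0.008, "ty": 0.025, "tz": 0, "fingers": 0.044}
    - {"rx": 0, "ry": 0, "rz": 0, "tx": 0.012, "ty": 0.042, "tz": 0, "fingers": 0.044}
    - {"rx": 0, "ry": 0, "rz": 0, "tx": 0.014, "ty": 0.049, "tz": 0, "fingers": 0.044}
    - {"rx": 0, "ry": 0, "rz": 0, "tx": 0.014, "ty": 0.049, "tz": 0, "fingers": 0.044}
    - {"rx": 0, "ry": 0, "rz": 0, "tx": 0.014, "ty": 0.049, "tz": 0, "fingers": 0.044}
    - {"rx": 0, "ry": 0, "rz": 0, "tx": 0.014, "ty": 0.049, "tz": 0, "fingers": 0.044}
    - {"rx": 0, "ry": 0, "rz": 0, "tx": 0.014, "ty": 0.049, "tz": 0, "fingers": 0.044}
    - {"rx": 0, "ry": 0, "rz": 0, "tx": 0.014, "ty": 0.049, "tz": 0, "fingers": 0.044}

```text
time: 43.85
position: [555.8, -21.3, 175.9]
tool_rot: [-0.0, 1.0, 0.021, -0.0]
ft_force: [0.4, 0.2, -1.0]
finger_gap: 44.3
```

```bash
python3 st.py; python3 - <<'E'
from pl import *
R=frame([0,0,-1],[.042,-.999,0]); rel([556,-22.5,88],R)
c=shot("wrist","w23")
E
```

```text
t 43.85 p [555.832 -21.285 175.855] j [ 0.175  0.388 -0.236  1.849  0.111  0.918 -1.642] f [ 0.441  0.156 -1.016] gap 44.27184417321367
tool x [ 0.999  0.041 -0.   ] y [ 0.041 -0.999 -0.001] z [-0.     0.001 -1.   ]
 t(m) [0.    0.001 0.088] r(deg) [-0.03  0.   -0.06] rows>=2.1
```

View pics/w23.png

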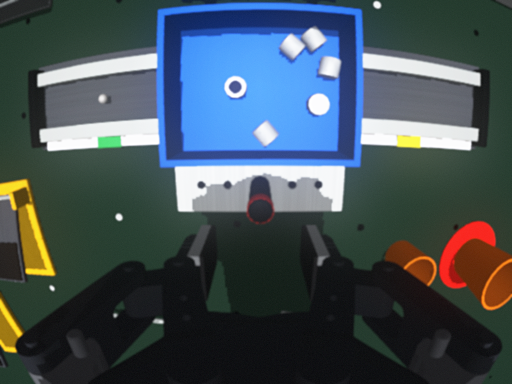

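Emit:
play_rows:
  steps:
    - {"rx": 0, "ry": 0, "rz": 0, "tx": 0, "ty": 0.001, "tz": 0.012, "fingers": 0.044}
    - {"rx": 0, "ry": 0, "rz": 0, "tx": 0, "ty": 0.001, "tz": 0.03, "fingers": 0.044}
    - {"rx": 0, "ry": 0, "rz": 0, "tx": 0, "ty": 0.001, "tz": 0.048, "fingers": 0.044}
    - {"rx": 0, "ry": 0, "rz": 0, "tx": 0, "ty": 0.001, "tz": 0.066, "fingers": 0.044}
    - {"rx": 0, "ry": 0, "rz": 0, "tx": 0, "ty": 0.001, "tz": 0.08, "fingers": 0.044}
    - {"rx": 0, "ry": 0, "rz": 0, "tx": 0, "ty": 0.001, "tz": 0.087, "fingers": 0.044}
    - {"rx": 0, "ry": 0, "rz": 0, "tx": 0, "ty": 0.001, "tz": 0.088, "fingers": 0.044}
    - {"rx": 0, "ry": 0, "rz": 0, "tx": 0, "ty": 0.001, "tz": 0.088, "fingers": 0.044}

```text
time: 44.57
position: [555.9, -23.2, 87.6]
tool_rot: [-0.0, 1.0, 0.02, -0.0]
ft_force: [0.4, 0.3, 0.8]
finger_gap: 44.2
```

Emit:
play_rows:
  steps:
    - {"rx": 0, "ry": 0, "rz": 0, "tx": 0, "ty": -0.005, "tz": 0, "fingers": 0.044}
    - {"rx": 0, "ry": 0, "rz": 0, "tx": 0, "ty": -0.01, "tz": 0, "fingers": 0.044}
    - {"rx": 0, "ry": 0, "rz": 0, "tx": 0, "ty": -0.014, "tz": 0, "fingers": 0.044}
    - {"rx": 0, "ry": 0, "rz": 0, "tx": 0, "ty": -0.018, "tz": 0, "fingers": 0.044}
    - {"rx": 0, "ry": 0, "rz": 0, "tx": 0, "ty": -0.022, "tz": 0, "fingers": 0.044}
    - {"rx": 0, "ry": 0, "rz": 0, "tx": 0, "ty": -0.027, "tz": 0, "fingers": 0.044}
    - {"rx": 0, "ry": 0, "rz": 0, "tx": 0, "ty": -0.034, "tz": 0, "fingers": 0.044}
    - {"rx": 0, "ry": 0, "rz": 0, "tx": 0, "ty": -0.042, "tz": 0, "fingers": 0.044}

```text
time: 45.23
position: [554.5, 19.2, 88.2]
tool_rot: [-0.0, 1.0, 0.02, 0.0]
ft_force: [0.4, -1.6, 1.5]
finger_gap: 44.1
```

```bash
python3 st.py; python3 bin.py
```

```text
t 45.2333 p [554.546  19.241  88.165] j [ 0.085  0.51  -0.219  1.906  0.158  0.742 -1.755] f [ 0.442 -1.576  1.527] gap 44.14012562121791
tool x [0.999 0.039 0.001] y [ 0.039 -0.999 -0.   ] z [ 0.001  0.    -1.   ]
scene bin rect ((641.973876953125, 9.810325622558594), (121.08148193359375, 150.9073486328125), 2.675938606262207)
scene post 48 [556.    6.1 109.3]
top bin rect ((694.2650756835938, 13.05816650390625), (151.13531494140625, 34.15071487426758), 81.31919860839844)
```

Emit:
play_rows:
  steps:
    - {"rx": 0, "ry": 0, "rz": 0, "tx": 0, "ty": -0.008, "tz": 0, "fingers": 0.044}
    - {"rx": 0, "ry": 0, "rz": 0, "tx": 0, "ty": -0.016, "tz": 0, "fingers": 0.044}
    - {"rx": 0, "ry": 0, "rz": 0, "tx": 0, "ty": -0.024, "tz": 0, "fingers": 0.044}
    - {"rx": 0, "ry": 0, "rz": 0, "tx": 0, "ty": -0.032, "tz": 0, "fingers": 0.044}
    - {"rx": 0, "ry": 0, "rz": 0, "tx": 0, "ty": -0.04, "tz": 0, "fingers": 0.044}
    - {"rx": 0, "ry": 0, "rz": 0, "tx": 0, "ty": -0.048, "tz": 0, "fingers": 0.044}
    - {"rx": 0, "ry": 0, "rz": 0, "tx": 0, "ty": -0.056, "tz": 0, "fingers": 0.044}
    - {"rx": 0, "ry": 0, "rz": 0, "tx": 0, "ty": -0.064, "tz": 0, "fingers": 0.044}

```text
time: 46.0
position: [551.7, 83.4, 87.8]
tool_rot: [-0.0, 1.0, 0.02, -0.0]
ft_force: [-1.3, -1.9, -0.1]
finger_gap: 44.0
```

Emit:
play_rows:
  steps:
    - {"rx": 0, "ry": 0, "rz": 0, "tx": 0, "ty": -0.008, "tz": 0, "fingers": 0.044}
    - {"rx": 0, "ry": 0, "rz": 0, "tx": 0, "ty": -0.016, "tz": 0, "fingers": 0.044}
    - {"rx": 0, "ry": 0, "rz": 0, "tx": 0, "ty": -0.024, "tz": 0, "fingers": 0.044}
    - {"rx": 0, "ry": 0, "rz": 0, "tx": 0, "ty": -0.032, "tz": 0, "fingers": 0.044}
    - {"rx": 0, "ry": 0, "rz": 0, "tx": 0, "ty": -0.04, "tz": 0, "fingers": 0.044}
    - {"rx": 0, "ry": 0, "rz": 0, "tx": 0, "ty": -0.047, "tz": 0, "fingers": 0.044}
    - {"rx": 0, "ry": 0, "rz": 0, "tx": 0, "ty": -0.053, "tz": 0, "fingers": 0.044}
    - {"rx": 0, "ry": 0, "rz": 0, "tx": 0, "ty": -0.057, "tz": 0, "fingers": 0.044}

```text
time: 46.67
position: [549.6, 139.6, 87.9]
tool_rot: [0.0, 1.0, 0.02, -0.0]
ft_force: [-2.4, -10.0, 2.5]
finger_gap: 43.9
```

```bash
python3 st.py; python3 bin.py|grep scene
```

```text
t 46.6667 p [549.583 139.595  87.856] j [-0.12   0.53  -0.232  1.874  0.171  0.757 -1.978] f [ -2.391 -10.045   2.504] gap 43.87734011478574
tool x [ 0.999  0.04  -0.   ] y [ 0.04  -0.999  0.001] z [-0.    -0.001 -1.   ]
scene bin rect ((651.1648559570312, -220.6165771484375), (120.88695526123047, 851.7902221679688), 2.318587064743042)
scene post 45 [552.  127.9 108.6]
```

```bash
python3 st.py; python3 - <<'E'
from m import *
np.set_printoptions(precision=1,suppress=True)
c=shot("wrist","w24"); c=shot("scene"); crop(c,160,150,320,310,4.4,"s24"); P=cloud(c);H,S,V=masks(c)
q=(H>100)&(H<120)&(S>140)&(P[...,2]>83)&(P[...,2]<97)&(abs(P[...,0]-640)<80)&(abs(P[...,1]-130)<100)
print(cv2.minAreaRect(P[q][:,:2].astype(np.float32)))
E
```

```text
t 46.7667 p [549.684 140.099  87.927] j [-0.12   0.53  -0.233  1.874  0.17   0.757 -1.977] f [0.047 0.117 0.052] gap 44.082017684206235
tool x [0.999 0.04  0.   ] y [ 0.04  -0.999 -0.   ] z [ 0.  0. -1.]
((636.2254028320312, 130.6995849609375), (121.50582885742188, 149.93045043945312), 2.520822048187256)
```

View pics/w24.png

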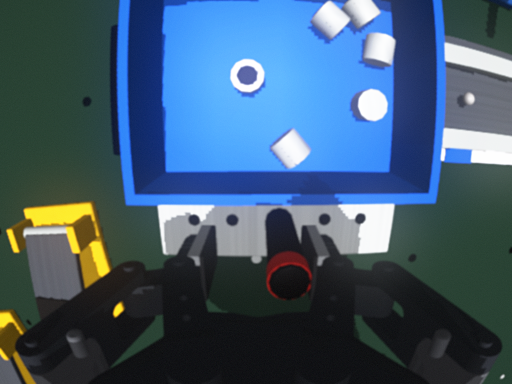

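View pics/s24.png

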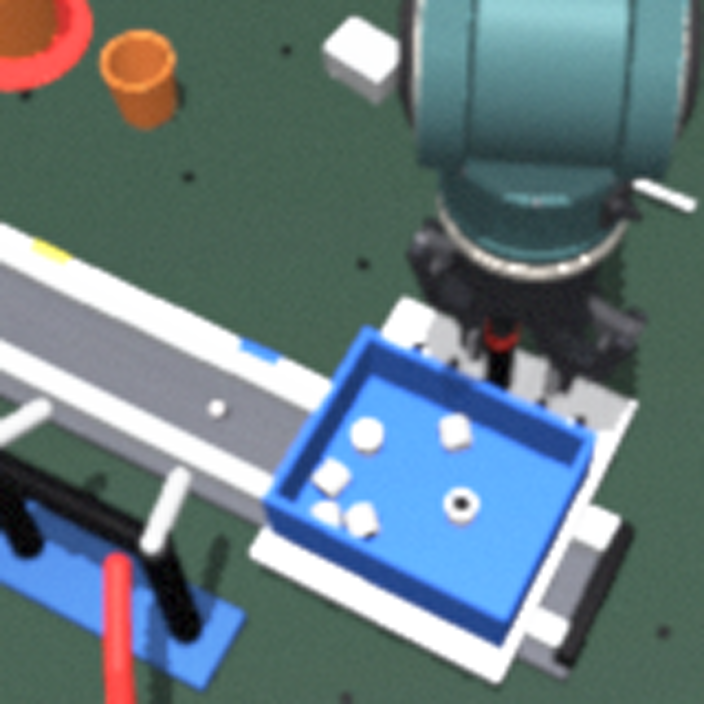

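Emit:
play_rows:
  steps:
    - {"rx": 0, "ry": 0, "rz": 0, "tx": 0, "ty": -0.001, "tz": 0, "fingers": 0.044}
    - {"rx": 0, "ry": 0, "rz": 0, "tx": 0, "ty": -0.002, "tz": 0, "fingers": 0.044}
    - {"rx": 0, "ry": 0, "rz": 0, "tx": 0, "ty": -0.0035, "tz": 0, "fingers": 0.044}
    - {"rx": 0, "ry": 0, "rz": 0, "tx": 0, "ty": -0.005, "tz": 0, "fingers": 0.044}
    - {"rx": 0, "ry": 0, "rz": 0, "tx": 0, "ty": -0.006, "tz": 0, "fingers": 0.044}
    - {"rx": 0, "ry": 0, "rz": 0, "tx": 0, "ty": -0.007, "tz": 0, "fingers": 0.044}
    - {"rx": 0, "ry": 0, "rz": 0, "tx": 0, "ty": -0.008, "tz": 0, "fingers": 0.044}
    - {"rx": 0, "ry": 0, "rz": 0, "tx": 0, "ty": -0.008, "tz": 0, "fingers": 0.044}

```text
time: 47.53
position: [549.3, 148.1, 88.0]
tool_rot: [-0.0, 1.0, 0.02, 0.0]
ft_force: [0.4, -0.0, 0.3]
finger_gap: 43.9
```

Emit:
play_rows:
  steps:
    - {"rx": 0, "ry": 0, "rz": 0, "tx": 0, "ty": -0.0005, "tz": 0, "fingers": 0.044}
    - {"rx": 0, "ry": 0, "rz": 0, "tx": 0, "ty": -0.001, "tz": 0, "fingers": 0.044}
    - {"rx": 0, "ry": 0, "rz": 0, "tx": 0, "ty": -0.0015, "tz": 0, "fingers": 0.044}
    - {"rx": 0, "ry": 0, "rz": 0, "tx": 0, "ty": -0.002, "tz": 0, "fingers": 0.044}
    - {"rx": 0, "ry": 0, "rz": 0, "tx": 0, "ty": -0.002, "tz": 0, "fingers": 0.044}
    - {"rx": 0, "ry": 0, "rz": 0, "tx": 0, "ty": -0.002, "tz": 0, "fingers": 0.044}
    - {"rx": 0, "ry": 0, "rz": 0, "tx": 0, "ty": -0.002, "tz": 0, "fingers": 0.044}
    - {"rx": 0, "ry": 0, "rz": 0, "tx": 0, "ty": -0.002, "tz": 0, "fingers": 0.044}

```text
time: 48.2
position: [549.2, 149.6, 87.9]
tool_rot: [-0.0, 1.0, 0.02, -0.0]
ft_force: [-0.0, 0.2, 0.1]
finger_gap: 44.1
```

```bash
cat > b2.py <<'E'
from m import *
np.set_printoptions(precision=1,suppress=True)
for k in range(2):
    c=shot("scene"); P=cloud(c);H,S,V=masks(c)
    q=(H>100)&(H<120)&(S>140)&(P[...,2]>83)&(P[...,2]<97)&(abs(P[...,0]-640)<80)&(abs(P[...,1]-140)<100)
    print(cv2.minAreaRect(P[q][:,:2].astype(np.float32)),bot.state()["ft_force"])
E
python3 st.py|head -1; python3 b2.py
```

```text
t 48.2 p [549.157 149.601  87.875] j [-0.136  0.533 -0.234  1.869  0.171  0.759 -1.994] f [-0.024  0.169  0.103] gap 44.09069916913166
((636.4635620117188, 140.5133056640625), (121.33734893798828, 149.50196838378906), 2.5854814052581787) [-0.7 -0.1 -0.7]
((636.340576171875, 140.2489013671875), (121.91840362548828, 150.19651794433594), 2.613753318786621) [ 0.5 -0.2 -0.6]
```

Emit:
play_rows:
  steps:
    - {"rx": 0, "ry": 0, "rz": 0, "tx": 0, "ty": -0.0005, "tz": 0, "fingers": 0.044}
    - {"rx": 0, "ry": 0, "rz": 0, "tx": 0, "ty": -0.001, "tz": 0, "fingers": 0.044}
    - {"rx": 0, "ry": 0, "rz": 0, "tx": 0, "ty": -0.0015, "tz": 0, "fingers": 0.044}
    - {"rx": 0, "ry": 0, "rz": 0, "tx": 0, "ty": -0.0015, "tz": 0, "fingers": 0.044}
    - {"rx": 0, "ry": 0, "rz": 0, "tx": 0, "ty": -0.0015, "tz": 0, "fingers": 0.044}
    - {"rx": 0, "ry": 0, "rz": 0, "tx": 0, "ty": -0.0015, "tz": 0, "fingers": 0.044}
    - {"rx": 0, "ry": 0, "rz": 0, "tx": 0, "ty": -0.0015, "tz": 0, "fingers": 0.044}
    - {"rx": 0, "ry": 0, "rz": 0, "tx": 0, "ty": -0.0015, "tz": 0, "fingers": 0.044}

```text
time: 48.97
position: [549.1, 151.0, 87.9]
tool_rot: [-0.0, 1.0, 0.02, -0.0]
ft_force: [0.3, -0.2, -1.1]
finger_gap: 44.0
```

```bash
python3 st.py|head -1; python3 b2.py
```

```text
t 48.9667 p [549.139 150.995  87.869] j [-0.138  0.533 -0.234  1.868  0.171  0.76  -1.997] f [ 0.279 -0.197 -1.148] gap 43.958744519658225
((636.1723022460938, 141.46884155273438), (121.55878448486328, 150.3834228515625), 2.3791439533233643) [-0.5 -1.1 -0.7]
((636.1588745117188, 141.337158203125), (121.08812713623047, 150.29440307617188), 2.6197564601898193) [-0.  -1.   0.7]
```

Emit:
play_rows:
  steps:
    - {"rx": 0, "ry": 0, "rz": 0, "tx": 0, "ty": -0.0005, "tz": 0, "fingers": 0.044}
    - {"rx": 0, "ry": 0, "rz": 0, "tx": 0, "ty": -0.001, "tz": 0, "fingers": 0.044}
    - {"rx": 0, "ry": 0, "rz": 0, "tx": 0, "ty": -0.0015, "tz": 0, "fingers": 0.044}
    - {"rx": 0, "ry": 0, "rz": 0, "tx": 0, "ty": -0.0015, "tz": 0, "fingers": 0.044}
    - {"rx": 0, "ry": 0, "rz": 0, "tx": 0, "ty": -0.0015, "tz": 0, "fingers": 0.044}
    - {"rx": 0, "ry": 0, "rz": 0, "tx": 0, "ty": -0.0015, "tz": 0, "fingers": 0.044}
    - {"rx": 0, "ry": 0, "rz": 0, "tx": 0, "ty": -0.0015, "tz": 0, "fingers": 0.044}
    - {"rx": 0, "ry": 0, "rz": 0, "tx": 0, "ty": -0.0015, "tz": 0, "fingers": 0.044}

```text
time: 49.73
position: [549.1, 152.0, 87.9]
tool_rot: [0.0, 1.0, 0.02, -0.0]
ft_force: [-0.3, -4.9, 0.7]
finger_gap: 44.1
```

```bash
python3 st.py|head -1; python3 b2.py
```

```text
t 49.7333 p [549.106 152.04   87.871] j [-0.141  0.534 -0.233  1.867  0.172  0.76  -1.999] f [-0.312 -4.911  0.712] gap 44.06564569557909
((635.8822021484375, 142.39891052246094), (121.58771514892578, 150.06130981445312), 2.3054676055908203) [-0.6 -5.2  1.6]
((636.209716796875, 142.39865112304688), (120.82624816894531, 150.34666442871094), 2.7430248260498047) [ 0.2 -4.9  0.7]
```

Emit:
play_rows:
  steps:
    - {"rx": 0, "ry": 0, "rz": 0, "tx": 0, "ty": 0.002, "tz": 0, "fingers": 0.044}
    - {"rx": 0, "ry": 0, "rz": 0, "tx": 0, "ty": 0.006, "tz": 0, "fingers": 0.044}
    - {"rx": 0, "ry": 0, "rz": 0, "tx": 0, "ty": 0.011, "tz": 0, "fingers": 0.044}
    - {"rx": 0, "ry": 0, "rz": 0, "tx": 0, "ty": 0.013, "tz": 0, "fingers": 0.044}
    - {"rx": 0, "ry": 0, "rz": 0, "tx": 0, "ty": 0.013, "tz": 0, "fingers": 0.044}
    - {"rx": 0, "ry": 0, "rz": 0, "tx": 0, "ty": 0.013, "tz": -0.01, "fingers": 0.044}
    - {"rx": 0, "ry": 0, "rz": 0, "tx": 0, "ty": 0.013, "tz": -0.03, "fingers": 0.044}
    - {"rx": 0, "ry": 0, "rz": 0, "tx": 0, "ty": 0.013, "tz": -0.055, "fingers": 0.044}

```text
time: 50.5
position: [548.8, 139.6, 143.1]
tool_rot: [-0.0, 1.0, 0.02, -0.001]
ft_force: [0.3, 0.5, 0.4]
finger_gap: 43.8
```

Emit:
play_rows:
  steps:
    - {"rx": 0, "ry": 0, "rz": 0, "tx": 0, "ty": 0, "tz": -0.03, "fingers": 0.044}
    - {"rx": 0, "ry": 0, "rz": 0, "tx": 0, "ty": 0, "tz": -0.06, "fingers": 0.044}
    - {"rx": 0, "ry": 0, "rz": 0, "tx": -0.02, "ty": 0, "tz": -0.085, "fingers": 0.044}
    - {"rx": 0, "ry": 0, "rz": 0, "tx": -0.05, "ty": 0, "tz": -0.1, "fingers": 0.044}
    - {"rx": 0, "ry": 0, "rz": 0, "tx": -0.08, "ty": 0, "tz": -0.11, "fingers": 0.044}
    - {"rx": 0, "ry": 0, "rz": 0, "tx": -0.11, "ty": 0, "tz": -0.11, "fingers": 0.044}
    - {"rx": 0, "ry": 0, "rz": 0, "tx": -0.13, "ty": 0, "tz": -0.11, "fingers": 0.044}
    - {"rx": 0, "ry": 0, "rz": 0, "tx": -0.14, "ty": 0, "tz": -0.11, "fingers": 0.044}

```text
time: 51.17
position: [407.6, 134.1, 253.8]
tool_rot: [-0.0, 1.0, 0.02, 0.001]
ft_force: [0.3, 0.7, 0.5]
finger_gap: 44.0
```

Emit:
play_rows:
  steps:
    - {"rx": 0, "ry": 0, "rz": 0, "tx": 0, "ty": 0, "tz": 0, "fingers": 0.044}
    - {"rx": 0, "ry": 0, "rz": 0, "tx": 0, "ty": 0, "tz": 0, "fingers": 0.044}
    - {"rx": 0, "ry": 0, "rz": 0, "tx": 0, "ty": 0, "tz": 0, "fingers": 0.044}
    - {"rx": 0, "ry": 0, "rz": 0, "tx": 0, "ty": 0, "tz": 0, "fingers": 0.044}
    - {"rx": 0, "ry": 0, "rz": 0, "tx": 0, "ty": 0, "tz": 0, "fingers": 0.044}
    - {"rx": 0, "ry": 0, "rz": 0, "tx": 0, "ty": 0, "tz": 0, "fingers": 0.044}
    - {"rx": 0, "ry": 0, "rz": 0, "tx": 0, "ty": 0, "tz": 0, "fingers": 0.044}
    - {"rx": 0, "ry": 0, "rz": 0, "tx": 0, "ty": 0, "tz": 0, "fingers": 0.044}

```text
time: 51.83
position: [409.8, 134.0, 252.8]
tool_rot: [-0.0, 1.0, 0.02, -0.0]
ft_force: [-0.4, 0.3, 0.1]
finger_gap: 44.2
```

```bash
python3 st.py; python3 b2.py; python3 look.py 25; python3 - <<'E'
from pl import *
shot("scene","s26"); c=shot("wrist","w26")
E
```

```text
t 51.8333 p [409.814 133.974 252.787] j [-0.088  0.071 -0.311  2.054  0.025  1.021 -1.943] f [-0.396  0.344  0.076] gap 44.22866147038054
tool x [ 0.999  0.039 -0.   ] y [ 0.039 -0.999 -0.   ] z [-0.  0. -1.]
((636.1232299804688, 142.00430297851562), (122.03514862060547, 150.28030395507812), 2.827042579650879) [-0.1 -0.1  0.8]
((635.9415893554688, 142.08935546875), (120.94164276123047, 150.2970428466797), 2.364952325820923) [ 0.4  0.  -0.6]
top orange [351 189  26  23 445] top 84 [ 455.6 -318.2   33.9]
top orange [319 192  15  15 176] top 55 [ 463.7 -198.2   22.6]
top orange [356 228  17  15 201] top 55 [ 341.8 -322.9   22.4]
scene orange [174 117  16  20 249] top 54 [ 343.4 -323.6   22.3]
scene orange [147 131  26  32 606] top 83 [ 457.5 -318.    33.6]
scene orange [183 157  17  22 281] top 54 [ 464.9 -198.8   22.7]
```

View pics/s26.png

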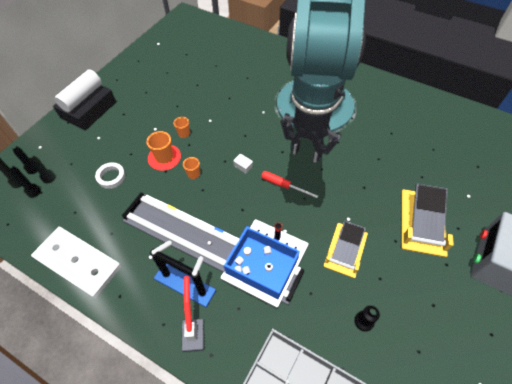

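View pics/w26.png

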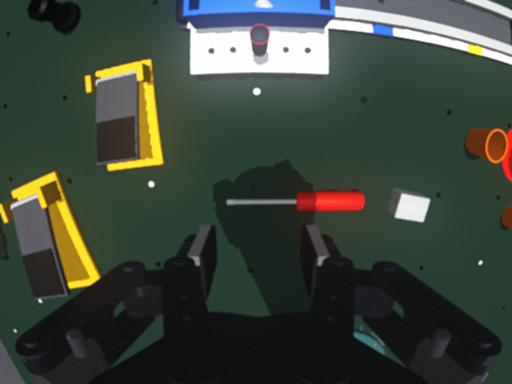

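View pics/top25.png

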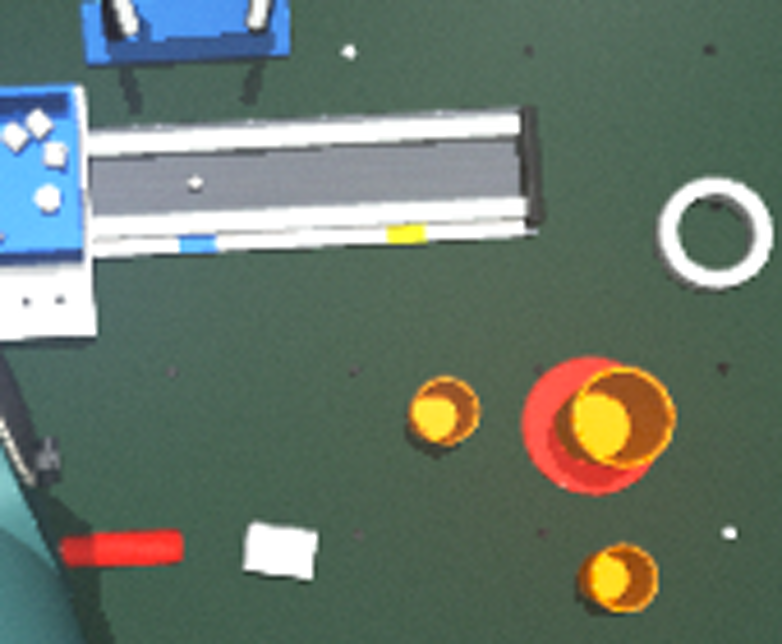

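```bash
python3 -c "
from station import bot
print(bot.finish_job())"
```

```text
the job is handed in; nothing more can be done
None
```

The job is done and handed in at about 52 s of the 210 s allowed. Handing in gave no verdict.

**What I did:**
- Tipped the large cup over the bin to about 121° with the carrier still at loading. The wrist picture showed it empty.
- Stood the cup back on its mat, then picked up the one stray I found and set it in the bin.
- Pushed the carrier to the wash detent, pressed the pedal to its stop and let it up.
- Pushed the carrier on to the outfeed detent and moved the arm clear.

**Last checks:**
- **Feet:** six were in the bin, five from the cup plus the stray. Height and colour scans of the table with the scene and top cameras found no others.
- **Cup:** upright, within about 2 mm of the mat's centre.
- **Wash detent:** the carrier resisted with about 5 N forward and 7 N backward.
- **Pedal:** held at its stop for well over 1 s at about 25 N, with a brief 35 N. It looked up in the last pictures.
- **Outfeed detent:** the carrier settled 160.4 mm beyond where it sat at wash. I felt the detent only in the forward direction there, about 5 N, and did not test it backward.
- **Tools:** none looked moved in the pictures; I did not measure each one.

**Checks that disagreed:** the two cameras put the pedal pad about 9 mm apart, so I pressed between the two readings. The marks and dots on the slide placed the wash detent about 4 mm apart, so I relied on the force instead.

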